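Set up the bench for varnishing

ROBOT

A 6-joint arm with a two-finger parallel gripper is mounted at the origin on the work surface. World frame = base frame: x ahead of the robot, y to its left, z up, the work surface at z = 0. Lengths are in m, angles in degrees, forces in N, time in s.
With the tool pointing down it reaches from about 0.4 to 0.825 m from the base axis. Payload 7 kg.
Tool frame: the origin (TCP) lies at the very end of the fingers, on their centre line; the grasp point (between the pads) lies 19 mm behind it; z points along the fingers, y is the direction in which the jaws open and shut (so a half turn about z gives the same grasp; the last joint's range is limited). The gripper opens to 88 mm and grips with 3 to 60 N. Pads are 19 mm wide; open, the fingers measure 130 mm over their backs; the gripper's body (78 mm by 193 mm) begins 47 mm behind the grasp point.
Start: joints at [-53.566, 20.546, 0.682, 0, -70.136, -16.507], TCP at [0.23, -0.635, 0.191] pointing down, gripper open.
Joint ranges: [-176.03, 176.03], [-82.01, 121.73], [-58.28, 71.71], [-173.87, 95.51], [-174.79, -0.11], [-173.66, 173.66]. Speed limits (degrees/s): [136.94, 136.94, 172.46, 180, 180, 180].

INTERFACE

Orientations are given as [roll, pitch, yaw] about the fixed x, y, z axes, in that order (R = Rz(yaw) Ry(pitch) Rx(roll)).
In Python, from plant import telemetry, snapshot, calibration, workorder gives the robot as it stands. The module is installed in compiled form; this text tells all that it offers.
- The arm moves only by the tool step_arm, never from a script. Its argument "plan" is text: rows parted by semicolons, each of 7 numbers parted by spaces: the finger opening in cm, from 0 to 8.76, then the shift along the tool's x, y, z in cm, then the turn, a rotation vector about the tool's x, y, z in degrees. A call has 1 to 12 rows; each row shifts and turns the commanded pose from where the row before left it, along the tool's axes as they then stand; what a row does not reach is not made up. A row lasts 1/12 s, in which the tool goes at most 41.7 mm and 7.16 degrees, less where a joint would pass 70% of its speed; a pose out of reach is approached as far as the arm can. A call with a gripper value outside its range is refused whole. The fingers move at their own pace and stop on an object; the grip force is fixed at half the most. Time passes only in rows, so rows that do not move let the fingers close. It gives the time, the measured TCP pose, the force and the opening at its end, in the units of the state.
- telemetry.get_obs(): the state, without advancing time (a new reading comes with each control period).
- snapshot(name): name is "scene" or "top"; returns the picture (480x640x3 uint8, blue, green, red); there is no depth.
- calibration(name): a dict with "K" (3x3 intrinsics, pixels), "camera_from_world" (4x4, takes a point from world to camera coordinates). Camera axes: x right, y up, looking along -z (the intrinsics and any distortion apply to the point x, -y, -z); pixel columns grow to the right and rows downward; lengths in m; the calibration is good to about 2 mm. A picture is of the moment at which its call begins. calibration takes no time and is no camera call.
- workorder.close_job(): hands the job in, once; it reports no verdict.
The state is a dict: "clock": time; "joint_pos": joint angles; "qvel": joint speeds; "tau": joint torques, N m; "tool_pos": TCP position; "orientation": TCP orientation; "force": force on the tool from outside, world axes, zero at the start; "moment": the same for the moment, N m; "opening": finger opening in m.
Only numpy, scipy, OpenCV 4.12 (cv2) and the standard library are available. Lean on these libraries where they do the work, as an engineer would, in place of code of your own. Each camera call takes 0.05 s, during which the arm holds its last target.

TASK

Set up the bench for varnishing: pull the cabinet's top drawer right out to its stop, take every arched plywood plaque from it and lay each one flat on the sloping board, square, with its straight end down against the ledge and no two touching, then push the drawer fully shut. Also lay the flat brush level and centred across the two uprights of the brush rest, bristles hanging clear beyond one end. Leave everything else on the bench where it is.

Things in the scene. Friction and masses are not known exactly. Their poses are not given: they have to be found in the camera images.
- plaque0: One of 3 or 4 like arched plywood plaques, 44 mm wide, 66 long, 12 thick, 30 g: a square with a half-round end (dark hanging hole there). At the start flat in the shut top drawer, straight ends to its front. Origin: middle of the straight end, mid-thickness; x to the rounded end (tip at 66 mm), y along the straight end, z through the thickness. Faces alike. None if absent.
- drawer (a joint): Travel of the top drawer, m: 0 shut, 0.205 at its stop; friction about 1 N. Inside 218 mm wide, 183 long to a cross divider; floor 85 mm above the bench; sides 43 mm and front 52 mm above that floor. Plaques lie in 2 columns about 53 mm either side of its middle line, in 2 rows, straight ends about 14 and 94 mm behind the front's inner face; all clear of the cabinet when it is fully out (the divider too, just).
- handle (a point): Middle of the handle of the top drawer of a fixed plywood cabinet, 290 mm deep, 260 wide, 150 high, left or right of the brush rest, by chance. Dark steel bar, 11 mm in diameter, 120 long, on a post near each end, 38 mm (centre) off the drawer's face, 112 above the bench. The point's x axis points squarely into the cabinet, y along the bar, z up. The drawer slides out along -x.
- board: Dark board, fixed, on the side the cabinet is not: 310 mm wide, 130 from ledge to upper edge, rising 32 degrees away from the robot; a pale ledge along its lower edge stands 9 mm proud. Origin: on the surface at the ledge's inner face, mid-width, 34 mm above the bench; x up the slope, y along the ledge, z out of the surface. On it a plaque may slide down by itself or may stick.
- brush: Flat varnish brush, 206 mm long, 12 thick, 60 g, loose on the bench. Origin: its balance point, mid-thickness; x to the bristles, z through the thickness. Wooden handle 18 mm wide from x = -110 to 18 mm, steel ferrule 36 wide from 18 to 56, bristles 34 wide from 56 to 96. Faces alike.
- rest: Aluminium brush rest, fixed: base 100 x 66 x 8 mm, two uprights 8 mm thick at x = -36 and +36 mm, 64 mm clear between them. Origin: centre of its underside; x from upright to upright: the brush is to lie along it, either way round. Uprights' tops level, 40 mm above the bench, 50 mm wide between lugs 11 mm high that stop the brush slipping off sideways.
- plaque1: Another plaque like plaque0, with the same axes; None if it is absent.
- plaque2: Another plaque like plaque0, with the same axes; None if it is absent.
- plaque3: Another plaque like plaque0, with the same axes; None if it is absent.
- tin: Bystander, to be left alone: closed tin of varnish, 80 mm across, 95 mm high, near the back of the bench. Origin: centre of its underside.
- brush_jar: Bystander, to be left alone: white pot, 68 mm across, with brushes standing in it, about 200 mm high, near the back. Origin: centre of its underside.
- sanding_block: Bystander, to be left alone: cork sanding block, 65 x 110 x 28 mm, on top of the cabinet. Origin: centre of its underside.
- glue: Bystander, to be left alone: white glue bottle, 54 mm across, 150 mm high, behind the sloping board. Origin: centre of its underside.
- pot: Bystander, to be left alone: small empty white pot, 52 mm across, 38 mm high, near the front. Origin: centre of its underside.
- square: Bystander, to be left alone: try square lying on the bench at the robot's right: dark wooden stock 100 mm, steel blade 150 mm. Origin: under the middle of the stock.
- saw: Bystander, to be left alone: coping saw lying on the bench at the robot's left, about 270 mm long. Origin: under the middle of its frame.
Things that resemble listed ones, but are neither listed nor needed, are in the scene too. Leave any blue or purple look-alike of the brush alone.

How it is judged:
By the outcome, as a careful person would: the job done as asked, in the order asked, and still so for the second after the job is handed in, with the robot touching nothing.
Of plaque0, plaque1, plaque2, plaque3 only 3 to 4 are there at a start; the rules pass over those that are not, and their reading is None.
At some moment in a run one of brush may be knocked a few centimetres aside while the robot is not near it.
Once in a run the grip may slacken for a moment while it holds something.
It also fails if it takes over 210 s, if anything falls off the work surface, if the arm or the gripper's body presses on something with over 40 N, if the wrist force passes 120 N, or if a joint passes its speed limit or range.

## Working session

There is one attempt and no reset: what is moved stays moved. The work goes in short steps, Python scripts to look and compute and a tool call to move; the robot and the scene stay as the last step left them, time stands still between calls to the robot, and variables do not carry over. Pictures are saved under pics/ and viewed, and the job is handed in when it is done.

Besides the shell and the picture viewer there is one more tool, called after "Emit:" as a command line: name --argument value ..., lists and objects as JSON in quotes. step_arm: Moves the arm, as the interface text tells. Its arguments: {"type":"object","properties":{"plan":{"type":"string"}},"required":["plan"]}

```bash
ls; mkdir -p pics; python3 - <<'E'
from plant import telemetry, snapshot, calibration
import cv2
print(telemetry.get_obs())
for n in ("scene","top"):
    im=snapshot(n); cv2.imwrite(f"pics/{n}0.png",im)
    c=calibration(n); print(n,{k:(v.tolist() if hasattr(v,'tolist') else v) for k,v in c.items()})
E
```

```text
pics
{'clock': 0.0, 'joint_pos': array([-5.35643837e+01,  2.05928345e+01,  6.32288205e-01, -2.04097718e-02,
       -7.01358473e+01, -1.65062616e+01]), 'qvel': array([-0.09740494,  0.01358221, -0.06848583, -0.03209922, -0.01921527,
       -0.00890008]), 'tau': array([ 6.70111112e-04, -5.82719100e+01,  2.93068779e+01,  6.99743852e+00,
        6.96397852e-03, -1.84136634e-04]), 'tool_pos': array([ 0.22984897, -0.63406046,  0.19009475]), 'orientation': array([ 1.79902127e+02, -8.99454604e-03, -1.60077589e+02]), 'force': array([ 0.27468932, -0.06487613,  0.64284157]), 'moment': array([-0.01352966,  0.00450635, -0.04150613]), 'opening': 0.08744713957180449}
scene {'K': [[543.9307907469178, 0.0, 314.38642474630075], [0.0, 543.9307907469178, 239.51469934259273], [0.0, 0.0, 1.0]], 'camera_from_world': [[0.8746985213001088, 0.4843616781312702, -0.01721225125493448, -0.47088102972475815], [-0.36658192291757635, 0.6843990951269829, 0.6302504045055576, 0.10660108141550573], [0.31704919275319915, -0.5449693967070324, 0.7762011118436495, -1.7092506234125195], [0.0, 0.0, 0.0, 1.0]]}
top {'K': [[575.0877436911269, 0.0, 313.00630112733586], [0.0, 575.0877436911269, 237.61266157832375], [0.0, 0.0, 1.0]], 'camera_from_world': [[-0.012690827502731674, -0.9999148694844516, -0.003032603038322757, 0.015081933642440338], [0.9953242758870193, -0.01292287381405654, 0.09572139344141944, -0.5308923903934105], [-0.09575243457623914, -0.0018036397306851948, 0.9954035453806888, -1.5523024227155664], [0.0, 0.0, 0.0, 1.0]]}
```

View pics/scene0.png

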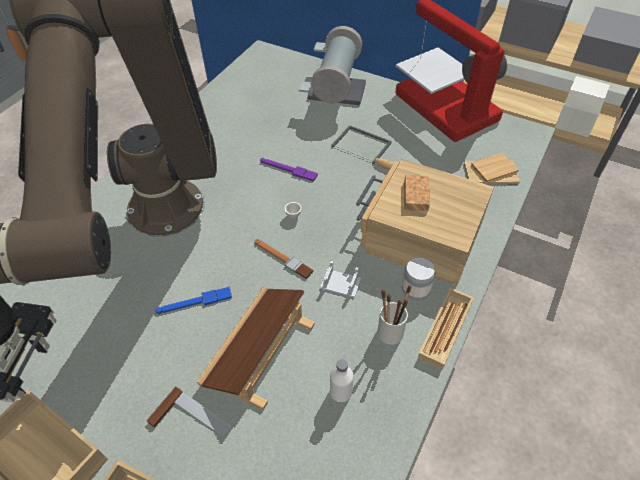

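View pics/top0.png

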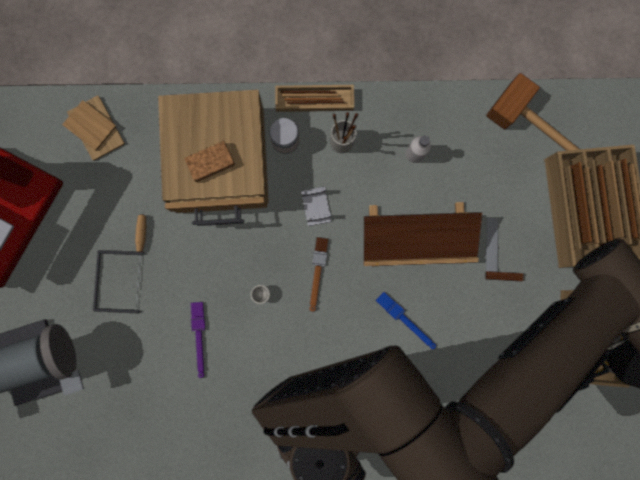

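```bash
cat > h.py <<'E'
import numpy as np, cv2
from plant import telemetry, snapshot, calibration
from scipy.spatial.transform import Rotation as R
C={n:calibration(n) for n in("scene","top")}
def proj(n,P):
    P=np.atleast_2d(P); c=C[n]; T=np.array(c["camera_from_world"]); q=P@T[:3,:3].T+T[:3,3]
    q=np.c_[q[:,0],-q[:,1],-q[:,2]]@np.array(c["K"]).T
    return q[:,:2]/q[:,2:]
def ray(n,uv):
    c=C[n]; T=np.array(c["camera_from_world"]); d=np.linalg.inv(np.array(c["K"]))@[uv[0],uv[1],1]
    d=T[:3,:3].T@np.array([d[0],-d[1],-d[2]]); o=-T[:3,:3].T@T[:3,3]
    return o,d/np.linalg.norm(d)
def tri(us,ut):
    o1,d1=ray("scene",us);o2,d2=ray("top",ut)
    A=np.c_[d1,-d2]; s=np.linalg.lstsq(A,o2-o1,rcond=None)[0]
    a=o1+s[0]*d1;b=o2+s[1]*d2
    return (a+b)/2,np.linalg.norm(a-b)
def atz(n,uv,z):
    o,d=ray(n,uv); return o+d*(z-o[2])/d[2]
def crop(src,x0,y0,w,h,k,out):
    im=cv2.imread(src)if isinstance(src,str) else src
    c=cv2.resize(im[y0:y0+h,x0:x0+w],None,fx=k,fy=k,interpolation=cv2.INTER_CUBIC)
    st=10 if k>=4 else 20
    for x in range((x0//st+1)*st,x0+w,st):
        cv2.line(c,((x-x0)*k,0),((x-x0)*k,6),(0,0,255),1); cv2.putText(c,str(x),((x-x0)*k-10,16),0,.35,(0,0,255),1)
    for y in range((y0//st+1)*st,y0+h,st):
        cv2.line(c,(0,(y-y0)*k),(6,(y-y0)*k),(0,0,255),1); cv2.putText(c,str(y),(8,(y-y0)*k+4),0,.35,(0,0,255),1)
    cv2.imwrite(out,c)
E
python3 - <<'E'
from h import *
crop("pics/top0.png",150,80,130,150,4,"pics/c1.png")
crop("pics/scene0.png",330,140,180,150,4,"pics/c2.png")
crop("pics/top0.png",290,170,200,140,4,"pics/c3.png")
crop("pics/scene0.png",180,220,190,180,4,"pics/c4.png")
E
```

```text
(no output)
```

View pics/c1.png

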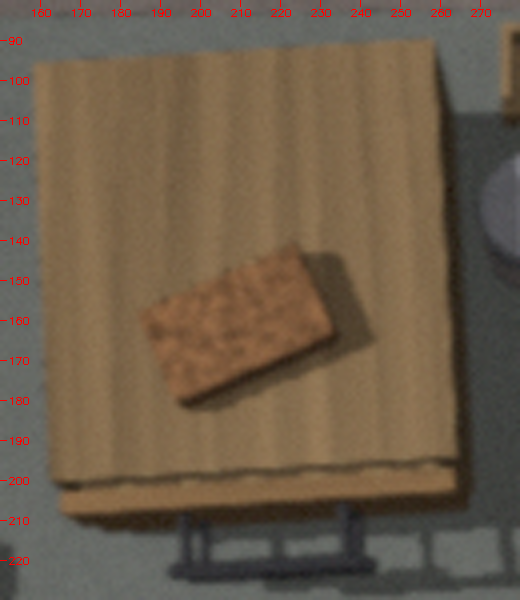

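View pics/c2.png

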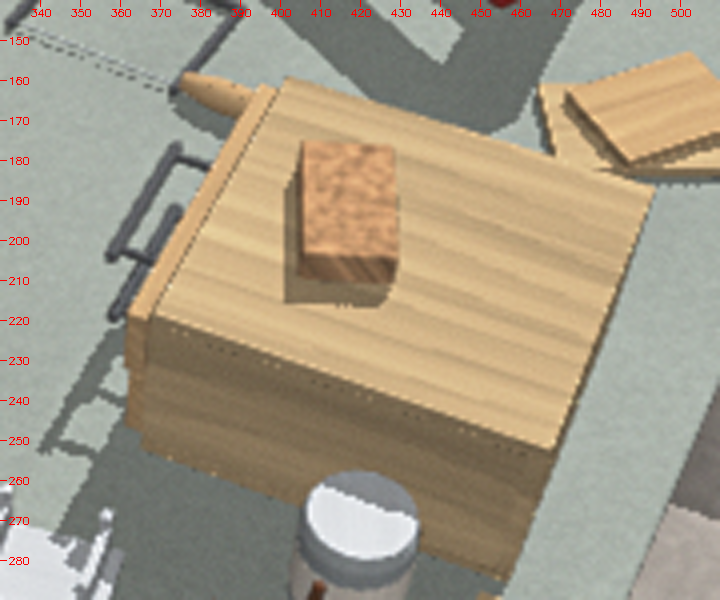

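View pics/c3.png

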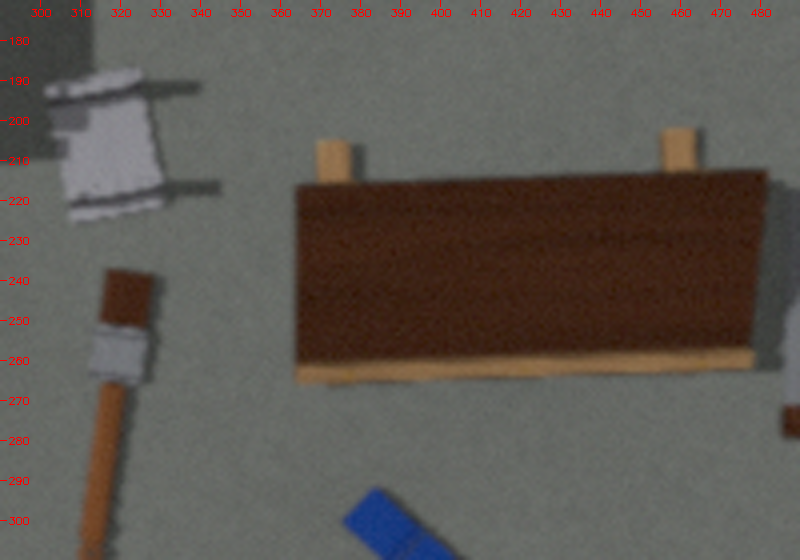

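View pics/c4.png

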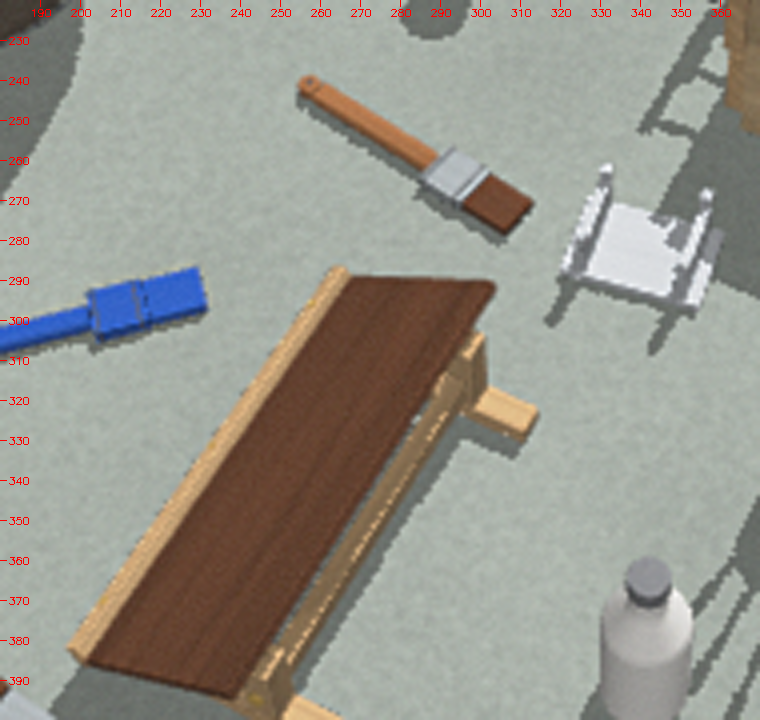

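```bash
cat > fit.py <<'E'
from h import *
from scipy.optimize import least_squares
def T2(p,L): # p=x,y,yaw ; L local
    c,s=np.cos(p[2]),np.sin(p[2]); L=np.atleast_2d(L)
    return np.c_[p[0]+c*L[:,0]-s*L[:,1],p[1]+s*L[:,0]+c*L[:,1],L[:,2]]
def fit(obs,p0):
    f=lambda p:np.concatenate([(proj(n,T2(p,[l]))[0]-uv) for n,l,uv in obs])
    r=least_squares(f,p0,loss="soft_l1"); return r.x,f(r.x).reshape(-1,2)
a=np.radians(32)
def bd(x,y,z=0): return [x*np.cos(a)-z*np.sin(a),y,.034+x*np.sin(a)+z*np.cos(a)]
E
python3 - <<'E'
from fit import *
print("tri handle R", tri((357.5,205),(238,221.5)), "L",tri((375.5,176.5),(193,223)))
p,r=fit([("scene",(0,-.06,.112),(357.5,205)),("scene",(0,.06,.112),(375.5,176.5)),("top",(0,.06,.112),(193,223)),("top",(0,-.06,.112),(239,221))],[.6,.25,0]);print("handle",p,np.degrees(p[2]));print(r.round(1))
obs=[("top",bd(.13,.155),(364,216)),("top",bd(.13,-.155),(481.7,213)),("top",bd(0,.155),(364,260)),("top",bd(0,-.155),(478.5,257)),
("scene",bd(.13,.155),(303.7,291)),("scene",bd(.13,-.155),(239,394)),("scene",bd(0,.155),(267.5,289)),("scene",bd(0,-.155),(202,385))]
for ts,tt in [(obs[i+4][2],obs[i][2]) for i in range(4)]: print("tri",tri(ts,tt))
p,r=fit(obs,[.5,-.2,0]);print("board",p,np.degrees(p[2]));print(r.round(1))
print("brush end",tri((256,240),(314,309)),"tip",tri((309.5,274.5),(322,237.5)))
for uv in [(302,193),(325,188),(307,224),(331,218)]: print(atz("top",uv,.05))
for uv in [(331,262),(357,268)]: print(atz("scene",uv,.05))
E
```

```text
tri handle R (array([0.5690323 , 0.20444371, 0.0974136 ]), np.float64(0.0003669423290257323)) L (array([0.56752636, 0.32191119, 0.10839882]), np.float64(0.00506809614589573))
handle [0.56861186 0.25948953 0.0216695 ] 1.2415707980430724
[[-0.2 -2.3]
 [-1.2 -0.2]
 [ 0.1 -0.9]
 [ 0.2 -0.5]]
tri (array([ 0.57933171, -0.12650238,  0.09784411]), np.float64(5.754168323729118e-05))
tri (array([ 0.58553383, -0.43431449,  0.09611797]), np.float64(0.0054053037938140945))
tri (array([ 0.46705258, -0.12998174,  0.03224807]), np.float64(0.000892705773008417))
tri (array([ 0.47345525, -0.43913269,  0.03342484]), np.float64(0.0052734494950668585))
board [ 0.47171568 -0.2840078   0.0234567 ] 1.34396986865224
[[ 0.2  0.1]
 [ 0.8 -1.1]
 [-0.2 -0.3]
 [-0.7 -1.4]
 [-0.4 -1.3]
 [-2.1 -0.3]
 [ 0.6 -0.5]
 [-0.5  0.4]]
brush end (array([0.33701915, 0.00862839, 0.01507407]), np.float64(0.0018401956189601383)) tip (array([ 0.53273364, -0.01703353,  0.00336876]), np.float64(0.0010591699614289998))
[0.65102408 0.03662186 0.05      ]
[ 0.66397662 -0.02615923  0.05      ]
[0.56591213 0.02400952 0.05      ]
[ 0.58143061 -0.04120381  0.05      ]
[0.58104404 0.0190238  0.05      ]
[0.65296134 0.03452174 0.05      ]
```

```bash
python3 - <<'E'
from h import *
crop("pics/top0.png",295,180,80,60,8,"pics/c5.png")
crop("pics/scene0.png",310,250,70,60,8,"pics/c6.png")
crop("pics/top0.png",300,225,50,90,6,"pics/c7.png")
E
```

```text
(no output)
```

View pics/c5.png

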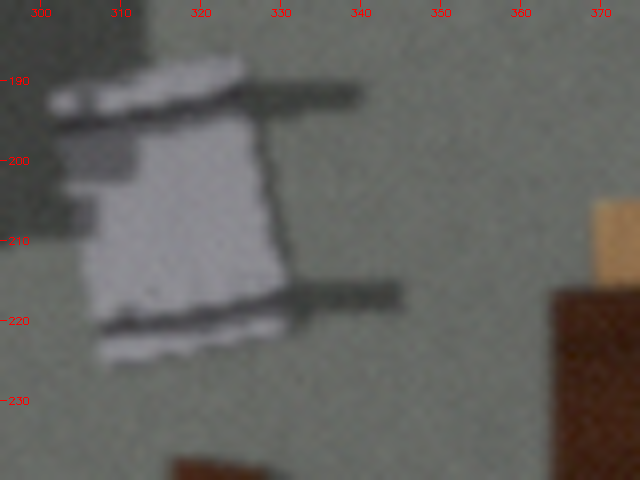

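View pics/c6.png

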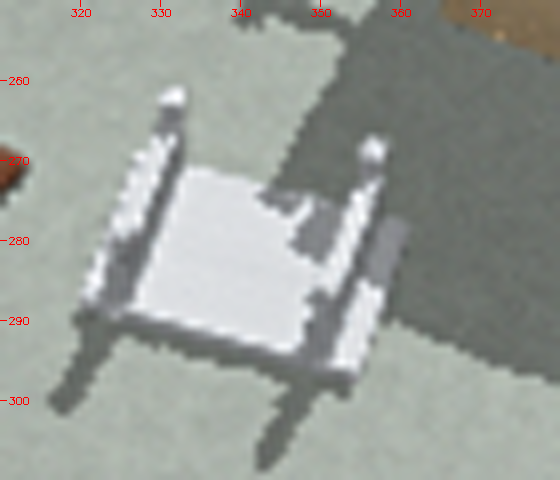

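View pics/c7.png

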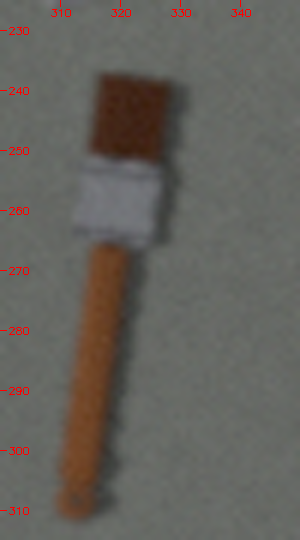

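```bash
python3 - <<'E'
from fit import *
obs=[("scene",(-.036,.029,.051),(331.5,261.5)),("scene",(.036,.029,.051),(356.5,268)),("scene",(-.05,-.033,.004),(320,290)),("scene",(.05,-.033,.004),(354,298)),
("top",(-.05,.033,.008),(308,225)),("top",(-.05,-.033,.008),(331.5,221.5)),("top",(.036,.029,.051),(302,191.5)),("top",(.036,-.029,.051),(325,187.5))]
p,r=fit(obs,[.61,0,.17]);print("rest",p,np.degrees(p[2]));print(r.round(1))
np.save("rest.npy",p)
t=cv2.imread("pics/top0.png");s=cv2.imread("pics/scene0.png")
k=8
t=cv2.resize(t[180:240,295:375],None,fx=k,fy=k);s=cv2.resize(s[250:310,310:380],None,fx=k,fy=k)
segs=[]
b=[(-.05,-.033,.008),(.05,-.033,.008),(.05,.033,.008),(-.05,.033,.008)]
segs+=[(b[i],b[(i+1)%4]) for i in range(4)]
for X in(-.04,-.032,.032,.04): segs+=[((X,-.025,.04),(X,.025,.04)),((X,.025,.04),(X,.025,.051)),((X,-.025,.04),(X,-.025,.051))]
for A,B in segs:
    for n,im,o in(("top",t,(295,180)),("scene",s,(310,250))):
        q=((proj(n,T2(p,[A,B]))-o+.5)*k).astype(int); cv2.line(im,tuple(q[0]),tuple(q[1]),(0,0,255),1)
cv2.imwrite("pics/c8.png",np.vstack([np.hstack([t[:,:400],]),])[:, :]);cv2.imwrite("pics/c9.png",s)
# brush
obs=[("top",(.096,0,.006),(322,238)),("top",(-.11,0,.006),(312.5,310.5)),("top",(.018,0,.006),(319,265)),("scene",(.096,0,.006),(309.5,274.5)),("scene",(-.11,0,.006),(255.5,240.5)),("scene",(.018,0,.012),(287,259))]
p,r=fit(obs,[.4,0,0]);print("brush",p,np.degrees(p[2]));print(r.round(1))
E
```

```text
rest [ 0.62302902 -0.00268858  0.17257994] 9.888102315818351
[[ 0.1  0.3]
 [ 0.3  0.5]
 [-0.3 -2.1]
 [ 0.6 -0.4]
 [ 0.2  0. ]
 [ 0.  -0.8]
 [ 1.7  0.5]
 [-0.4  0.6]]
brush [ 0.43846015 -0.00382743 -0.15083277] -8.642081173284721
[[ 0.6 -0.7]
 [-0.2  0.8]
 [-0.3  0.1]
 [ 0.1 -0.2]
 [-0.8 -0.4]
 [ 1.   0.7]]
```

View pics/c8.png

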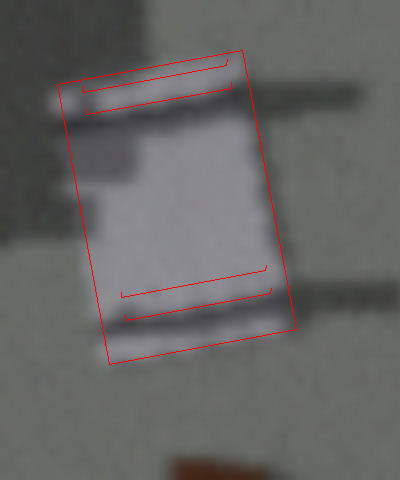

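View pics/c9.png

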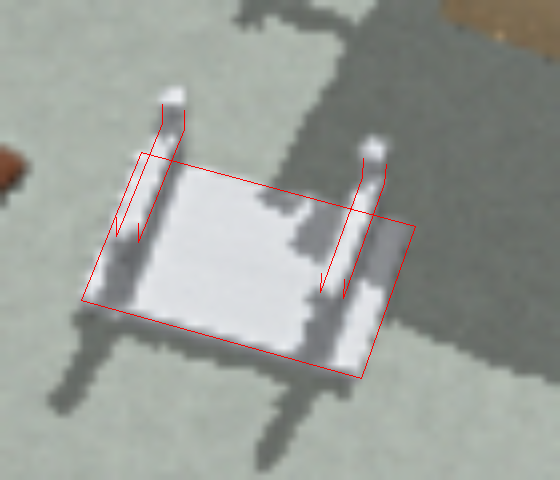

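```bash
python3 - <<'E'
from fit import *
for n,s,t in [("FL",(401,159.5),(163,201)),("FR",(367.5,219),(264,196)),("BL",(493,186.5),(158.5,96)),("BR",(467.5,252),(258,91))]: print(n,tri(s,t), atz("top",t,.15),atz("scene",s,.15))
t=cv2.imread("pics/top0.png");s=cv2.imread("pics/scene0.png");k=8
t=cv2.resize(t[185:240,180:260],None,fx=k,fy=k);s=cv2.resize(s[165:240,345:410],None,fx=k,fy=k)
p=[.5686,.2595,.0217]
for A,B in [((0,-.06,.112),(0,.06,.112)),((.038,-.12,.137),(.038,.12,.137))]:
    for n,im,o in(("top",t,(180,185)),("scene",s,(345,165))):
        q=((proj(n,T2(p,[A,B]))-o+.5)*k).astype(int); cv2.line(im,tuple(q[0]),tuple(q[1]),(0,0,255),1)
cv2.imwrite("pics/d1.png",t);cv2.imwrite("pics/d2.png",s)
E
```

```text
FL (array([0.6187556 , 0.39015022, 0.14375457]), np.float64(0.0003699575895166514)) [0.61757093 0.38838729 0.15      ] [0.62099758 0.3837205  0.15      ]
FR (array([0.63003349, 0.1331154 , 0.1404054 ]), np.float64(0.003194177827042232)) [0.62704425 0.13137356 0.15      ] [0.63435816 0.12637639 0.15      ]
BL (array([0.89278175, 0.40360129, 0.14873106]), np.float64(0.0006284021391880908)) [0.89262756 0.40342756 0.15      ] [0.89265831 0.40196693 0.15      ]
BR (array([0.90501203, 0.14677148, 0.14672609]), np.float64(0.003047937597142622)) [0.90241014 0.14567116 0.15      ] [0.90646085 0.14519693 0.15      ]
```

View pics/d1.png

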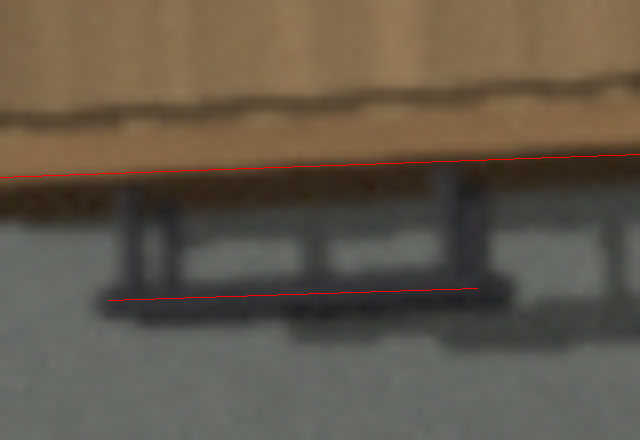

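View pics/d2.png

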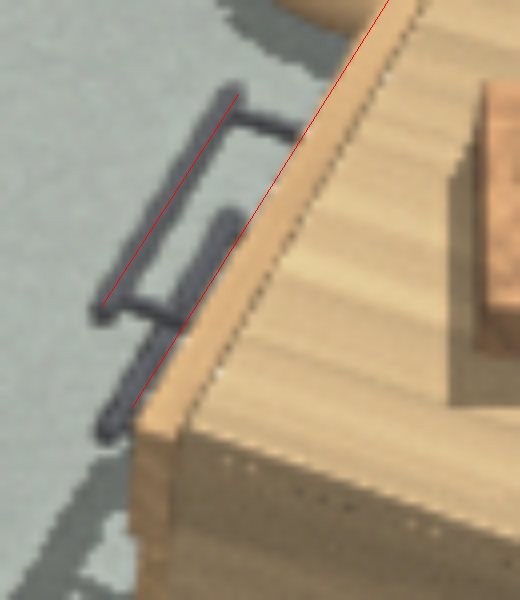

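```bash
cat > go.py <<'E'
from h import *
def tool_down(yaw): return R.from_euler("xyz",[180,0,yaw],degrees=True)
def delta(pos,rot,show=True):
    """turn (tool axes) then shift in the turned tool axes, cm"""
    o=telemetry.get_obs(); p=np.array(o["tool_pos"]); r=R.from_euler("xyz",o["orientation"],degrees=True)
    rv=np.degrees((r.inv()*rot).as_rotvec()); sh=rot.inv().apply(np.array(pos)-p)*100
    print("t%.2f"%o["clock"],"pos",p.round(4),"rpy",o["orientation"].round(2),"F",o["force"].round(1),"op %.4f"%o["opening"])
    print(" turn",rv.round(2)," then shift cm",sh.round(2),"| shift in present axes",(r.inv().apply(np.array(pos)-p)*100).round(2))
E
python3 - <<'E'
from go import *
y=np.radians(2.7); h=np.array([.568,.258]); u=np.array([np.cos(y),np.sin(y)])
e=h+.022*u; print(e)
delta([*e,.21],tool_down(-177.3))
E
```

```text
[0.58997558 0.25903634]
t0.10 pos [ 0.2299 -0.6342  0.1903] rpy [ 1.7992e+02 -1.0000e-02 -1.6008e+02] F [-1.4 -0.1  0. ] op 0.0880
 turn [ 0.08 -0.02 17.22]  then shift cm [-40.18  87.52  -1.97] | shift in present axes [-64.29  71.71  -1.88]
```

Emit:
step_arm --plan "0 0 0 -0.6 0 0 5.8; 0 0 0 -0.6 0 0 5.7; 0 0 0 -0.6 0 0 5.7; 0 -1.6 3.5 0 0 0 0; 0 -1.6 3.5 0 0 0 0; 0 -1.6 3.5 0 0 0 0; 0 -1.6 3.5 0 0 0 0; 0 -1.6 3.5 0 0 0 0; 0 -1.6 3.5 0 0 0 0; 0 -1.6 3.5 0 0 0 0; 0 -1.6 3.5 0 0 0 0; 0 -1.6 3.5 0 0 0 0"

```text
clock: 1.1
tool_pos: [0.3589, -0.3113, 0.2089]
orientation: [180.0, 0.0, -177.3]
force: [0.5, -0.7, -0.5]
opening: 0.0133
```

Emit:
step_arm --plan "0 -1.6 3.5 0 0 0 0; 0 -1.6 3.5 0 0 0 0; 0 -1.6 3.5 0 0 0 0; 0 -1.6 3.5 0 0 0 0; 0 -1.6 3.5 0 0 0 0; 0 -1.6 3.5 0 0 0 0; 0 -1.6 3.5 0 0 0 0; 0 -1.6 3.5 0 0 0 0; 0 -1.6 3.5 0 0 0 0; 0 -1.6 3.5 0 0 0 0; 0 -1.6 3.5 0 0 0 0; 0 -1.6 3.5 0 0 0 0"

```text
clock: 2.1
tool_pos: [0.5308, 0.1175, 0.2089]
orientation: [180.0, -0.0, -177.3]
force: [0.4, -1.1, -0.3]
opening: 0.0005
```

```bash
python3 - <<'E'
from go import *
delta([.59,.259,.17],tool_down(-177.3))
E
```

```text
t2.10 pos [0.5308 0.1175 0.2089] rpy [ 1.8000e+02 -1.0000e-02 -1.7725e+02] F [ 0.4 -1.1 -0.3] op 0.0005
 turn [ 0.   -0.01  0.05]  then shift cm [-6.58 13.85  3.89] | shift in present axes [-6.6  13.84  3.89]
```

Emit:
step_arm --plan "0 -1.65 3.46 0 0 0 0; 0 -1.65 3.46 0 0 0 0; 0 -1.65 3.46 0 0 0 0; 0 -1.65 3.46 0 0 0 0; 0 0 0 2.5 0 0 0; 0 0 0 2.5 0 0 0; 0 0 0 0 0 0 0"

```text
clock: 2.68
tool_pos: [0.5869, 0.2562, 0.1529]
orientation: [-179.8, -0.5, -177.3]
force: [-1.8, -1.6, -1.4]
opening: 0.0005
```

```bash
python3 - <<'E'
from go import *
delta([.59,.259,.095],tool_down(-177.3))
s=snapshot("scene");t=snapshot("top")
cv2.imwrite("pics/s1.png",s);cv2.imwrite("pics/t1.png",t)
a=cv2.resize(s[140:260,310:430],None,fx=5,fy=5)
cv2.imwrite("pics/e1.png",a)
E
```

```text
t2.68 pos [0.5869 0.2562 0.1529] rpy [-179.77   -0.48 -177.28] F [-1.8 -1.6 -1.4] op 0.0005
 turn [-0.23 -0.48  0.03]  then shift cm [-0.32  0.27  5.79] | shift in present axes [-0.37  0.29  5.79]
```

View pics/e1.png

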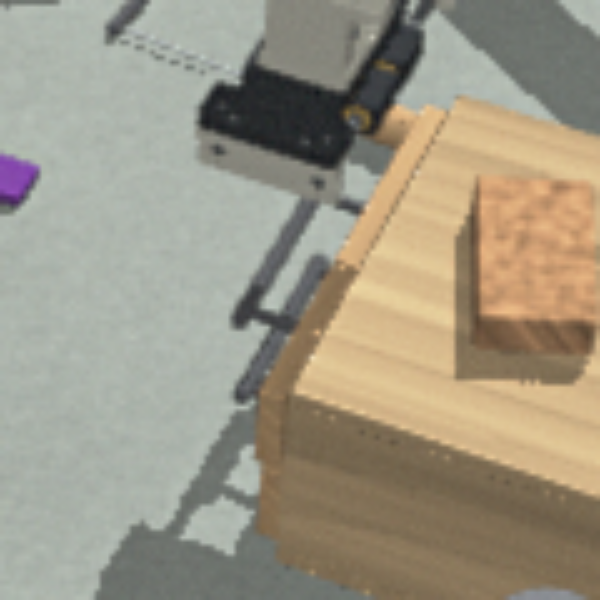

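```bash
python3 - <<'E'
from go import *
print(proj("scene",[[.587,.256,.153],[.587,.256,.22]]),proj("top",[.587,.256,.153]))
t=cv2.imread("pics/t1.png");crop(t,140,130,160,120,5,"pics/e2.png")
s=cv2.imread("pics/s1.png");crop(s,250,60,160,150,4,"pics/e3.png")
E
```

```text
[[372.14072307 182.06978054]
 [373.73351229 164.6717935 ]] [[214.77742886 212.0693904 ]]
```

View pics/e2.png

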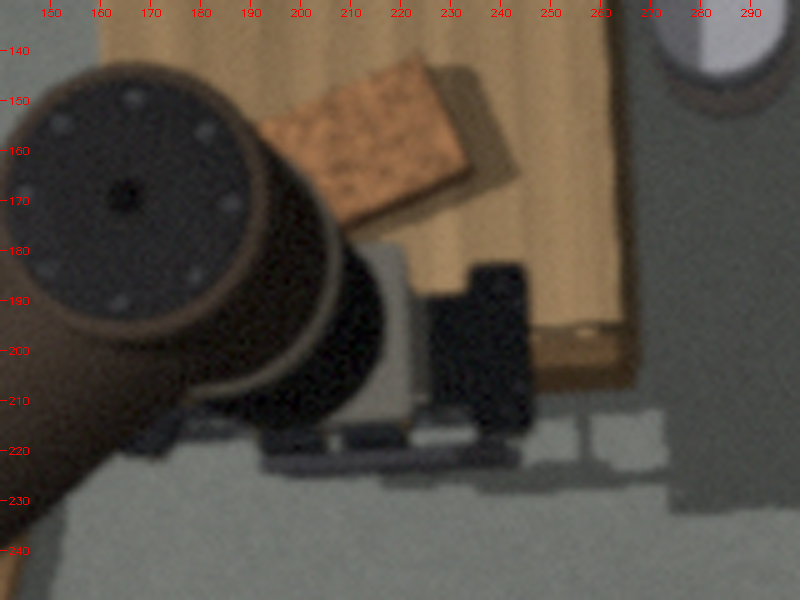

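View pics/e3.png

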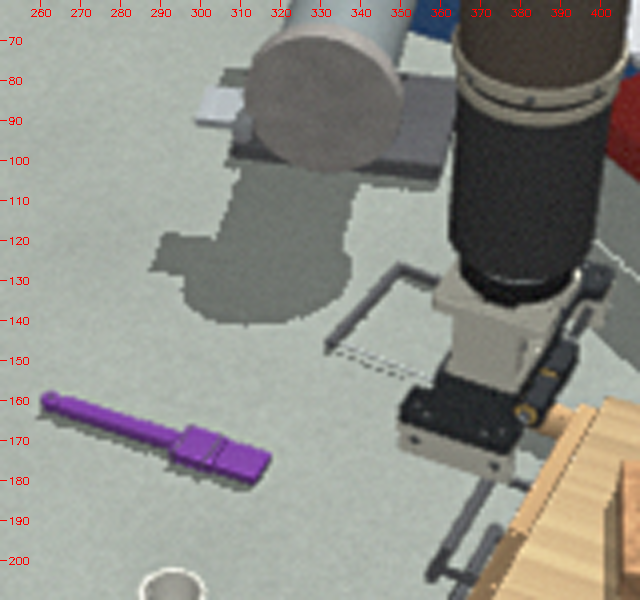

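Emit:
step_arm --plan "0 -0.35 0.28 0 0 0 0; 0 0 0 1 0 0 0; 0 0 0 1 0 0 0; 0 0 0 1 0 0 0; 0 0 0 0 0 0 0"

```text
clock: 3.2
tool_pos: [0.592, 0.259, 0.1265]
orientation: [-179.9, -0.2, -177.3]
force: [-1.3, -0.5, -0.2]
opening: 0.0004
```

Emit:
step_arm --plan "0 0 0 0.9 0 0 0; 0 0 0 0.9 0 0 0; 0 0 0 0.9 0 0 0; 0 0 0 0 0 0 0; 0 0 0 0 0 0 0"

```text
clock: 3.62
tool_pos: [0.593, 0.2596, 0.1012]
orientation: [-179.9, -0.1, -177.3]
force: [0.0, 0.0, -0.2]
opening: 0.0005
```

Emit:
step_arm --plan "0 0 0 0.5 0 0 0; 0 0.7 0 0 0 0 0; 0 1 0 0 0 0 0; 0 1.5 0 0 0 0 0; 0 1.8 0 0 0 0 0; 0 2 0 0 0 0 0; 0 2 0 0 0 0 0; 0 2 0 0 0 0 0; 0 2 0 0 0 0 0; 0 2 0 0 0 0 0; 0 2 0 0 0 0 0; 0 1 0 0 0 0 0"

```text
clock: 4.62
tool_pos: [0.4112, 0.2507, 0.0974]
orientation: [180.0, -0.0, -177.2]
force: [-0.3, -0.3, 0.1]
opening: 0.0002
```

Emit:
step_arm --plan "0 1 0 0 0 0 0; 0 0.8 0 0 0 0 0; 0 0.6 0 0 0 0 0; 0 0.4 0 0 0 0 0; 0 0.2 0 0 0 0 0; 0 0 0 0 0 0 0"

```text
clock: 5.12
tool_pos: [0.3835, 0.25, 0.097]
orientation: [-180.0, -0.0, -177.3]
force: [-0.5, 0.0, 0.1]
opening: 0.0004
```

```bash
python3 - <<'E'
from go import *
s=snapshot("scene");t=snapshot("top")
cv2.imwrite("pics/s2.png",s);cv2.imwrite("pics/t2.png",t)
crop(t,140,80,160,220,3,"pics/e4.png")
crop(s,230,60,240,200,3,"pics/e5.png")
E
```

```text
(no output)
```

View pics/e4.png

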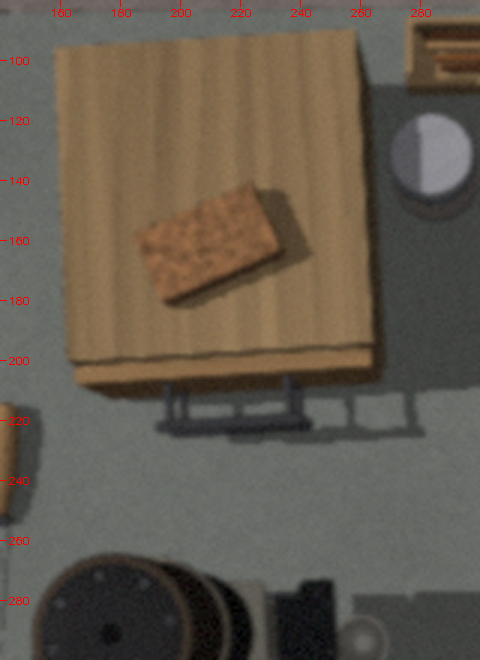

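View pics/e5.png

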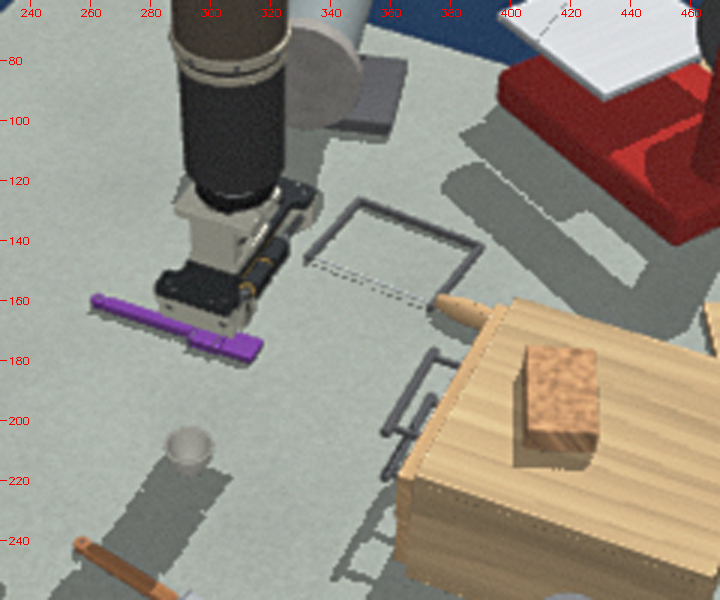

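```bash
python3 - <<'E'
from go import *
o=telemetry.get_obs();print(o)
P=np.array([[.3835,.25,.097],[.3835,.25,.116],[.3835,.25,.163]])
print(proj("scene",P),proj("top",P))
s=cv2.imread("pics/s2.png");crop(s,270,80,80,120,6,"pics/e6.png")
t=cv2.imread("pics/t2.png");crop(t,150,250,160,130,5,"pics/e7.png")
E
```

```text
{'clock': 5.2167, 'joint_pos': array([ 5.78302742e+01,  5.00461904e+00, -3.33344423e+01,  6.81344381e-03,
       -5.16650042e+01, -1.45111024e+02]), 'qvel': array([-0.17845754,  0.25991801,  0.08256306,  0.0136115 ,  0.07309514,
        0.02148114]), 'tau': array([ 1.39351361e-01, -3.18647718e+01,  2.42324317e+01,  5.70821285e+00,
       -8.95903981e-02, -1.79398188e-02]), 'tool_pos': array([0.38392616, 0.25007119, 0.09700587]), 'orientation': array([-1.79993608e+02,  2.05804768e-03, -1.77276524e+02]), 'force': array([-0.21467773,  0.16016846,  0.76724622]), 'moment': array([-0.03882492, -0.01939376,  0.02139022]), 'opening': 0.00018551919306464463}
[[309.10311392 174.10528902]
 [308.94655234 169.52835982]
 [308.54684797 157.84338139]] [[220.53361614 292.74825338]
 [219.32463907 292.74611316]
 [216.19634977 292.74057524]]
```

View pics/e6.png

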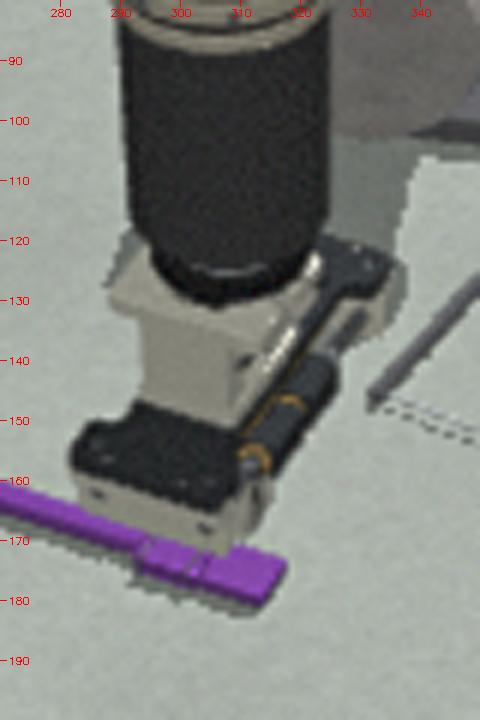

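View pics/e7.png

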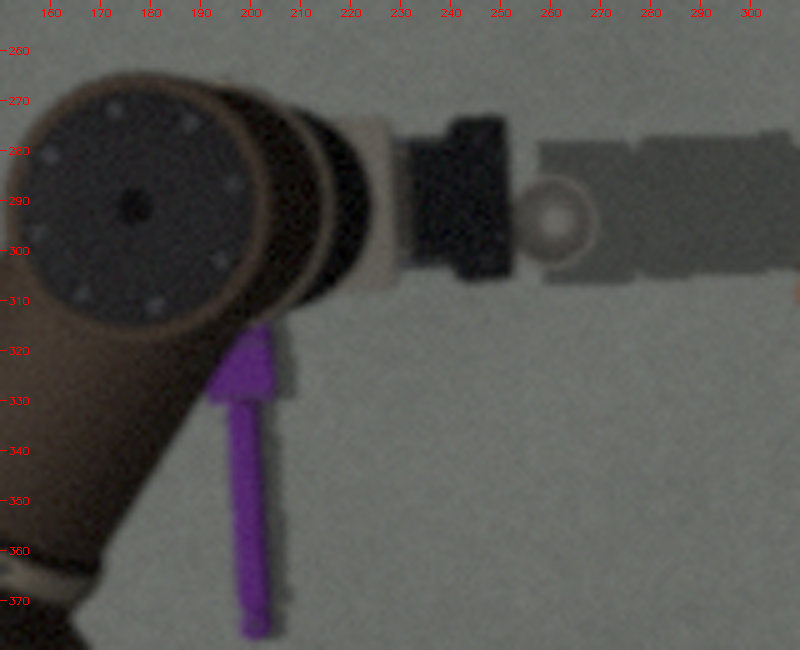

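```bash
python3 - <<'E'
from go import *
def ov(src,n,pos,yaw,roi,k,out):
    im=cv2.imread(src);x,y,w,h=roi;im=cv2.resize(im[y:y+h,x:x+w],None,fx=k,fy=k,interpolation=cv2.INTER_CUBIC)
    r=tool_down(yaw)
    def L(a,b,c):
        q=((proj(n,r.apply([a,b])+pos)-[x,y]+.5)*k).astype(int);cv2.line(im,tuple(q[0]),tuple(q[1]),c,1)
    def box(a,b,z0,z1,c):
        for z in(z0,z1):
            P=[(-a,-b,z),(a,-b,z),(a,b,z),(-a,b,z)]
            for i in range(4):L(P[i],P[(i+1)%4],c)
        for p in P:L((*p[:2],z0),(*p[:2],z1),c)
    box(.039,.0965,-.066,-.09,(0,255,255)); box(.0095,.021,0,-.066,(0,0,255))
    cv2.imwrite(out,im)
ov("pics/s2.png","scene",[.3835,.25,.097],-177.3,(270,80,80,120),6,"pics/f1.png")
ov("pics/t2.png","top",[.3835,.25,.097],-177.3,(150,250,160,130),5,"pics/f2.png")
ov("pics/t1.png","top",[.5869,.2562,.1529],-177.3,(140,130,160,120),5,"pics/f3.png")
E
```

```text
(no output)
```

View pics/f1.png

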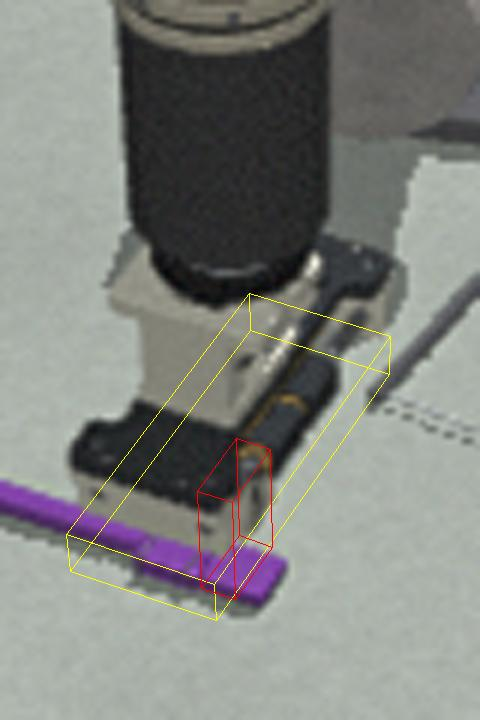

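View pics/f3.png

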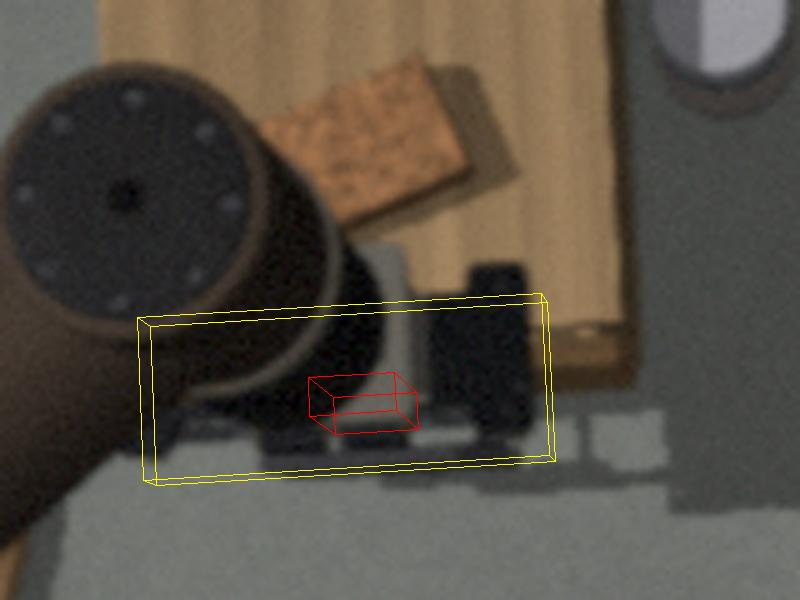

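```bash
python3 - <<'E'
from go import *
print(tri((282,155),(252,306)),tri((308.5,164),(250.5,274)),tri((282.5,161.5),(252,306)),tri((308,172),(250.5,274)))
E
```

```text
(array([0.35302024, 0.15448453, 0.23711165]), np.float64(0.004418224070590332)) (array([0.43048263, 0.15994613, 0.23224555]), np.float64(0.009829693879294792)) (array([0.3519389 , 0.15697415, 0.21059957]), np.float64(0.003114702299470689)) (array([0.42956834, 0.16202326, 0.20064866]), np.float64(0.004939309133427388))
```

```bash
python3 - <<'E'
from go import *
print(proj("scene",[[.23,-.634,.19],[.23,-.634,.209],[.23,-.634,.256]]))
print(proj("top",[[.23,-.634,.19],[.23,-.634,.209],[.23,-.634,.256]]))
crop("pics/scene0.png",0,280,110,120,6,"pics/g1.png")
E
```

```text
[[ 38.43160684 378.37042077]
 [ 34.66796778 374.41361673]
 [ 24.9211928  364.16659834]]
[[581.23116522 352.12186798]
 [584.92287572 352.94211833]
 [594.51007506 355.0722701 ]]
```

View pics/g1.png

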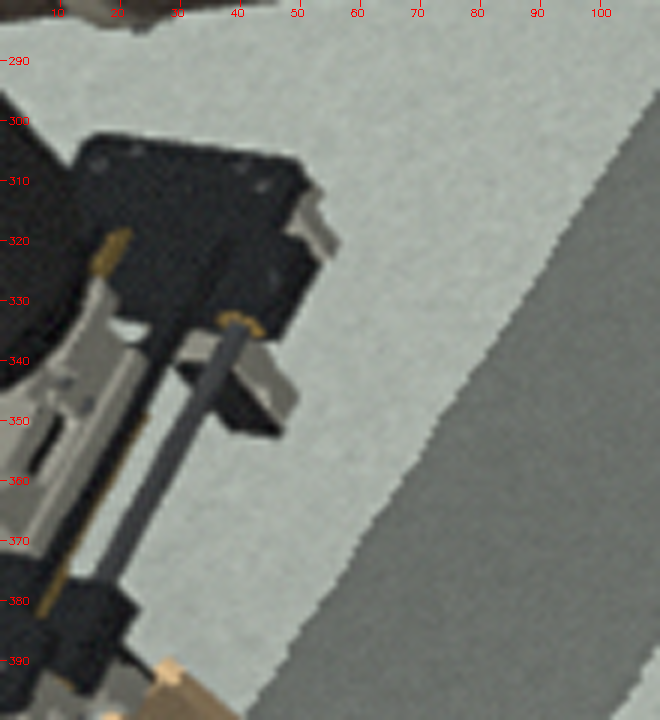

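```bash
python3 - <<'E'
from go import *
r=tool_down(-160.08);p=np.array([.23,-.634,.19])
for y in(.044,.065):
  for x in(-.0095,.0095):
    for z in (0,-.02,-.04): print(y,x,z,proj("scene",r.apply([x,y,z])+p).round(1))
E
```

```text
0.044 -0.0095 0 [[ 52.2 360. ]]
0.044 -0.0095 -0.02 [[ 48.5 355.7]]
0.044 -0.0095 -0.04 [[ 44.7 351.3]]
0.044 0.0095 0 [[ 44.  358.8]]
0.044 0.0095 -0.02 [[ 40.2 354.5]]
0.044 0.0095 -0.04 [[ 36.3 350. ]]
0.065 -0.0095 0 [[ 56.6 351.3]]
0.065 -0.0095 -0.02 [[ 53.  346.9]]
0.065 -0.0095 -0.04 [[ 49.3 342.4]]
0.065 0.0095 0 [[ 48.5 350.1]]
0.065 0.0095 -0.02 [[ 44.8 345.7]]
0.065 0.0095 -0.04 [[ 41.  341.2]]
```

Emit:
step_arm --plan "8.7 -2.5 0 0 0 0 0; 8.7 -2.5 0 0 0 0 0; 8.7 -1 0 0 0 0 0; 8.7 0 0 0 0 0 0; 8.7 0 0 0 0 0 0; 8.7 0 0 0 0 0 0; 8.7 0 0 0 0 0 0; 8.7 0 0 0 0 0 0"

```text
clock: 5.88
tool_pos: [0.443, 0.2528, 0.0972]
orientation: [180.0, 0.0, -177.2]
force: [-0.0, -0.6, -0.3]
opening: 0.0483
```

```bash
python3 - <<'E'
from go import *
s=snapshot("scene");t=snapshot("top")
o=telemetry.get_obs();print(o["tool_pos"],o["orientation"],o["opening"])
cv2.imwrite("pics/s3.png",s);cv2.imwrite("pics/t3.png",t)
p=o["tool_pos"];r=R.from_euler("xyz",o["orientation"],degrees=True)
for y in(-.065,-.044,.044,.065):
    print(y,[(proj("scene",r.apply([x,y,0])+p)[0].round(1),proj("top",r.apply([x,y,0])+p)[0].round(1)) for x in (-.0095,.0095)])
crop(s,280,90,110,110,7,"pics/g2.png");crop(t,150,200,140,120,5,"pics/g3.png")
E
```

```text
[0.44317734 0.25292278 0.09732879] [ 1.79978980e+02  1.61658287e-02 -1.77238114e+02] 0.056016218000178336
-0.065 [(array([320.3, 195.2]), array([244.2, 264.6])), (array([314.5, 193.2]), array([244.5, 271.9]))]
-0.044 [(array([323.4, 190.5]), array([236.1, 265.1])), (array([317.6, 188.5]), array([236.5, 272.4]))]
0.044 [(array([336. , 171.6]), array([202.4, 267.1])), (array([330.3, 169.8]), array([202.7, 274.4]))]
0.065 [(array([338.8, 167.3]), array([194.4, 267.6])), (array([333.2, 165.5]), array([194.7, 274.9]))]
```

View pics/g2.png

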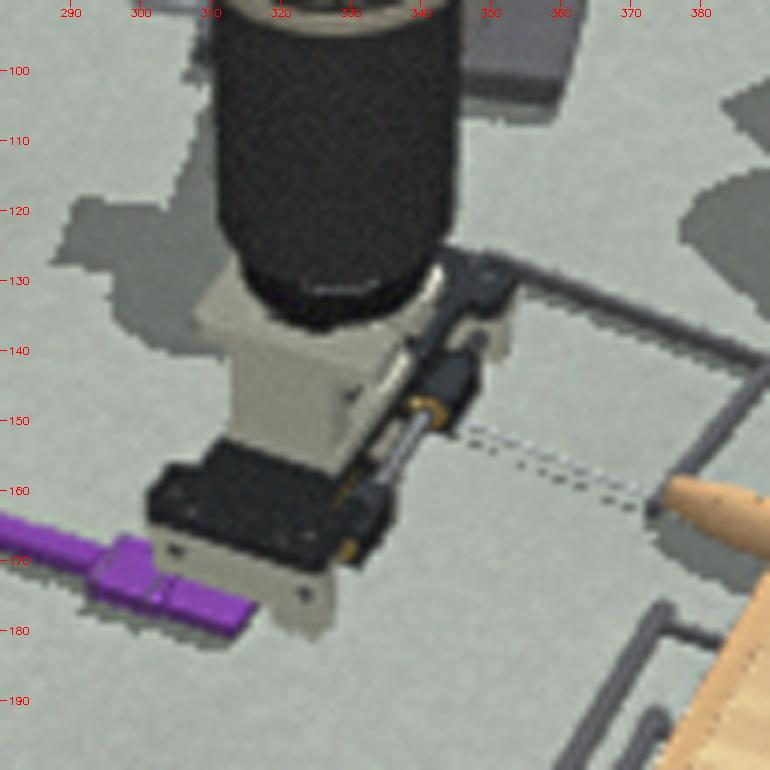

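View pics/g3.png

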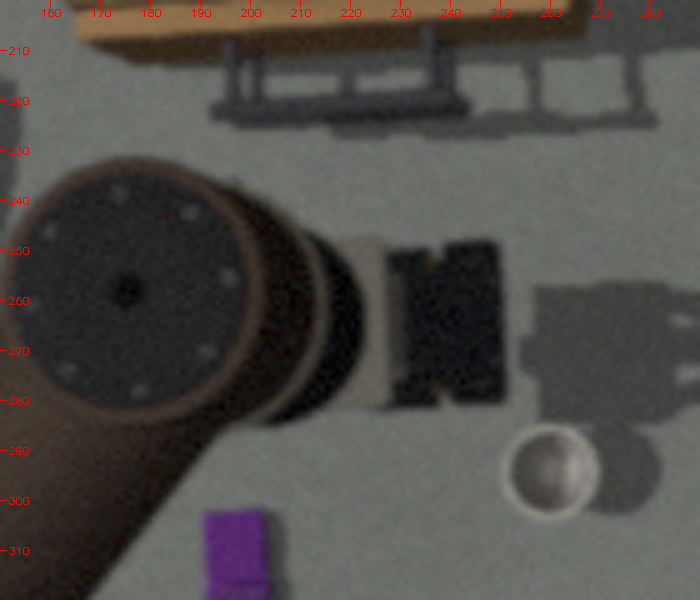

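Emit:
step_arm --plan "3 0 0 1.5 0 0 0; 3 0 0 1.5 0 0 0; 3 0 0 1.5 0 0 0; 3 0 0 1 0 0 0; 3 0 0 0.7 0 0 0; 3 0 0 0 0 0 0"

```text
clock: 6.48
tool_pos: [0.4428, 0.2522, 0.0339]
orientation: [-179.9, -0.1, -177.3]
force: [-0.7, -0.1, -0.2]
opening: 0.0317
```

```bash
python3 - <<'E'
from go import *
o=telemetry.get_obs();print(o["tool_pos"],o["force"],o["opening"])
s=snapshot("scene");t=snapshot("top")
cv2.imwrite("pics/s4.png",s);cv2.imwrite("pics/t4.png",t)
crop(s,280,90,110,110,7,"pics/g2.png")
E
```

```text
[0.44284579 0.25221536 0.03386346] [-0.65772626 -0.08644518 -0.16493653] 0.03173190025315282
```

View pics/g2.png

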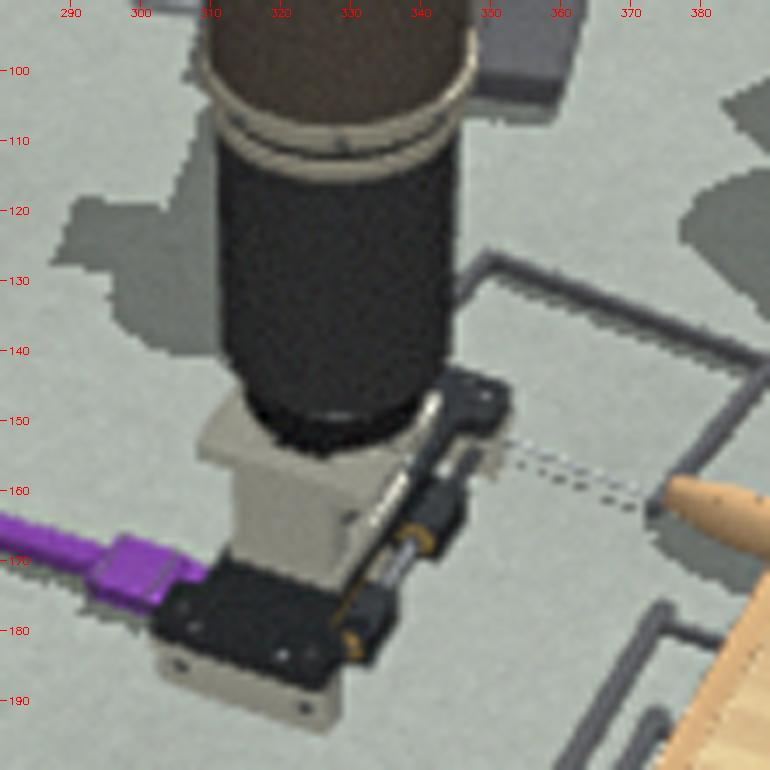

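Emit:
step_arm --plan "3 0 0 1 0 0 0; 3 0 0 1 0 0 0; 3 0 0 0.5 0 0 0; 3 0 0 0.3 0 0 0; 3 0 0 0 0 0 0; 3 0 0 0 0 0 0"

```text
clock: 7.08
tool_pos: [0.4435, 0.2527, 0.0069]
orientation: [-180.0, -0.0, -177.3]
force: [-0.3, 1.0, 0.4]
opening: 0.0302
```

Emit:
step_arm --plan "3 0 0 0.3 0 0 0; 3 0 0 0.3 0 0 0; 3 0 0 0 0 0 0"

```text
clock: 7.33
tool_pos: [0.4434, 0.2526, 0.0007]
orientation: [-180.0, -0.0, -177.3]
force: [-0.4, -0.1, -0.2]
opening: 0.0298
```

Emit:
step_arm --plan "3 0 0 0.3 0 0 0; 3 0 0 0.3 0 0 0; 3 0 0 0 0 0 0"

```text
clock: 7.58
tool_pos: [0.4433, 0.2525, -0.0055]
orientation: [-180.0, -0.0, -177.3]
force: [-1.1, 0.3, -0.4]
opening: 0.0302
```

Emit:
step_arm --plan "3 0 0 0.4 0 0 0; 3 0 0 0.4 0 0 0; 3 0 0 0 0 0 0"

```text
clock: 7.83
tool_pos: [0.4431, 0.2524, -0.0138]
orientation: [-180.0, -0.1, -177.3]
force: [-0.3, -0.2, -0.4]
opening: 0.0303
```

Emit:
step_arm --plan "3 0 0 0.4 0 0 0; 3 0 0 0.4 0 0 0; 3 0 0 0 0 0 0"

```text
clock: 8.08
tool_pos: [0.4431, 0.2524, -0.0218]
orientation: [-180.0, -0.1, -177.3]
force: [0.2, 0.9, 0.0]
opening: 0.0303
```

Emit:
step_arm --plan "3 0 0 0.3 0 0 0; 3 0 0 0.2 0 0 0; 3 0 0 0 0 0 0"

```text
clock: 8.33
tool_pos: [0.4434, 0.2526, -0.0264]
orientation: [-180.0, -0.0, -177.3]
force: [0.6, -0.2, -0.1]
opening: 0.03
```

```bash
python3 - <<'E'
from go import *
o=telemetry.get_obs();print(o["tool_pos"],o["joint_pos"],o["force"],o["opening"])
s=snapshot("scene");t=snapshot("top")
cv2.imwrite("pics/s5.png",s);cv2.imwrite("pics/t5.png",t)
crop(s,280,110,110,110,7,"pics/g2.png")
E
```

```text
[ 0.44335683  0.25257984 -0.02636598] [ 5.17456417e+01  1.98293129e+01 -3.46954433e+01 -7.39237888e-03
 -3.55106560e+01 -1.39021126e+02] [ 0.59255506 -0.18825253 -0.07876057] 0.02998187896770639
```

View pics/g2.png

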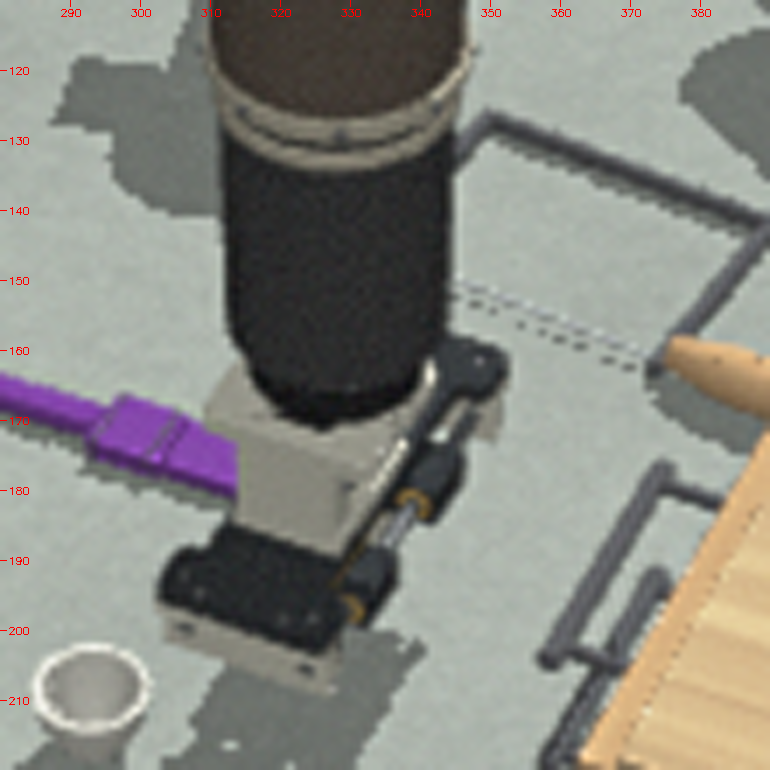

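Emit:
step_arm --plan "3 0 0 0.2 0 0 0; 3 0 0 0.2 0 0 0; 3 0 0 0 0 0 0"

```text
clock: 8.68
tool_pos: [0.4434, 0.2526, -0.0303]
orientation: [-180.0, -0.0, -177.3]
force: [-0.4, 0.2, 0.3]
opening: 0.0298
```

Emit:
step_arm --plan "3 0 0 0.2 0 0 0; 3 0 0 0.2 0 0 0; 3 0 0 0 0 0 0"

```text
clock: 8.93
tool_pos: [0.4434, 0.2526, -0.0344]
orientation: [-180.0, -0.0, -177.3]
force: [0.0, 0.1, 0.6]
opening: 0.0299
```

Emit:
step_arm --plan "3 0 0 0.2 0 0 0; 3 0 0 0.2 0 0 0; 3 0 0 0 0 0 0"

```text
clock: 9.18
tool_pos: [0.4437, 0.2529, -0.0354]
orientation: [-180.0, 0.0, -177.2]
force: [-9.5, -3.9, 35.9]
opening: 0.0297
```

Emit:
step_arm --plan "3 0 0 -0.5 0 0 0; 3 0 0 -1.5 0 0 0; 3 0 0 -2 0 0 0; 3 0 0 -3 0 0 0; 3 0 0 0 0 0 0; 3 0 0 0 0 0 0"

```text
clock: 9.68
tool_pos: [0.4445, 0.2539, 0.0337]
orientation: [179.8, 0.2, -177.3]
force: [0.8, -0.6, -0.7]
opening: 0.03
```

```bash
cat > ov.py <<'E'
from go import *
def ov(im,n,pos,r,roi,k,out,op):
    x,y,w,h=roi;im=cv2.resize(im[y:y+h,x:x+w],None,fx=k,fy=k,interpolation=cv2.INTER_CUBIC)
    def L(a,b,c):
        q=((proj(n,r.apply([a,b])+pos)-[x,y]+.5)*k).astype(int);cv2.line(im,tuple(q[0]),tuple(q[1]),c,1)
    def box(a,b0,b1,z0,z1,c):
        for z in(z0,z1):
            P=[(-a,b0,z),(a,b0,z),(a,b1,z),(-a,b1,z)]
            for i in range(4):L(P[i],P[(i+1)%4],c)
        for p in P:L((*p[:2],z0),(*p[:2],z1),c)
    box(.039,-.0965,.0965,-.066,-.1,(0,255,255)); box(.0095,op/2,op/2+.021,0,-.04,(0,0,255));box(.0095,-op/2,-op/2-.021,0,-.04,(0,0,255))
    cv2.imwrite(out,im)
E
python3 - <<'E'
from ov import *
s=snapshot("scene");t=snapshot("top");o=telemetry.get_obs();print(o["tool_pos"])
p=o["tool_pos"]+[0,0,.035];r=R.from_euler("xyz",o["orientation"],degrees=True)
cv2.imwrite("pics/s6.png",s);cv2.imwrite("pics/t6.png",t)
ov(s,"scene",p,r,(280,90,110,110),7,"pics/f1.png",.03)
ov(t,"top",p,r,(150,200,140,120),5,"pics/f2.png",.03)
s0=cv2.imread("pics/scene0.png")
ov(s0,"scene",np.array([.2299,-.634,.190+.035]),tool_down(-160.08),(0,280,110,120),6,"pics/f3.png",.088)
E
```

```text
[0.44322404 0.25255399 0.03170204]
```

View pics/f1.png

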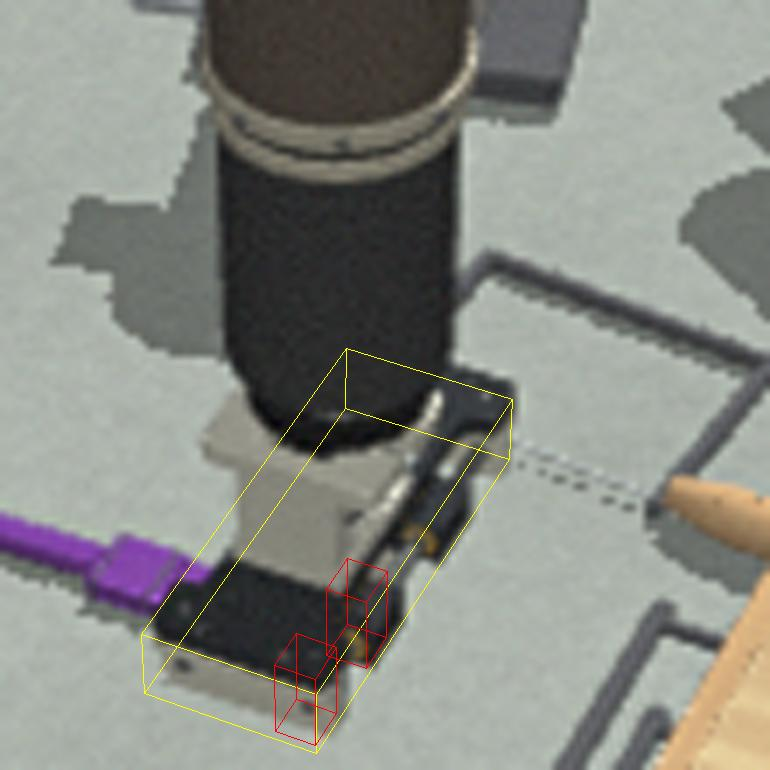

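View pics/f2.png

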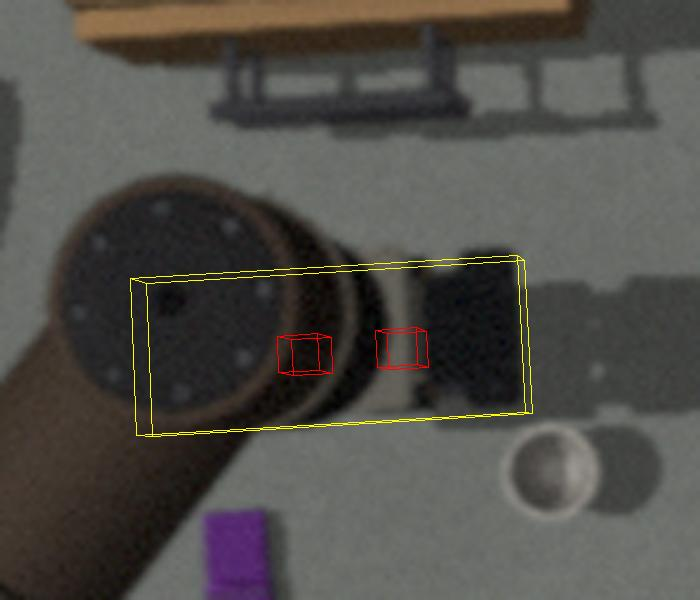

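View pics/f3.png

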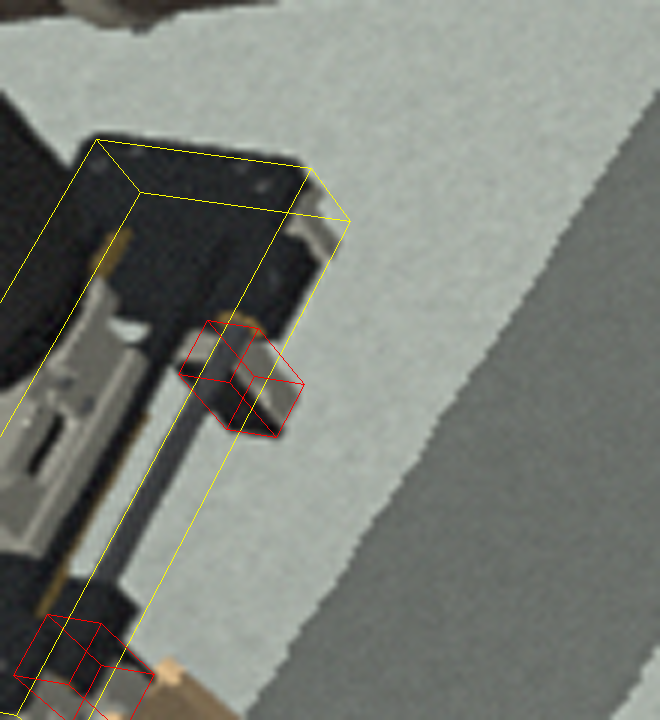

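```bash
python3 - <<'E'
from ov import *
t=cv2.imread("pics/t6.png");crop(t,220,235,60,60,10,"pics/g4.png")
s=cv2.imread("pics/s6.png");crop(s,290,140,70,70,10,"pics/g5.png")
E
```

```text
(no output)
```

View pics/g4.png

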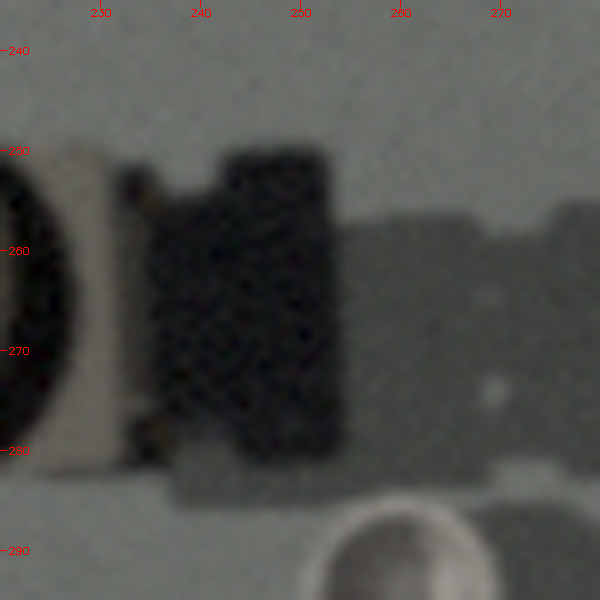

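View pics/g5.png

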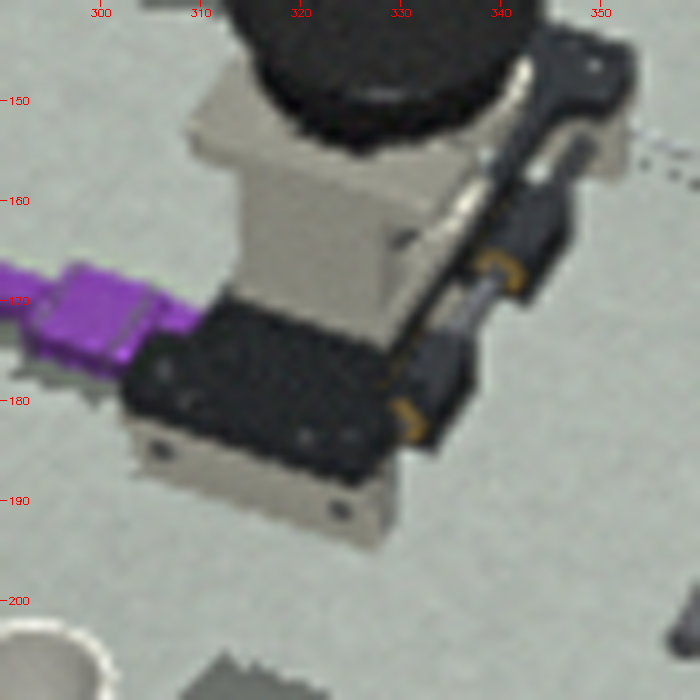

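```bash
python3 - <<'E'
from go import *
for a,b in [((302.5,180),(254,281.5)),((326.5,188.5),(252.5,250.5)),((303.5,187.5),(254,281.5)),((327.5,194.5),(252.5,250.5))]: print(tri(a,b))
E
```

```text
(array([0.41251611, 0.15762257, 0.16551857]), np.float64(0.006060906740313129))
(array([0.488916  , 0.16054066, 0.16551448]), np.float64(0.004096088252637647))
(array([0.4129806 , 0.16089855, 0.13279835]), np.float64(0.005507143357557512))
(array([0.49076477, 0.16324422, 0.139919  ]), np.float64(0.0039238349791361))
```

Emit:
step_arm --plan "3 0 0 -2 0 0 -7; 3 0 0 -2 0 0 -7; 3 0 0 -2 0 0 -7; 3 0 0 -1 0 0 -7; 3 0 0 0 0 0 -7; 3 0 0 0 0 0 -7; 3 0 0 0 0 0 -7; 3 0 0 0 0 0 -7; 3 0 0 0 0 0 -7; 3 0 0 0 0 0 -7; 3 0 0 0 0 0 -7; 3 0 0 0 0 0 -7"

```text
clock: 10.78
tool_pos: [0.4429, 0.2522, 0.1006]
orientation: [179.9, -0.1, -92.9]
force: [0.7, 0.7, -0.7]
opening: 0.03
```

Emit:
step_arm --plan "3 0 0 0 0 0 -6.3; 3 0 0 0 0 0 0; 3 0 0 0 0 0 0; 3 0 0 0 0 0 0"

```text
clock: 11.12
tool_pos: [0.4433, 0.2525, 0.1013]
orientation: [179.9, -0.1, -87.2]
force: [-0.8, 1.1, 0.3]
opening: 0.0302
```

```bash
python3 - <<'E'
from ov import *
s=snapshot("scene");t=snapshot("top");o=telemetry.get_obs();print(o["tool_pos"],o["orientation"])
p=o["tool_pos"]+[0,0,.035];r=R.from_euler("xyz",o["orientation"],degrees=True)
cv2.imwrite("pics/s7.png",s);cv2.imwrite("pics/t7.png",t)
ov(s,"scene",p,r,(270,80,110,110),7,"pics/f1.png",.03)
ov(t,"top",p,r,(150,200,140,120),5,"pics/f2.png",.03)
E
```

```text
[0.44344339 0.25266548 0.101698  ] [ 1.79974235e+02 -2.54580339e-02 -8.71138129e+01]
```

View pics/f1.png

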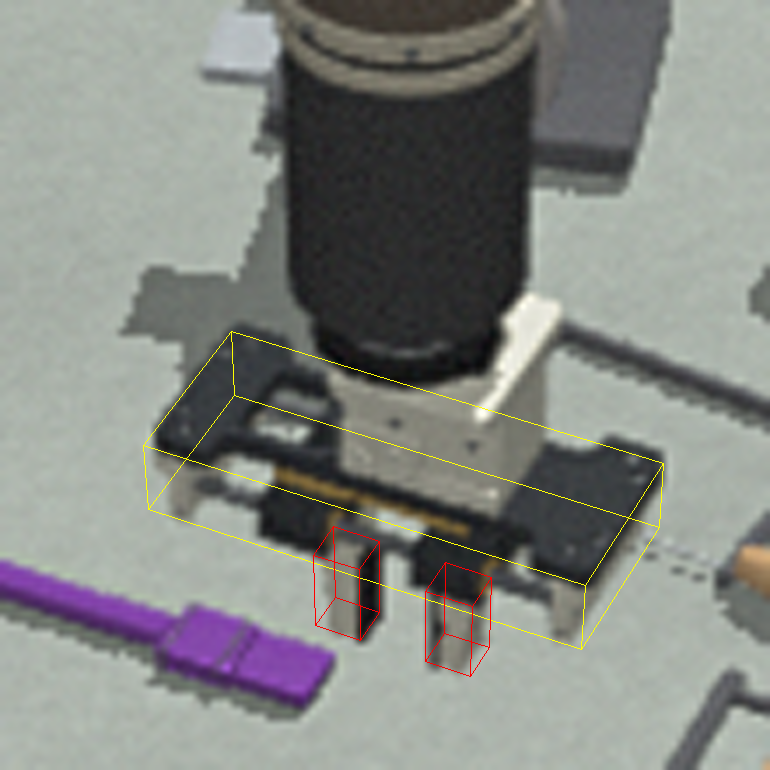

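View pics/f2.png

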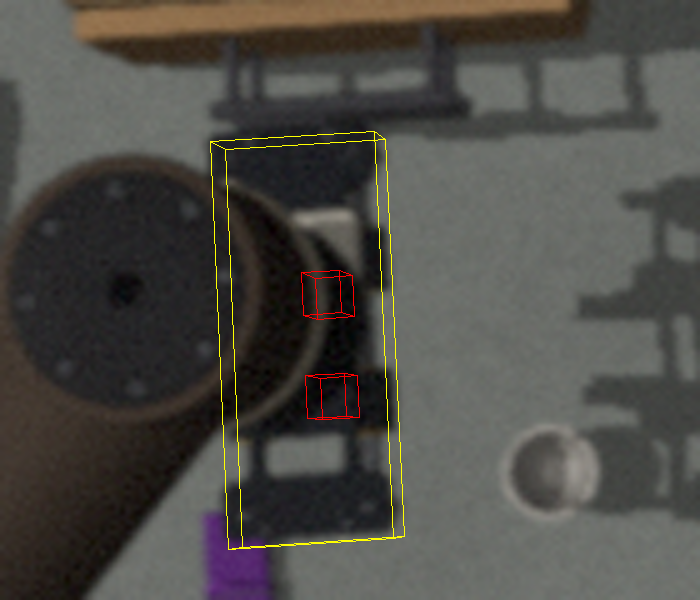

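Emit:
step_arm --plan "0 0 0 -1.5 0 0 7; 0 0 0 -1.5 0 0 7; 0 0 0 0 0 0 7; 0 0 0 0 0 0 7; 0 0 0 0 0 0 7; 0 0 0 0 0 0 7; 0 0 0 0 0 0 7; 0 0 0 0 0 0 7; 0 0 0 0 0 0 7; 0 0 0 0 0 0 7; 0 0 0 0 0 0 7; 0 0 0 0 0 0 7"

```text
clock: 12.22
tool_pos: [0.4435, 0.2527, 0.132]
orientation: [-180.0, -0.0, -171.4]
force: [0.6, 0.8, 0.2]
opening: -0.0001
```

Emit:
step_arm --plan "0 0 0 0 0 0 6.2; 0 -3 0.2 0 0 0 0; 0 -3 0 0 0 0 0; 0 -3 0 0 0 0 0; 0 -3 0 0 0 0 0; 0 -2.6 0 0 0 0 0; 0 0 0 0 0 0 0; 0 0 0 0 0 0 0"

```text
clock: 12.88
tool_pos: [0.59, 0.2615, 0.1308]
orientation: [-179.9, -0.1, -177.3]
force: [-0.4, -0.4, -0.8]
opening: 0.001
```

```bash
python3 - <<'E'
from go import *
delta([.590,.259,.060],tool_down(-177.3))
E
```

```text
t12.88 pos [0.59   0.2615 0.1308] rpy [-1.7994e+02 -8.0000e-02 -1.7734e+02] F [-0.4 -0.4 -0.8] op 0.0010
 turn [-0.06 -0.08 -0.04]  then shift cm [ 0.01 -0.25  7.08] | shift in present axes [ 0.   -0.24  7.08]
```

Emit:
step_arm --plan "0 0 0 2 0 0 0; 0 0 0 1.5 0 0 0; 0 0 0 0.8 0 0 0; 0 0 0 0.8 0 0 0; 0 0 0 0 0 0 0"

```text
clock: 13.3
tool_pos: [0.5881, 0.2616, 0.0798]
orientation: [-179.9, -0.1, -177.2]
force: [0.3, -0.4, -0.9]
opening: 0.0003
```

Emit:
step_arm --plan "0 0 0 0.8 0 0 0; 0 0 0 0.8 0 0 0; 0 0 0 0.3 0 0 0; 0 0.8 0 0 0 0 0; 0 0.8 0 0 0 0 0; 0 0.8 0 0 0 0 0; 0 0.8 0 0 0 0 0; 0 0 0 0 0 0 0"

```text
clock: 13.97
tool_pos: [0.5555, 0.2603, 0.0626]
orientation: [180.0, -0.0, -177.1]
force: [-0.5, -1.3, 0.0]
opening: 0.0
```

```bash
python3 - <<'E'
from go import *
s=snapshot("scene");cv2.imwrite("pics/s8.png",s);crop(s,320,120,120,120,6,"pics/g6.png")
E
```

```text
(no output)
```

View pics/g6.png

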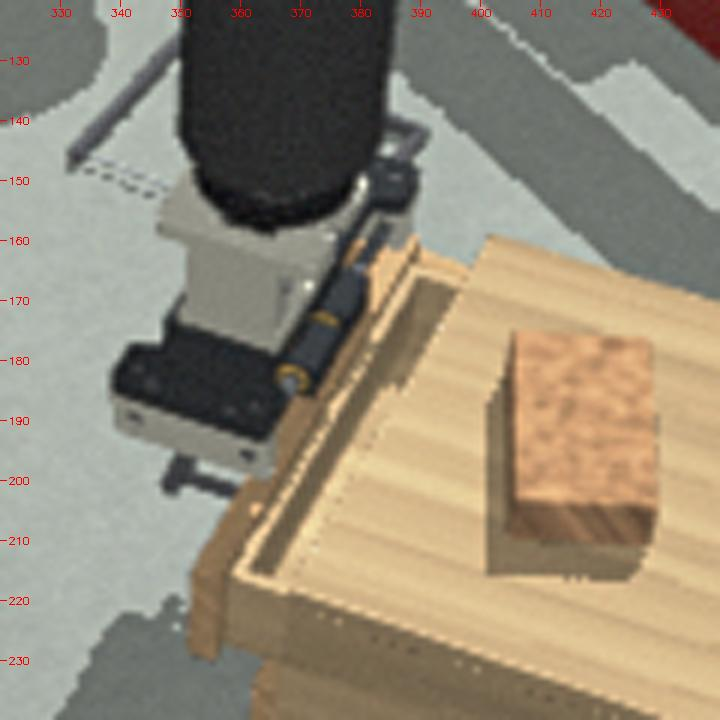

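Emit:
step_arm --plan "0 1.2 0 0 0 0 0; 0 1.6 0 0 0 0 0; 0 2 0 0 0 0 0; 0 2 0 0 0 0 0; 0 2 0 0 0 0 0; 0 2 0 0 0 0 0; 0 1.8 0 0 0 0 0; 0 1.4 0 0 0 0 0; 0 1 0 0 0 0 0; 0 0.7 0 0 0 0 0; 0 0.4 0 0 0 0 0; 0 0.3 0 0 0 0 0"

```text
clock: 15.02
tool_pos: [0.3936, 0.2526, 0.0623]
orientation: [180.0, 0.0, -177.1]
force: [1.0, -1.4, 0.7]
opening: 0.0006
```

Emit:
step_arm --plan "0 0.3 0 0 0 0 0; 0 0.3 0 0 0 0 0; 0 0.3 0 0 0 0 0; 0 0.3 0 0 0 0 0; 0 0 0 0 0 0 0"

```text
clock: 15.43
tool_pos: [0.382, 0.252, 0.0621]
orientation: [180.0, 0.1, -177.2]
force: [5.1, 0.1, -2.2]
opening: 0.0004
```

Emit:
step_arm --plan "0 0.2 0 0 0 0 0; 0 0.1 0 0 0 0 0; 0 0 0 0 0 0 0; 0 0 0 0 0 0 0"

```text
clock: 15.77
tool_pos: [0.3817, 0.2522, 0.0623]
orientation: [180.0, 0.3, -177.1]
force: [24.6, -3.8, -12.7]
opening: 0.0008
```

Firm stop (≈25 N, no further travel). Back off, lift, and look.

Emit:
step_arm --plan "0 -0.8 0 0 0 0 0; 0 -0.3 0 -1.5 0 0 0; 0 0 0 -3 0 0 0; 0 0 0 -3 0 0 0; 0 0 0 -3 0 0 0; 0 0 -3.5 -2 0 0 0; 0 0 -4 -1 0 0 0; 0 0 -4 -1 0 0 0; 0 0 -4 0 0 0 0; 0 0 -4 0 0 0 0; 0 0 -4 0 0 0 0; 0 0 -4 0 0 0 0"

```text
clock: 16.77
tool_pos: [0.4022, -0.0242, 0.2072]
orientation: [180.0, 0.0, -177.1]
force: [-0.1, 0.3, 0.1]
opening: 0.0008
```

```bash
python3 - <<'E'
from go import *
s=snapshot("scene");t=snapshot("top");cv2.imwrite("pics/s9.png",s);cv2.imwrite("pics/t9.png",t)
crop(s,260,120,200,150,4,"pics/g6.png");crop(t,140,180,140,140,5,"pics/g7.png")
E
```

View pics/g6.png

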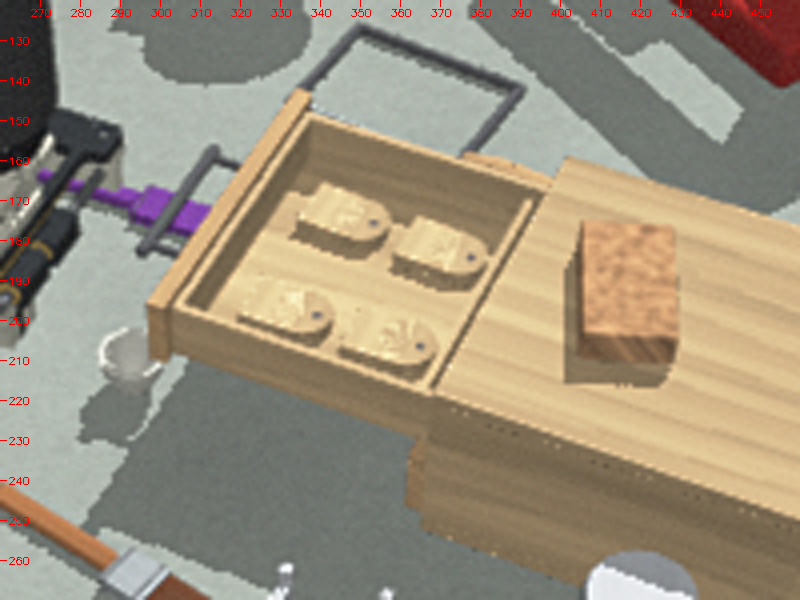

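View pics/g7.png

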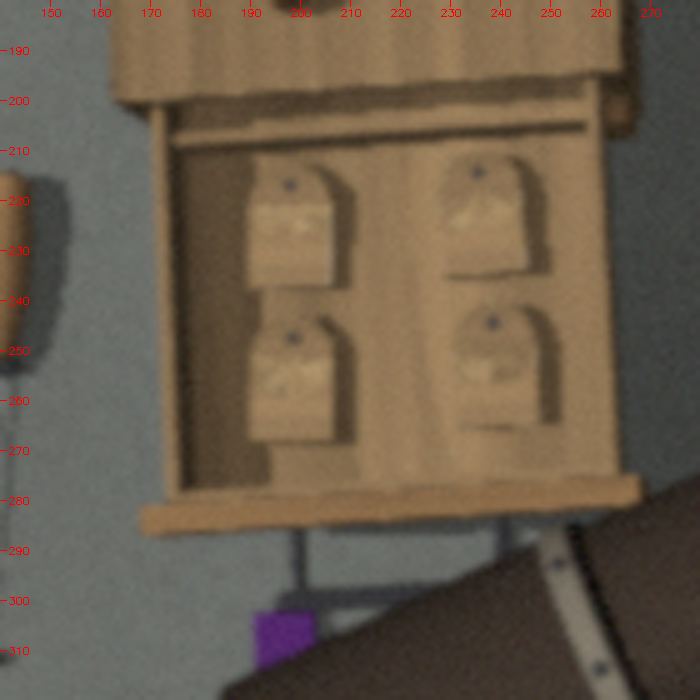

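```bash
python3 - <<'E'
from go import *
H={"A":((377.5,184),(198.5,216.8)),"B":((365,206.5),(235.8,214.5)),"C":((353.3,175.5),(199,247.6)),"D":((339,198.7),(238.6,244.4))}
E={"A":((189,236.8),(206.8,237.3)),"B":((229,235.4),(245.5,234.3)),"C":((189.5,267.8),(206.7,267.8)),"D":((231.8,265.8),(247.7,264.7))}
for k in H:
    q,e=tri(*H[k]); a,b=[atz("top",x,.097) for x in E[k]]; m=(a+b)/2; h=atz("top",H[k][1],.097); hs=atz("scene",H[k][0],.097)
    d=h-m
    print(k,"tri",q.round(4),"e%.4f"%e,"hole top",h[:2].round(4),"scene",hs[:2].round(4),"mid",m[:2].round(4),"w%.4f"%np.linalg.norm(a-b),"L%.4f"%np.linalg.norm(d),"yaw %.1f edge %.1f"%(np.degrees(np.arctan2(d[1],d[0])),np.degrees(np.arctan2(-(a-b)[0],(a-b)[1]))))
t=cv2.imread("pics/t9.png");s=cv2.imread("pics/s9.png")
crop(t,180,200,80,80,9,"pics/g8.png");crop(s,310,155,80,65,9,"pics/g9.png")
E
```

```text
A tri [0.5834 0.3088 0.0967] e0.0007 hole top [0.583  0.3085] scene [0.5838 0.3088] mid [0.5296 0.3097] w0.0467 L0.0535 yaw -1.3 edge -2.4
B tri [0.5888 0.2112 0.0945] e0.0015 hole top [0.5879 0.2104] scene [0.5903 0.2095] mid [0.534  0.2066] w0.0433 L0.0540 yaw 4.0 edge 3.1
C tri [0.5029 0.3076 0.0957] e0.0024 hole top [0.5018 0.3067] scene [0.5043 0.3073] mid [0.449  0.3087] w0.0449 L0.0528 yaw -2.2 edge -0.7
D tri [0.5092 0.2035 0.0947] e0.0005 hole top [0.5089 0.203 ] scene [0.5104 0.2017] mid [0.4542 0.2001] w0.0415 L0.0547 yaw 3.1 edge 3.2
```

View pics/g8.png

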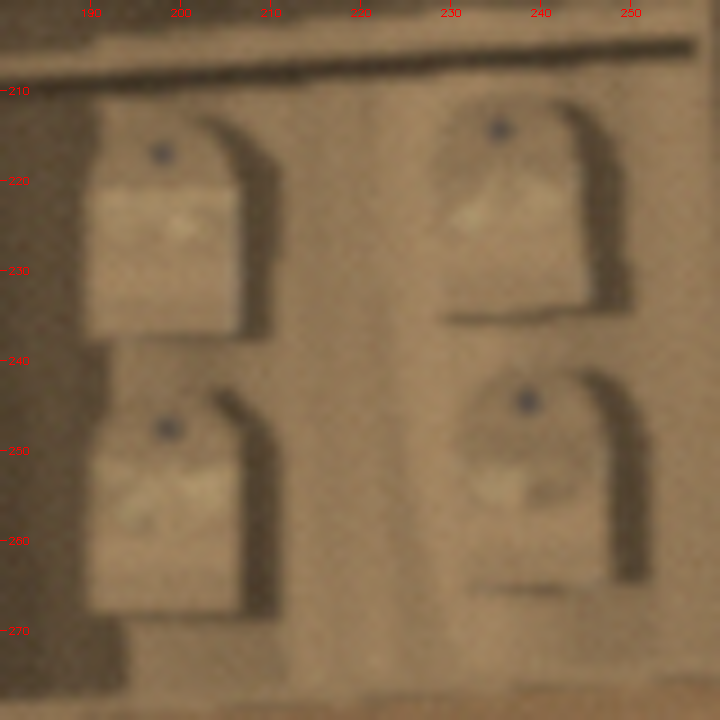

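View pics/g9.png

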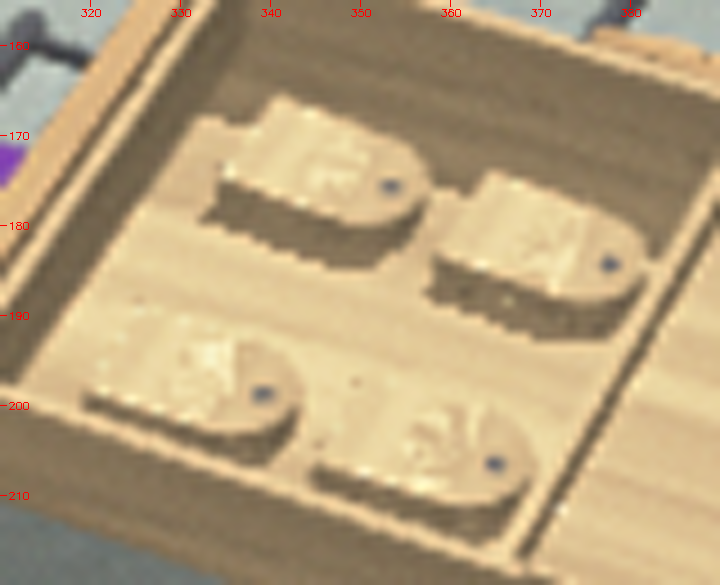

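```bash
python3 - <<'E'
from fit import *
p=[.4717,-.284,np.radians(1.34)]
k=5
for n,src,(x,y,w,h) in (("top","pics/top0.png",(355,195,135,80)),("scene","pics/scene0.png",(190,270,125,130))):
    im=cv2.imread(src);im=cv2.resize(im[y:y+h,x:x+w],None,fx=k,fy=k,interpolation=cv2.INTER_CUBIC)
    P=[bd(0,.155),bd(.13,.155),bd(.13,-.155),bd(0,-.155)]
    S=[(P[i],P[(i+1)%4],(0,0,255)) for i in range(4)]+[(bd(0,.155,.009),bd(0,-.155,.009),(0,255,255))]
    for a_,b_,c in S:
        q=((proj(n,T2(p,[a_,b_]))-[x,y]+.5)*k).astype(int);cv2.line(im,tuple(q[0]),tuple(q[1]),c,1)
    cv2.imwrite(f"pics/b_{n}.png",im)
E
```

```text
(no output)
```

View pics/b_top.png

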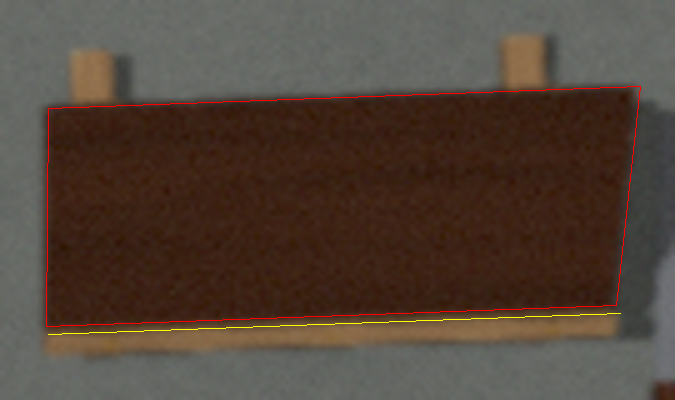

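View pics/b_scene.png

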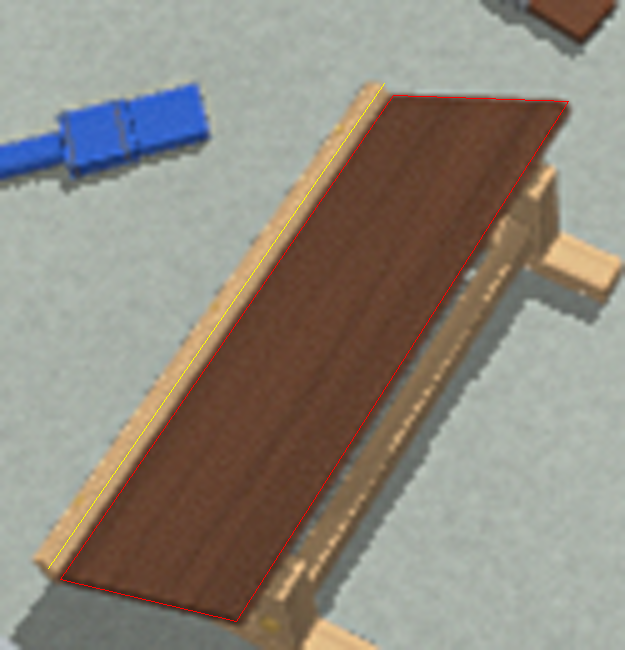

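```bash
python3 - <<'E'
from go import *
delta([.4825,.2015,.12],tool_down(-177))
E
```

```text
t16.87 pos [ 0.4019 -0.0272  0.2068] rpy [-1.7998e+02 -8.0000e-02 -1.7755e+02] F [ 0.1  0.9 -0.2] op 0.0006
 turn [-0.02 -0.08 -0.55]  then shift cm [-9.25 22.41  8.68] | shift in present axes [-9.05 22.5   8.65]
```

Emit:
step_arm --plan "5.6 -1.54 3.73 0 0 0 -0.5; 5.6 -1.54 3.73 0 0 0 0; 5.6 -1.54 3.73 0 0 0 0; 5.6 -1.54 3.73 0 0 0 0; 5.6 -1.54 3.73 0 0 0 0; 5.6 -1.55 3.76 1.7 0 0 0; 5.6 0 0 3 0 0 0; 5.6 0 0 3 0 0 0; 5.6 0 0 1 0 0 0; 5.6 0 0 0 0 0 0; 5.6 0 0 0 0 0 0"

```text
clock: 17.78
tool_pos: [0.4821, 0.2043, 0.1215]
orientation: [-179.9, -0.0, -176.7]
force: [-0.1, 0.2, 0.4]
opening: 0.0558
```

```bash
python3 - <<'E'
from ov import *
delta([.4825,.2015,.0515],tool_down(-177))
s=snapshot("scene");t=snapshot("top");o=telemetry.get_obs()
p=o["tool_pos"]+[0,0,.035];r=R.from_euler("xyz",o["orientation"],degrees=True)
ov(s,"scene",p,r,(280,110,110,110),7,"pics/h1.png",o["opening"])
ov(t,"top",p,r,(150,180,140,120),5,"pics/h2.png",o["opening"])
E
```

```text
t17.78 pos [0.4821 0.2043 0.1215] rpy [-1.7995e+02 -2.0000e-02 -1.7665e+02] F [-0.1  0.2  0.4] op 0.0558
 turn [-0.05 -0.02  0.35]  then shift cm [-0.02 -0.28  7.  ] | shift in present axes [-0.02 -0.27  7.  ]
```

View pics/h1.png

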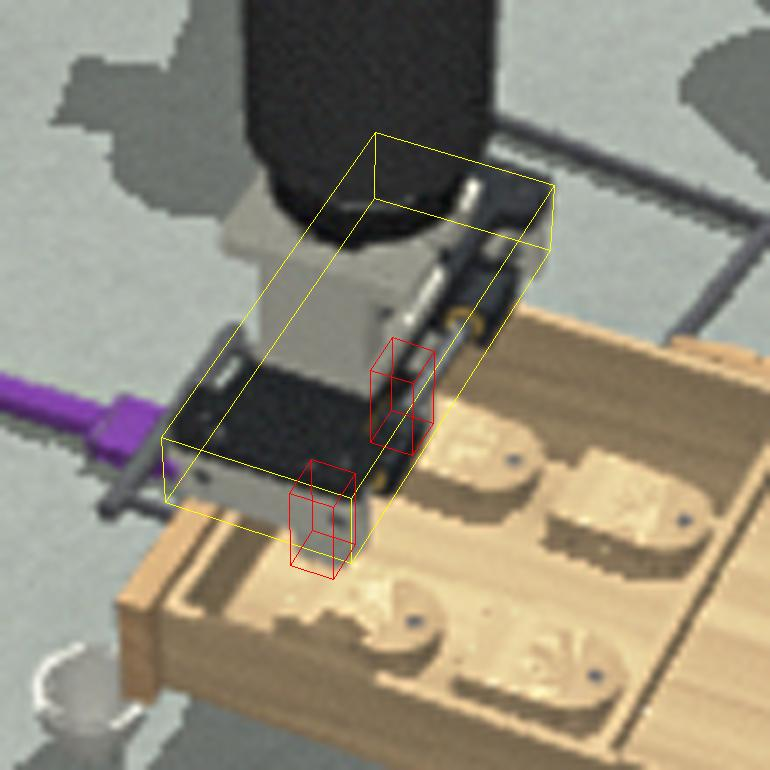

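View pics/h2.png

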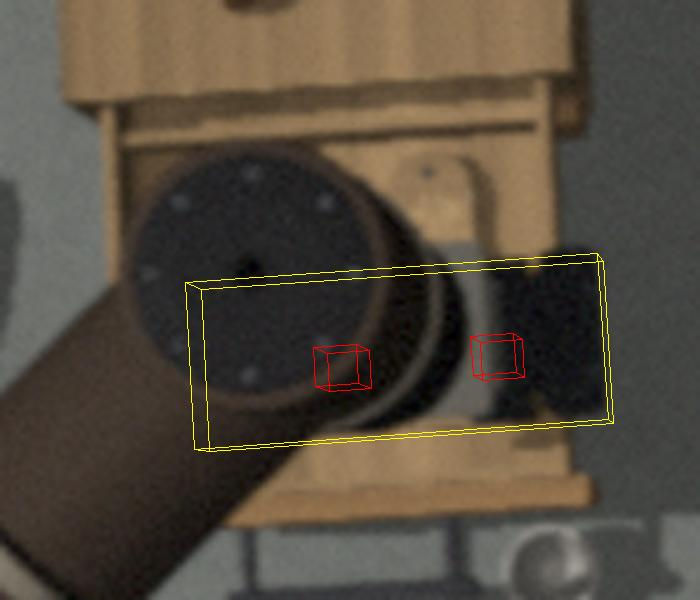

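```bash
python3 - <<'E'
from ov import *
s=snapshot("scene");cv2.imwrite("pics/s10.png",s);crop(s,295,150,60,60,12,"pics/h3.png")
o=telemetry.get_obs();p=o["tool_pos"];r=R.from_euler("xyz",o["orientation"],degrees=True)
for y in (-.0279,-.0489):
  for x in(-.0095,.0095): print(y,x,proj("scene",r.apply([x,y,-.035])+p))
E
```

```text
-0.0279 -0.0095 [[330.25087774 187.31015372]]
-0.0279 0.0095 [[324.11553088 185.30594765]]
-0.0489 -0.0095 [[327.11035259 192.22435552]]
-0.0489 0.0095 [[320.93872736 190.18699212]]
```

View pics/h3.png

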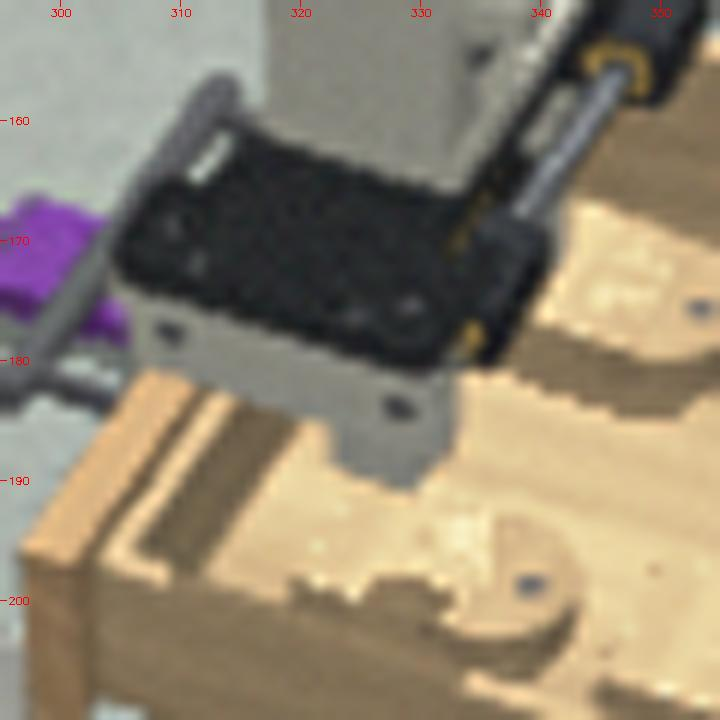

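Emit:
step_arm --plan "5.6 0.25 -0.55 0 0 0 0.3; 5.6 0 0 2 0 0 0; 5.6 0 0 2 0 0 0; 5.6 0 0 1.5 0 0 0; 5.6 0 0 0.8 0 0 0; 5.6 0 0 0 0 0 0; 5.6 0 0 0 0 0 0"

```text
clock: 18.52
tool_pos: [0.4802, 0.1986, 0.0587]
orientation: [180.0, 0.0, -177.0]
force: [0.5, -0.2, 0.8]
opening: 0.0558
```

```bash
python3 - <<'E'
from go import *
delta([.4795,.1985,.0515],tool_down(-177))
s=snapshot("scene");cv2.imwrite("pics/s11.png",s);crop(s,285,150,80,70,10,"pics/h3.png")
E
```

```text
t18.52 pos [0.4802 0.1986 0.0587] rpy [ 1.7999e+02  3.0000e-02 -1.7698e+02] F [ 0.5 -0.2  0.8] op 0.0558
 turn [0.01 0.03 0.02]  then shift cm [ 0.07 -0.01  0.72] | shift in present axes [ 0.07 -0.01  0.72]
```

View pics/h3.png

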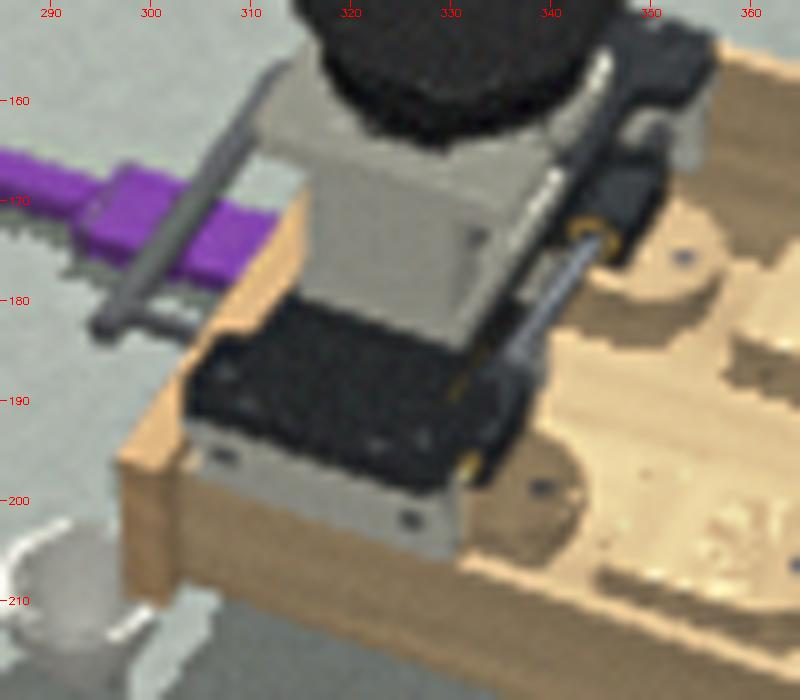

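Emit:
step_arm --plan "5.6 0 0 0.4 0 0 0; 5.6 0 0 0.3 0 0 0; 5.6 0 0 0 0 0 0; 3.9 0 0 0 0 0 0; 3.9 0 0 0 0 0 0; 3.9 0 0 0 0 0 0; 3.9 0 0 0 0 0 0; 3.9 0 0 0 0 0 0"

```text
clock: 19.23
tool_pos: [0.48, 0.1988, 0.0511]
orientation: [180.0, 0.0, -177.0]
force: [-0.7, 0.4, 0.6]
opening: 0.0436
```

```bash
cat >> go.py <<'E'
BO=np.array([.4717,-.284,.034]); BR=R.from_euler("z",1.34,degrees=True)*R.from_euler("y",-32,degrees=True)
TR=R.from_matrix(BR.as_matrix()@np.diag([-1,1,-1]))
OFFH=np.array([.003,.003,0.])
def bt(x,y,z,L=.035):
    """reported TCP for fingertip at board coords (m), tool-length error L"""
    return BO+BR.apply([x,y,z])-OFFH+L*TR.apply([0,0,1])
E
python3 - <<'E'
from go import *
print(TR.as_euler("xyz",degrees=True), bt(.034,-.12,.002), bt(.034,-.12,.05))
delta(bt(.034,-.12,.06),TR)
p=bt(.034,-.12,.06);p[2]=.18
delta(p,tool_down(-178.66))
E
```

```text
[ 180.     32.   -178.66] [ 0.51781454 -0.40588395  0.02403167] [ 0.49238537 -0.40647879  0.06473798]
t19.23 pos [0.48   0.1988 0.0511] rpy [ 1.7999e+02  1.0000e-02 -1.7696e+02] F [-0.7  0.4  0.6] op 0.0436
 turn [  0.48 -31.98   1.65]  then shift cm [ -0.57 -60.54  -2.24] | shift in present axes [  2.49 -60.49  -2.22]
t19.23 pos [0.48   0.1988 0.0511] rpy [ 1.7999e+02  1.0000e-02 -1.7696e+02] F [-0.7  0.4  0.6] op 0.0436
 turn [0.01 0.01 1.7 ]  then shift cm [  0.7  -60.54 -12.89] | shift in present axes [  2.49 -60.49 -12.9 ]
```

Emit:
step_arm --plan "3.9 0 0 -1 0 0 0; 3.9 0 0 -2.5 0 0 0; 3.9 0 0 -3 0 0 0; 3.9 0 0 -3 0 0 0; 3.9 0 0 -3 0 0 0; 3.9 0 0 -1 0 0 0"

```text
clock: 19.73
tool_pos: [0.4817, 0.1996, 0.1915]
orientation: [179.8, 0.3, -176.9]
force: [0.9, 0.7, -0.4]
opening: 0.0435
```

Emit:
step_arm --plan "3.9 0 -3 0 0 0 1.7; 3.9 0 -4 0 0 0 0; 3.9 0 -4 0 0 0 0; 3.9 0 -4 0 0 0 0; 3.9 0 -4 0 0 0 0; 3.9 0 -4 0 0 0 0; 3.9 0 -4 0 0 0 0; 3.9 0 -4 0 0 0 0; 3.9 0 -4 0 0 0 0; 3.9 0 -4 0 0 0 0; 3.9 0 -4 0 0 0 0; 3.9 0 -4 0 0 0 0"

```text
clock: 20.73
tool_pos: [0.4911, -0.2732, 0.1867]
orientation: [-180.0, 0.0, -178.7]
force: [1.1, 0.4, 0.6]
opening: 0.0436
```

Emit:
step_arm --plan "3.9 0 -4 0 0 0 0; 3.9 0 -4 0 0 0 0; 3.9 0 -3.5 0 0 0 0; 3.9 0 -2 0 0 -6.4 0; 3.9 0 0 0 0 -6.4 0; 3.9 0 0 0 0 -6.4 0; 3.9 0 0 0 0 -6.4 0; 3.9 0 0 0 0 -6.4 0; 3.9 0 0 0 0 0 0; 3.9 0 0 0 0 0 0"

```text
clock: 21.57
tool_pos: [0.493, -0.407, 0.1866]
orientation: [180.0, 32.0, -178.9]
force: [-0.4, -0.1, 0.6]
opening: 0.0433
```

```bash
python3 - <<'E'
from ov import *
delta(bt(.034,-.12,.06),TR)
s=snapshot("scene");t=snapshot("top");o=telemetry.get_obs();r=R.from_euler("xyz",o["orientation"],degrees=True)
cv2.imwrite("pics/s12.png",s);cv2.imwrite("pics/t12.png",t)
p=o["tool_pos"]-.035*r.apply([0,0,1])
ov(s,"scene",p,r,(150,250,150,140),5,"pics/h1.png",o["opening"])
ov(s,"scene",o["tool_pos"]+[0,0,.035],r,(150,250,150,140),5,"pics/h2.png",o["opening"])
E
```

```text
t21.57 pos [ 0.493  -0.407   0.1866] rpy [ 179.97   32.01 -178.88] F [-0.4 -0.1  0.6] op 0.0433
 turn [-0.08  0.01 -0.18]  then shift cm [6.51 0.06 9.3 ] | shift in present axes [6.51 0.05 9.3 ]
```

View pics/h1.png

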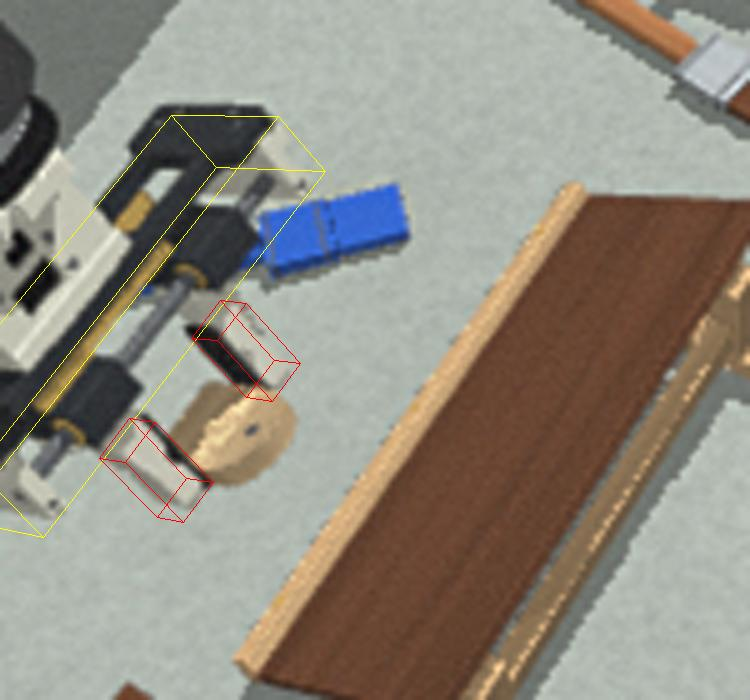

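View pics/h2.png

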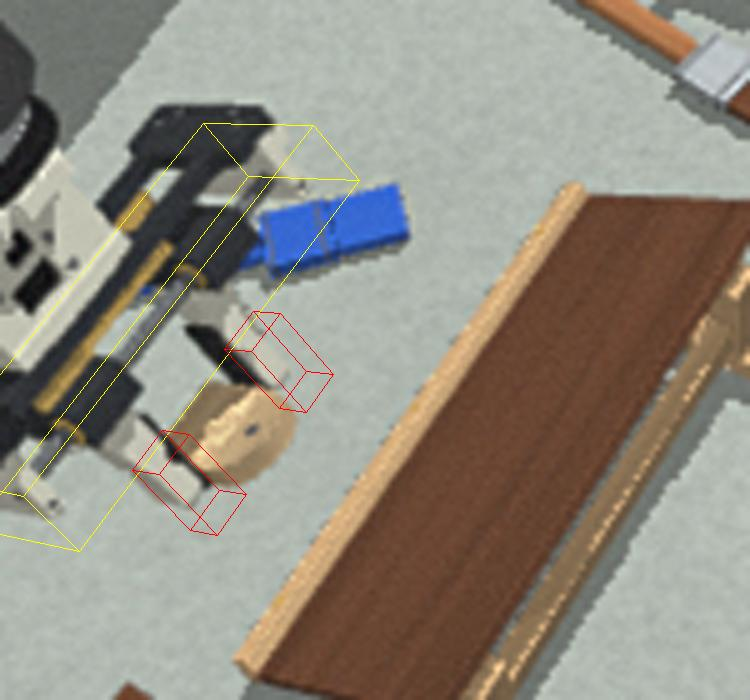

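Emit:
step_arm --plan "3.9 2.2 0 2 0 0 0; 3.9 2.2 0 2.5 0 0 0; 3.9 2.1 0 2.5 0 0 0; 3.9 0 0 2.3 0 0 0; 3.9 0 0 2 0 0 0; 3.9 0 0 1 0 0 0; 3.9 0 0 0 0 0 0; 3.9 0 0 0 0 0 0"

```text
clock: 22.33
tool_pos: [0.5055, -0.4054, 0.0471]
orientation: [180.0, 31.9, -178.6]
force: [0.5, 0.4, 0.6]
opening: 0.044
```

```bash
python3 - <<'E'
from ov import *
delta(bt(.034,-.12,.002),TR)
s=snapshot("scene");t=snapshot("top")
crop(s,180,290,100,110,6,"pics/h1.png");crop(t,400,170,130,110,6,"pics/h2.png")
E
```

```text
t22.33 pos [ 0.5055 -0.4054  0.0471] rpy [ 179.98   31.93 -178.56] F [0.5 0.4 0.6] op 0.0440
 turn [ 0.07 -0.07  0.09]  then shift cm [ 0.18 -0.07  2.61] | shift in present axes [ 0.17 -0.08  2.61]
```

View pics/h1.png

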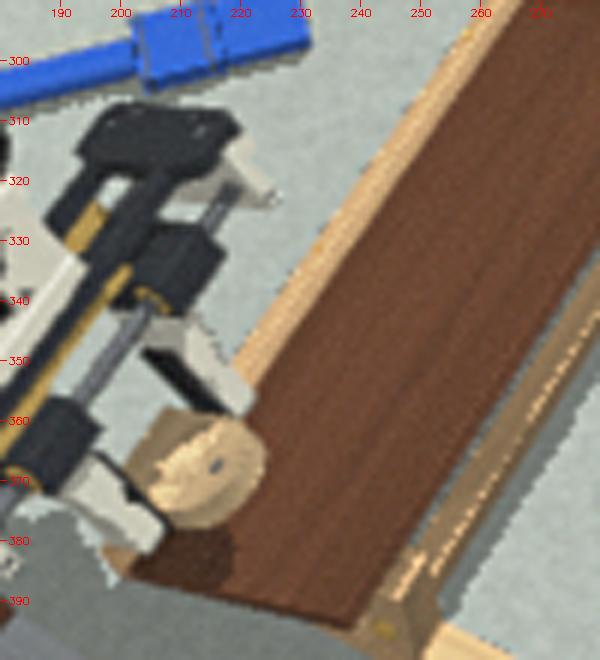

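View pics/h2.png

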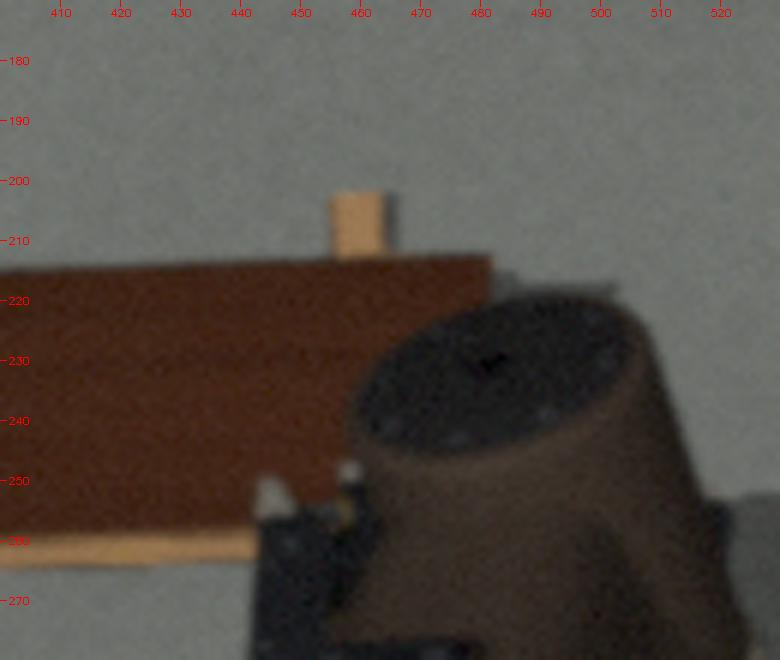

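Emit:
step_arm --plan "3.9 0 0 1.2 0 0 0; 3.9 0 0 0.6 0 0 0; 3.9 0 0 0.2 0 0 0; 3.9 0 0 0 0 0 0; 3.9 0 0 0 0 0 0"

```text
clock: 22.85
tool_pos: [0.5153, -0.4056, 0.0301]
orientation: [180.0, 32.0, -178.7]
force: [-0.6, -0.5, 0.3]
opening: 0.0438
```

Emit:
step_arm --plan "3.9 0 0 0.2 0 0 0; 3.9 0 0 0.1 0 0 0; 3.9 0 0 0 0 0 0; 3.9 0 0 0 0 0 0"

```text
clock: 23.18
tool_pos: [0.517, -0.4056, 0.0278]
orientation: [-180.0, 32.0, -178.7]
force: [0.2, -0.8, -0.5]
opening: 0.044
```

Emit:
step_arm --plan "3.9 0 0 0.2 0 0 0; 3.9 0 0 0 0 0 0; 3.9 0 0 0 0 0 0"

```text
clock: 23.43
tool_pos: [0.518, -0.4056, 0.0259]
orientation: [180.0, 32.0, -178.7]
force: [-0.1, -0.7, -0.2]
opening: 0.0433
```

Emit:
step_arm --plan "3.9 0 0 0.2 0 0 0; 3.9 0 0 0 0 0 0; 3.9 0 0 0 0 0 0"

```text
clock: 23.68
tool_pos: [0.5189, -0.4057, 0.025]
orientation: [-180.0, 32.0, -178.6]
force: [-4.2, 1.0, 7.6]
opening: 0.0437
```

Emit:
step_arm --plan "3.9 0.3 0 -0.05 0 0 0; 3.9 0.2 0 0 0 0 0; 3.9 0 0 0 0 0 0; 3.9 0 0 0 0 0 0"

```text
clock: 24.02
tool_pos: [0.5145, -0.4058, 0.0223]
orientation: [-180.0, 32.0, -178.7]
force: [-3.3, -0.1, 5.0]
opening: 0.0436
```

Emit:
step_arm --plan "3.9 0.2 0 0 0 0 0; 3.9 0 0 0 0 0 0; 3.9 0 0 0 0 0 0"

```text
clock: 24.27
tool_pos: [0.5132, -0.4061, 0.0215]
orientation: [-179.9, 32.0, -178.7]
force: [-0.9, -0.2, 4.8]
opening: 0.044
```

Emit:
step_arm --plan "3.9 0.15 0 0 0 0 0; 3.9 0 0 0 0 0 0; 3.9 0 0 0 0 0 0"

```text
clock: 24.52
tool_pos: [0.5121, -0.4063, 0.0208]
orientation: [-179.9, 32.1, -178.6]
force: [-1.3, 0.3, 5.1]
opening: 0.0434
```

Emit:
step_arm --plan "3.9 0.15 0 0 0 0 0; 3.9 0 0 0 0 0 0; 3.9 0 0 0 0 0 0"

```text
clock: 24.77
tool_pos: [0.511, -0.4064, 0.0201]
orientation: [-179.9, 32.1, -178.6]
force: [-2.2, -0.3, 5.1]
opening: 0.0439
```

Emit:
step_arm --plan "3.9 0.15 0 0 0 0 0; 3.9 0 0 0 0 0 0; 3.9 0 0 0 0 0 0"

```text
clock: 25.02
tool_pos: [0.5108, -0.4064, 0.02]
orientation: [-179.9, 32.2, -178.6]
force: [2.5, 1.3, 6.6]
opening: 0.0432
```

```bash
python3 - <<'E'
from ov import *
s=snapshot("scene");crop(s,180,310,90,90,8,"pics/h1.png")
E
```

```text
(no output)
```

View pics/h1.png

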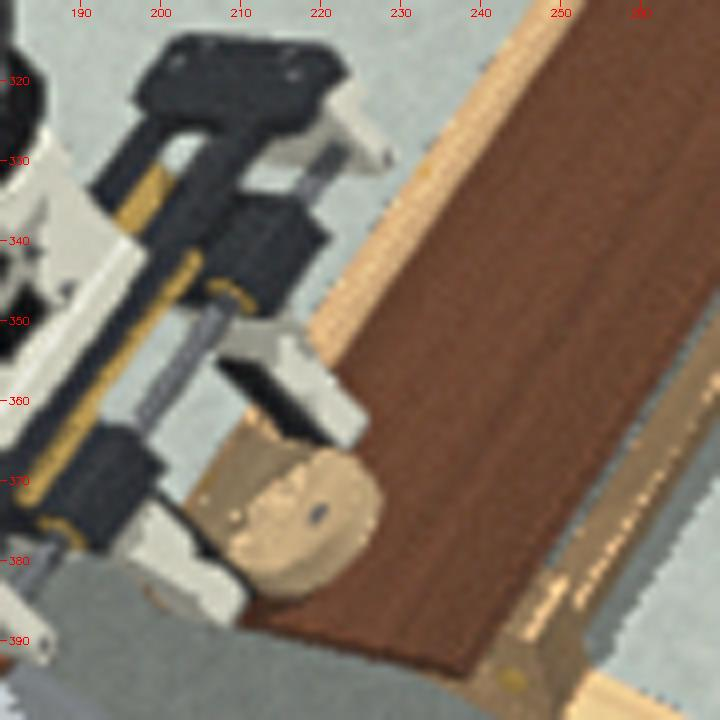

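Emit:
step_arm --plan "3.9 0.05 0 0 0 0 0; 5.2 0 0 0 0 0 0; 5.2 0 0 0 0 0 0; 5.2 0 0 0 0 0 0; 5.2 0 0 -1 0 0 0; 5.2 0 0 -2 0 0 0; 5.2 0 0 -3 0 0 0; 5.2 0 0 -4 0 0 0; 5.2 0 0 -4 0 0 0"

```text
clock: 25.82
tool_pos: [0.4326, -0.4069, 0.1375]
orientation: [179.9, 31.9, -178.7]
force: [0.0, -1.3, -0.1]
opening: 0.052
```

```bash
python3 - <<'E'
from ov import *
s=snapshot("scene");crop(s,180,310,90,90,8,"pics/h1.png")
t=snapshot("top");crop(t,400,190,100,90,7,"pics/h2.png")
o=telemetry.get_obs();print(o["tool_pos"],o["opening"])
delta([.4775-.003,.308-.003,.19],tool_down(-181))
E
```

```text
[ 0.43355439 -0.40992919  0.14395636] 0.05178208219257423
t25.92 pos [ 0.4336 -0.4099  0.144 ] rpy [-179.48   32.28 -178.44] F [ 1.1  0.  -0.1] op 0.0518
 turn [ 0.22 32.28  2.35]  then shift cm [-2.85 71.55 -4.6 ] | shift in present axes [-7.57 71.35 -1.31]
```

View pics/h1.png

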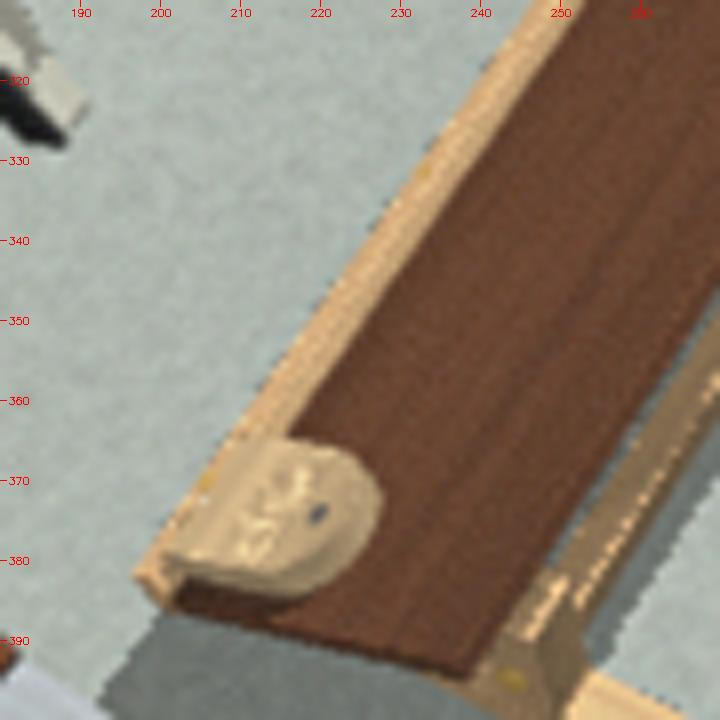

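View pics/h2.png

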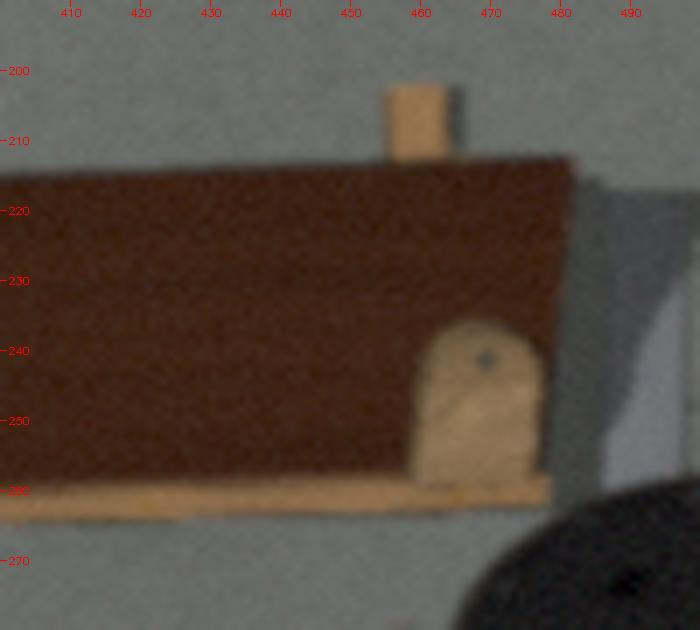

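Emit:
step_arm --plan "5.6 0 3 0 0 6.4 0; 5.6 0 4 0 0 6.4 0; 5.6 0 4 0 0 6.4 0; 5.6 0 4 0 0 6.4 0; 5.6 0 4 0 0 6.4 0; 5.6 -1 3.9 -1.6 0 0 2.3; 5.6 -1 3.9 -1.6 0 0 0; 5.6 -0.9 3.9 -1.4 0 0 0; 5.6 0 4 0 0 0 0; 5.6 0 4 0 0 0 0; 5.6 0 4 0 0 0 0; 5.6 0 4 0 0 0 0"

```text
clock: 26.92
tool_pos: [0.4539, 0.0219, 0.1888]
orientation: [178.9, 6.2, 179.1]
force: [0.4, 0.7, -0.6]
opening: 0.0562
```

```bash
python3 - <<'E'
from go import *
delta([.4745,.305,.12],tool_down(-181))
E
```

```text
t26.92 pos [0.4539 0.0219 0.1888] rpy [178.85   6.23 179.07] F [ 0.4  0.7 -0.6] op 0.0562
 turn [1.15 6.22 0.13]  then shift cm [-1.56 28.34  6.88] | shift in present axes [-0.84 28.19  7.58]
```

Emit:
step_arm --plan "5.6 0 2 0 1.15 6.2 0.1; 5.6 -0.2 3.8 0 0 0 0; 5.6 -0.2 3.8 0 0 0 0; 5.6 -0.2 3.8 0 0 0 0; 5.6 -0.3 3.8 0 0 0 0; 5.6 -0.3 3.8 0 0 0 0; 5.6 -0.3 3.8 0 0 0 0; 5.6 0 3.4 1 0 0 0; 5.6 0 0 2.5 0 0 0; 5.6 0 0 2.5 0 0 0; 5.6 0 0 0 0 0 0; 5.6 0 0 0 0 0 0"

```text
clock: 27.92
tool_pos: [0.4736, 0.3011, 0.1279]
orientation: [-179.8, -0.1, 179.1]
force: [0.8, -0.4, -0.0]
opening: 0.0557
```

```bash
python3 - <<'E'
from go import *
delta([.4745,.305,.0515],tool_down(-181))
E
```

```text
t27.92 pos [0.4736 0.3011 0.1279] rpy [-1.7981e+02 -1.3000e-01  1.7906e+02] F [ 0.8 -0.4 -0. ] op 0.0557
 turn [-0.19 -0.13  0.06]  then shift cm [-0.08  0.39  7.64] | shift in present axes [-0.1   0.42  7.64]
```

Emit:
step_arm --plan "5.6 -0.1 0.4 0 -0.2 0 0; 5.6 0 0 2 0 0 0; 5.6 0 0 2 0 0 0; 5.6 0 0 2 0 0 0; 5.6 0 0 1 0 0 0; 5.6 0 0 0 0 0 0; 5.6 0 0 0.3 0 0 0; 5.6 0 0 0.3 0 0 0; 5.6 0 0 0 0 0 0"

```text
clock: 28.67
tool_pos: [0.4757, 0.3069, 0.0534]
orientation: [179.7, 0.0, 179.1]
force: [0.1, 0.4, -0.6]
opening: 0.0557
```

Emit:
step_arm --plan "3.9 0 0 0 0 0 0; 3.9 0 0 0 0 0 0; 3.9 0 0 0 0 0 0; 3.9 0 0 0 0 0 0; 3.9 0 0 0 0 0 0"

```text
clock: 29.08
tool_pos: [0.4756, 0.3068, 0.0532]
orientation: [179.8, 0.0, 179.1]
force: [-1.2, 0.5, 4.5]
opening: 0.0435
```

Emit:
step_arm --plan "3.9 0 0 -1 0 0 0; 3.9 0 0 -2.5 0 0 0; 3.9 0 0 -3 0 0 0; 3.9 0 0 -3 0 0 0; 3.9 0 0 -3 0 0 0; 3.9 0 -2 -1 0 0 0; 3.9 0 -4 0 0 0 0; 3.9 0 -4 0 0 0 0; 3.9 0 -4 0 0 0 0; 3.9 0 -4 0 0 0 0; 3.9 0 -4 0 0 0 0; 3.9 0 -4 0 0 0 0"

```text
clock: 30.08
tool_pos: [0.4703, 0.0442, 0.1875]
orientation: [179.8, -0.0, 179.1]
force: [1.1, 0.0, -0.2]
opening: 0.0435
```

```bash
python3 - <<'E'
from go import *
delta(bt(.036,-.04,.06),TR)
E
```

```text
t30.08 pos [0.4703 0.0442 0.1875] rpy [ 1.7979e+02 -1.0000e-02  1.7909e+02] F [ 1.1  0.  -0.2] op 0.0435
 turn [ -0.43 -32.    -2.25]  then shift cm [  5.33 -37.11  10.02] | shift in present axes [ -2.25 -37.09  11.18]
```

Emit:
step_arm --plan "3.9 0 -4 0 0 0 -2.2; 3.9 0 -4 0 0 0 0; 3.9 0 -4 0 0 0 0; 3.9 0 -4 0 0 0 0; 3.9 0 -4 0 0 0 0; 3.9 0 -4 0 0 0 0; 3.9 0 -4 0 0 0 0; 3.9 0 -4 0 0 0 0; 3.9 0 -3.3 0 0 0 0; 3.9 0 0 0 0 -6.4 0; 3.9 0 0 0 0 -6.4 0; 3.9 0 0 0 0 -6.4 0"

```text
clock: 31.08
tool_pos: [0.4773, -0.3079, 0.185]
orientation: [179.8, 19.3, -178.9]
force: [-1.0, 0.4, 0.3]
opening: 0.0435
```

Emit:
step_arm --plan "3.9 0 0 0 0 -6.4 0; 3.9 0 0 0 0 -6.4 0; 3.9 0 0 0 0 0 0; 3.9 0 0 0 0 0 0"

```text
clock: 31.42
tool_pos: [0.4757, -0.3074, 0.1862]
orientation: [179.7, 32.0, -179.0]
force: [0.0, -0.2, -0.2]
opening: 0.0439
```

```bash
python3 - <<'E'
from go import *
delta(bt(.036,-.04,.03),TR)
E
```

```text
t31.42 pos [ 0.4757 -0.3074  0.1862] rpy [ 179.74   32.02 -179.02] F [ 0.  -0.2 -0.2] op 0.0439
 turn [ 0.06  0.02 -0.31]  then shift cm [ 5.02 -1.95 13.06] | shift in present axes [ 5.02 -1.99 13.06]
```

Emit:
step_arm --plan "3.9 1.3 -0.7 2.5 0 0 -0.3; 3.9 1.3 -0.7 3 0 0 0; 3.9 1.2 -0.6 3 0 0 0; 3.9 1.2 0 2.5 0 0 0; 3.9 0 0 2 0 0 0; 3.9 0 0 1.2 0 0 0; 3.9 0 0 0.8 0 0 0; 3.9 0 0 0.3 0 0 0; 3.9 0 0 0 0 0 0; 3.9 0 0 0 0 0 0"

```text
clock: 32.25
tool_pos: [0.5169, -0.3257, 0.0303]
orientation: [-180.0, 32.0, -178.4]
force: [0.4, 0.0, -0.3]
opening: 0.0436
```

```bash
python3 - <<'E'
from go import *
delta(bt(.036,-.04,.002),TR)
E
```

```text
t32.25 pos [ 0.5169 -0.3257  0.0303] rpy [-179.99   32.03 -178.43] F [ 0.4  0.  -0.3] op 0.0436
 turn [0.11 0.03 0.2 ]  then shift cm [ 0.22 -0.01  0.49] | shift in present axes [ 0.22 -0.01  0.49]
```

Emit:
step_arm --plan "3.9 0 0 0.2 0 0 0.2; 3.9 0 0 0.1 0 0 0; 3.9 0 0 0 0 0 0; 3.9 0 0 0 0 0 0"

```text
clock: 32.58
tool_pos: [0.5183, -0.3258, 0.0282]
orientation: [179.9, 32.1, -178.7]
force: [-2.3, 1.1, 5.2]
opening: 0.0436
```

Emit:
step_arm --plan "3.9 0 0 0.15 0 0 0; 3.9 0 0 0 0 0 0; 3.9 0 0 0 0 0 0"

```text
clock: 32.83
tool_pos: [0.5185, -0.3258, 0.028]
orientation: [179.9, 32.1, -178.7]
force: [-12.4, 3.6, 19.8]
opening: 0.0438
```

Emit:
step_arm --plan "3.9 0.3 0 -0.14 0 0 0; 3.9 0.3 0 0 0 0 0; 3.9 0.15 0 0 0 0 0; 3.9 0 0 0 0 0 0; 3.9 0 0 0 0 0 0"

```text
clock: 33.25
tool_pos: [0.5126, -0.3261, 0.0244]
orientation: [179.9, 32.1, -178.7]
force: [-4.6, 3.2, 12.9]
opening: 0.0439
```

Emit:
step_arm --plan "3.9 0.15 0 0 0 0 0; 3.9 0 0 0 0 0 0; 3.9 0 0 0 0 0 0"

```text
clock: 33.5
tool_pos: [0.512, -0.3266, 0.024]
orientation: [180.0, 32.2, -178.7]
force: [-1.5, 2.9, 12.8]
opening: 0.0433
```

Emit:
step_arm --plan "3.9 0.15 0 0 0 0 0; 3.9 0 0 0 0 0 0; 3.9 0 0 0 0 0 0"

```text
clock: 33.75
tool_pos: [0.5108, -0.327, 0.0233]
orientation: [-180.0, 32.2, -178.7]
force: [-1.8, 2.3, 10.9]
opening: 0.0434
```

Emit:
step_arm --plan "3.9 0.15 0 -0.04 0 0 0; 3.9 0 0 0 0 0 0; 3.9 0 0 0 0 0 0"

```text
clock: 34.0
tool_pos: [0.5101, -0.327, 0.0229]
orientation: [-180.0, 32.2, -178.7]
force: [2.4, 1.5, 7.9]
opening: 0.0438
```

Emit:
step_arm --plan "3.9 0.15 0 0 0 0 0; 3.9 0 0 0 0 0 0; 3.9 0 0 0 0 0 0"

```text
clock: 34.25
tool_pos: [0.5101, -0.3271, 0.0229]
orientation: [-180.0, 32.3, -178.7]
force: [7.3, 2.9, 8.6]
opening: 0.0435
```

Ledge reached (upslope force ≈ 11 N, no motion). Release and retreat.

Emit:
step_arm --plan "5.2 0 0 0 0 0 0; 5.2 0 0 0 0 0 0; 5.2 0 0 0 0 0 0; 5.2 0 0 -1 0 0 0; 5.2 0 0 -2 0 0 0; 5.2 0 0 -3 0 0 0; 5.2 0 0 -4 0 0 0; 5.2 0 0 -4 0 0 0; 5.2 0 0 0 0 6.4 0; 5.2 0 0 0 0 6.4 0; 5.2 0 0 0 0 6.4 0; 5.2 0 0 0 0 6.4 0"

```text
clock: 35.25
tool_pos: [0.4306, -0.3286, 0.1405]
orientation: [180.0, 7.3, -178.7]
force: [0.2, -0.8, -0.4]
opening: 0.0519
```

```bash
python3 - <<'E'
from go import *
s=snapshot("scene");crop(s,180,280,130,120,6,"pics/h1.png")
delta([.5625-.003,.2085-.003,.19],tool_down(-176))
E
```

```text
t35.30 pos [ 0.4337 -0.3293  0.14  ] rpy [-179.96    6.78 -178.55] F [ 8.3 -2.1  3.5] op 0.0521
 turn [-0.19  6.78 -2.55]  then shift cm [-16.28  52.47  -5.  ] | shift in present axes [-14.42  53.15  -3.35]
```

View pics/h1.png

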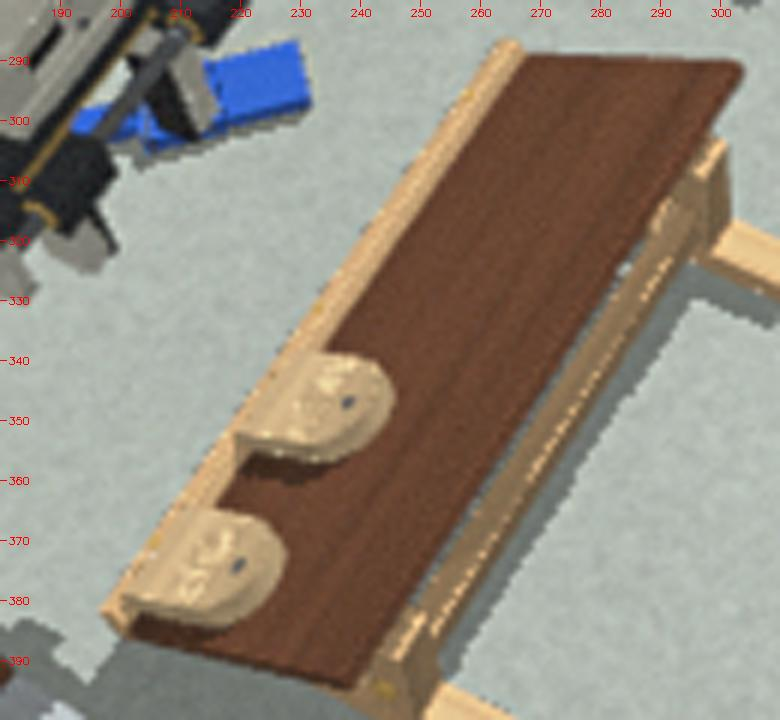

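Emit:
step_arm --plan "5.6 0 0 -1.5 0 6.8 -2.5; 5.6 -1.2 3.8 -1 0 0 0; 5.6 -1.2 3.8 -1 0 0 0; 5.6 -1.2 3.8 -1 0 0 0; 5.6 -1.2 3.8 0 0 0 0; 5.6 -1.2 3.8 0 0 0 0; 5.6 -1.2 3.8 0 0 0 0; 5.6 -1.2 3.8 0 0 0 0; 5.6 -1.2 3.8 0 0 0 0; 5.6 -1.2 3.8 0 0 0 0; 5.6 -1.2 3.8 0 0 0 0; 5.6 -1.2 3.8 0 0 0 0"

```text
clock: 36.3
tool_pos: [0.5325, 0.0995, 0.1856]
orientation: [179.9, 0.8, -176.2]
force: [1.2, -0.9, -0.5]
opening: 0.0561
```

```bash
python3 - <<'E'
from go import *
delta([.5595,.2055,.12],tool_down(-176))
E
```

```text
t36.30 pos [0.5325 0.0995 0.1856] rpy [ 179.91    0.75 -176.16] F [ 1.2 -0.9 -0.5] op 0.0561
 turn [ 0.09  0.75 -0.16]  then shift cm [-3.43 10.38  6.56] | shift in present axes [-3.31 10.38  6.62]
```

Emit:
step_arm --plan "5.6 -1.1 3.4 0 0 0.75 0; 5.6 -1.1 3.4 0 0 0 0; 5.6 -1.1 3.2 1 0 0 0; 5.6 0 0 2.5 0 0 0; 5.6 0 0 2.5 0 0 0; 5.6 0 0 0 0 0 0; 5.6 0 0 0 0 0 0"

```text
clock: 36.88
tool_pos: [0.5582, 0.1991, 0.1248]
orientation: [-180.0, -0.2, -176.2]
force: [0.0, 0.4, 0.2]
opening: 0.0554
```

```bash
python3 - <<'E'
from go import *
delta([.5595,.2055,.0515],tool_down(-176))
s=snapshot("scene");crop(s,300,130,110,90,7,"pics/h1.png")
E
```

```text
t36.88 pos [0.5582 0.1991 0.1248] rpy [-1.7997e+02 -1.7000e-01 -1.7615e+02] F [0.  0.4 0.2] op 0.0554
 turn [-0.03 -0.17 -0.15]  then shift cm [-0.18  0.62  7.33] | shift in present axes [-0.2   0.63  7.33]
```

View pics/h1.png

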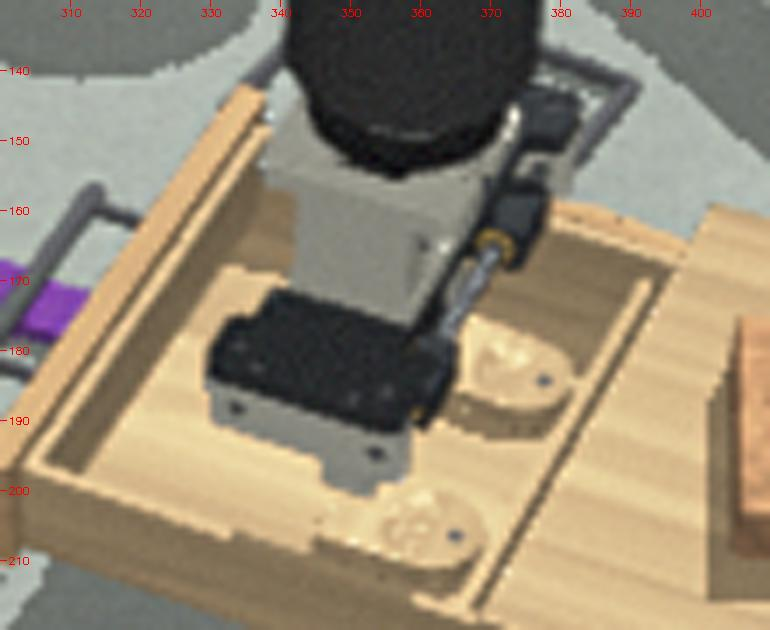

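Emit:
step_arm --plan "5.6 -0.2 0.6 0 0 0 -0.1; 5.6 0 0 2 0 0 0; 5.6 0 0 2 0 0 0; 5.6 0 0 1.8 0 0 0; 5.6 0 0 0.9 0 0 0; 5.6 0 0 0 0 0 0; 5.6 0 0 0.3 0 0 0; 5.6 0 0 0.3 0 0 0; 5.6 0 0 0 0 0 0"

```text
clock: 37.68
tool_pos: [0.5611, 0.2069, 0.0533]
orientation: [179.9, 0.0, -176.0]
force: [0.7, -0.2, 0.3]
opening: 0.0558
```

Emit:
step_arm --plan "3.9 0 0 0 0 0 0; 3.9 0 0 0 0 0 0; 3.9 0 0 0 0 0 0; 3.9 0 0 0 0 0 0; 3.9 0 0 0 0 0 0"

```text
clock: 38.1
tool_pos: [0.561, 0.2069, 0.0532]
orientation: [179.9, 0.0, -176.0]
force: [-0.1, 0.1, 4.1]
opening: 0.043
```

Emit:
step_arm --plan "3.9 0 0 -1 0 0 0; 3.9 0 0 -2.5 0 0 0; 3.9 0 0 -3 0 0 0; 3.9 0 0 -3 0 0 0; 3.9 0 0 -3 0 0 0; 3.9 0.3 -2 -1 0 0 0; 3.9 0.5 -4 0 0 0 0; 3.9 0.5 -4 0 0 0 0; 3.9 0.5 -4 0 0 0 0; 3.9 0.5 -4 0 0 0 0; 3.9 0.5 -4 0 0 0 0; 3.9 0.5 -4 0 0 0 0"

```text
clock: 39.1
tool_pos: [0.5451, -0.0571, 0.1879]
orientation: [179.9, 0.0, -176.0]
force: [1.3, 0.1, -0.7]
opening: 0.0436
```

```bash
python3 - <<'E'
from go import *
p=bt(.036,.04,.03);p[2]=.185
delta(p,tool_down(-178.66))
E
```

```text
t39.10 pos [ 0.5451 -0.0571  0.1879] rpy [ 179.9     0.   -176.01] F [ 1.3  0.1 -0.7] op 0.0436
 turn [ 0.1  -0.    2.65]  then shift cm [  4.85 -18.8    0.29] | shift in present axes [  5.72 -18.56   0.26]
```

Emit:
step_arm --plan "3.9 1 -3.7 0 0 0 2.6; 3.9 1.4 -3.7 0 0 0 0; 3.9 1.4 -3.7 0 0 0 0; 3.9 1.4 -3.7 0 0 0 0; 3.9 1.4 -3.7 0 0 0 0; 3.9 0 0 0 0 0 0; 3.9 0 0 0 0 -6.4 0; 3.9 0 0 0 0 -6.4 0; 3.9 0 0 0 0 -6.4 0; 3.9 0 0 0 0 -6.4 0; 3.9 0 0 0 0 -6.4 0; 3.9 0 0 0 0 0 0"

```text
clock: 40.1
tool_pos: [0.4816, -0.2411, 0.1854]
orientation: [179.7, 32.2, -178.9]
force: [-1.4, -0.9, -0.3]
opening: 0.0436
```

```bash
python3 - <<'E'
from go import *
delta(bt(.036,.04,.011),TR)
E
```

```text
t40.10 pos [ 0.4816 -0.2411  0.1854] rpy [ 179.72   32.22 -178.92] F [-1.4 -0.9 -0.3] op 0.0436
 turn [ 0.14  0.22 -0.22]  then shift cm [ 5.61 -0.56 14.5 ] | shift in present axes [ 5.66 -0.61 14.48]
```

Emit:
step_arm --plan "3.9 1.4 -0.3 2.5 0.1 0.2 -0.2; 3.9 1.4 -0.3 3 0 0 0; 3.9 1.4 0 3 0 0 0; 3.9 1.4 0 2.5 0 0 0; 3.9 0 0 1.8 0 0 0; 3.9 0 0 1 0 0 0; 3.9 0 0 0.5 0 0 0; 3.9 0 0 0 0 0 0; 3.9 0 0 0 0 0 0"

```text
clock: 40.85
tool_pos: [0.5139, -0.2476, 0.0362]
orientation: [-179.9, 31.8, -178.5]
force: [0.5, 0.3, -0.3]
opening: 0.0435
```

```bash
python3 - <<'E'
from go import *
delta(bt(.036,.04,.006),TR)
E
```

```text
t40.85 pos [ 0.5139 -0.2476  0.0362] rpy [-179.9    31.76 -178.45] F [ 0.5  0.3 -0.3] op 0.0435
 turn [ 0.01 -0.24  0.18]  then shift cm [0.43 0.17 0.64] | shift in present axes [0.42 0.17 0.64]
```

Emit:
step_arm --plan "3.9 0 0.15 0.4 0 0 0.2; 3.9 0 0 0.2 0 0 0; 3.9 0 0 0 0 0 0; 3.9 0 0 0 0 0 0"

```text
clock: 41.18
tool_pos: [0.517, -0.246, 0.0312]
orientation: [-180.0, 31.8, -178.7]
force: [-0.0, -0.6, -1.2]
opening: 0.0438
```

Emit:
step_arm --plan "3.9 0 0 0.15 0 0 0; 3.9 0 0 0 0 0 0; 3.9 0 0 0 0 0 0"

```text
clock: 41.43
tool_pos: [0.5177, -0.2461, 0.0295]
orientation: [180.0, 31.8, -178.7]
force: [0.2, 0.1, -0.5]
opening: 0.0436
```

Emit:
step_arm --plan "3.9 0 0 0.15 0 0 0; 3.9 0 0 0 0 0 0; 3.9 0 0 0 0 0 0"

```text
clock: 41.68
tool_pos: [0.5182, -0.2461, 0.0289]
orientation: [-180.0, 31.8, -178.7]
force: [-7.6, 1.9, 12.7]
opening: 0.0438
```

Emit:
step_arm --plan "3.9 0.3 0 -0.08 0 0 0; 3.9 0.3 0 0 0 0 0; 3.9 0.15 0 0 0 0 0; 3.9 0 0 0 0 0 0; 3.9 0 0 0 0 0 0"

```text
clock: 42.1
tool_pos: [0.5114, -0.2462, 0.0247]
orientation: [180.0, 31.7, -178.7]
force: [-2.5, -0.6, 2.5]
opening: 0.0437
```

Emit:
step_arm --plan "3.9 0.15 0 0 0 0 0; 3.9 0.1 0 0 0 0 0; 3.9 0 0 0 0 0 0; 3.9 0 0 0 0 0 0"

```text
clock: 42.43
tool_pos: [0.5099, -0.2465, 0.0238]
orientation: [-180.0, 31.8, -178.7]
force: [-0.8, -1.1, 3.1]
opening: 0.0439
```

Emit:
step_arm --plan "3.9 0.15 0 0 0 0 0; 3.9 0 0 0 0 0 0; 3.9 0 0 0 0 0 0"

```text
clock: 42.68
tool_pos: [0.5083, -0.2463, 0.0228]
orientation: [180.0, 31.8, -178.7]
force: [-0.5, -0.4, 2.8]
opening: 0.0438
```

Emit:
step_arm --plan "3.9 0.15 0 0 0 0 0; 3.9 0 0 0 0 0 0; 3.9 0 0 0 0 0 0"

```text
clock: 42.93
tool_pos: [0.5074, -0.2463, 0.0222]
orientation: [180.0, 31.8, -178.7]
force: [1.3, 0.1, 2.4]
opening: 0.0435
```

Emit:
step_arm --plan "3.9 0.15 0 0 0 0 0; 3.9 0 0 0 0 0 0; 3.9 0 0 0 0 0 0"

```text
clock: 43.18
tool_pos: [0.5074, -0.2464, 0.0222]
orientation: [-180.0, 31.9, -178.7]
force: [5.0, 3.7, 4.3]
opening: 0.0435
```

Emit:
step_arm --plan "5.2 0 0 0 0 0 0; 5.2 0 0 0 0 0 0; 5.2 0 0 0 0 0 0; 5.2 0 0 -1 0 0 0; 5.2 0 0 -2 0 0 0; 5.2 0 0 -3 0 0 0; 5.2 0 0 -4 0 0 0; 5.2 0 0 -4 0 0 0; 5.2 0 0 0 0 6.4 0; 5.2 0 0 0 0 6.4 0; 5.2 0 0 0 0 6.4 0; 5.2 0 0 0 0 6.4 0"

```text
clock: 44.18
tool_pos: [0.4311, -0.2484, 0.142]
orientation: [-179.9, 6.2, -178.7]
force: [1.0, -0.4, -0.7]
opening: 0.0516
```

```bash
python3 - <<'E'
from go import *
s=snapshot("scene");crop(s,180,280,130,120,6,"pics/h1.png")
delta([.558-.003,.309-.003,.19],tool_down(-181))
E
```

```text
t44.23 pos [ 0.4344 -0.249   0.1413] rpy [-179.83    5.62 -178.56] F [10.3 -2.4  5.1] op 0.0521
 turn [-0.05  5.62  2.43]  then shift cm [-11.09  55.7   -4.87] | shift in present axes [-13.86  55.17  -3.69]
```

View pics/h1.png

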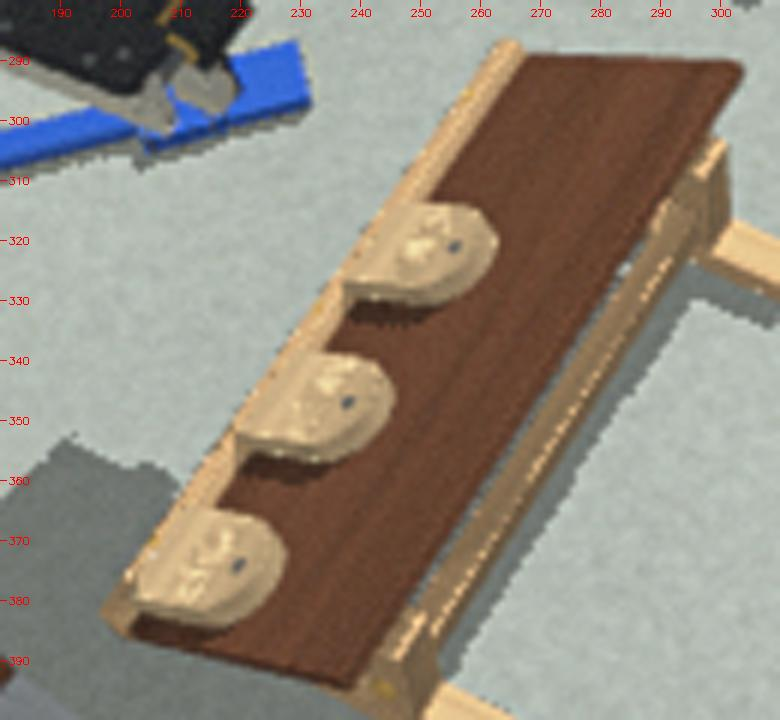

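Emit:
step_arm --plan "5.6 0 0 -1.5 0 5.6 2.4; 5.6 -0.8 3.9 -1 0 0 0; 5.6 -0.8 3.9 -1 0 0 0; 5.6 -0.8 3.9 -1 0 0 0; 5.6 -0.8 3.9 0 0 0 0; 5.6 -0.8 3.9 0 0 0 0; 5.6 -0.8 3.9 0 0 0 0; 5.6 -0.8 3.9 0 0 0 0; 5.6 -0.8 3.9 0 0 0 0; 5.6 -0.8 3.9 0 0 0 0; 5.6 -0.8 3.9 0 0 0 0; 5.6 -0.8 3.9 0 0 0 0"

```text
clock: 45.23
tool_pos: [0.5254, 0.1807, 0.1867]
orientation: [179.8, 0.6, 178.9]
force: [1.5, -0.4, -0.1]
opening: 0.0562
```

```bash
python3 - <<'E'
from go import *
delta([.555,.306,.12],tool_down(-181))
E
```

```text
t45.23 pos [0.5254 0.1807 0.1867] rpy [179.85   0.65 178.94] F [ 1.5 -0.4 -0.1] op 0.0562
 turn [ 0.15  0.65 -0.06]  then shift cm [-2.74 12.57  6.67] | shift in present axes [-2.65 12.56  6.74]
```

Emit:
step_arm --plan "5.6 -0.9 3.8 0 0 0.6 0; 5.6 -0.9 3.8 0 0 0 0; 5.6 -0.9 3.8 0 0 0 0; 5.6 0 1.1 1 0 0 0; 5.6 0 0 2.5 0 0 0; 5.6 0 0 2.5 0 0 0; 5.6 0 0 0 0 0 0; 5.6 0 0 0 0 0 0"

```text
clock: 45.9
tool_pos: [0.5545, 0.3025, 0.1263]
orientation: [-180.0, -0.1, 178.9]
force: [-0.3, 0.2, 0.3]
opening: 0.0561
```

```bash
python3 - <<'E'
from go import *
delta([.555,.306,.0515],tool_down(-181))
s=snapshot("scene");crop(s,300,130,110,90,7,"pics/h1.png")
E
```

```text
t45.90 pos [0.5545 0.3025 0.1263] rpy [-1.7999e+02 -6.0000e-02  1.7892e+02] F [-0.3  0.2  0.3] op 0.0561
 turn [-0.01 -0.06 -0.08]  then shift cm [-0.04  0.35  7.48] | shift in present axes [-0.05  0.35  7.48]
```

View pics/h1.png

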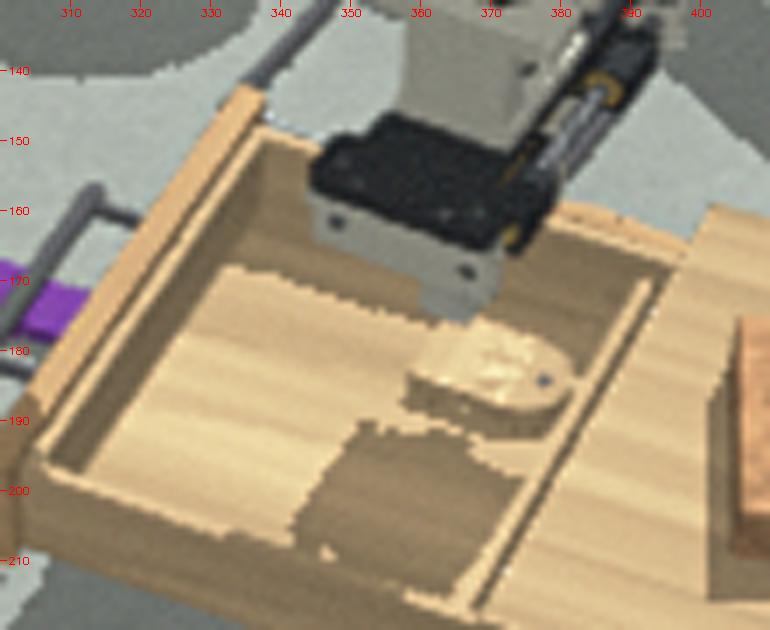

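Emit:
step_arm --plan "5.6 -0.05 0.2 0 0 0 0; 5.6 0 0 2 0 0 0; 5.6 0 0 2 0 0 0; 5.6 0 0 1.8 0 0 0; 5.6 0 0 0.9 0 0 0; 5.6 0 0 0 0 0 0; 5.6 0 0 0.3 0 0 0; 5.6 0 0 0.3 0 0 0; 5.6 0 0 0 0 0 0"

```text
clock: 46.7
tool_pos: [0.5566, 0.3064, 0.0557]
orientation: [179.8, 0.2, 178.9]
force: [-0.6, -0.2, -0.2]
opening: 0.0561
```

Emit:
step_arm --plan "3.9 0 0 0 0 0 0; 3.9 0 0 0 0 0 0; 3.9 0 0 0 0 0 0; 3.9 0 0 0 0 0 0; 3.9 0 0 0 0 0 0"

```text
clock: 47.12
tool_pos: [0.5565, 0.3064, 0.0557]
orientation: [179.8, 0.2, 178.9]
force: [-0.5, -0.1, 4.2]
opening: 0.0433
```

Emit:
step_arm --plan "5.2 0 0 0 0 0 0; 5.2 0 0 0 0 0 0; 5.2 0 0 0.3 0 0 0; 5.2 0 0 0 0 0 0; 3.9 0 0 0 0 0 0; 3.9 0 0 0 0 0 0; 3.9 0 0 0 0 0 0; 3.9 0 0 0 0 0 0; 3.9 0 0 -1 0 0 0; 3.9 0 0 -2.5 0 0 0; 3.9 0 0 -3 0 0 0; 3.9 0 0 -3 0 0 0"

```text
clock: 48.12
tool_pos: [0.5557, 0.3054, 0.1485]
orientation: [179.9, 0.1, 178.9]
force: [0.6, -0.2, 0.1]
opening: 0.0439
```

Emit:
step_arm --plan "3.9 0 0 -3.2 0 0 0; 3.9 0.2 -2 -0.9 0 0 0; 3.9 0.5 -4 0 0 0 0; 3.9 0.5 -4 0 0 0 0; 3.9 0.5 -4 0 0 0 0; 3.9 0.5 -4 0 0 0 0; 3.9 0.5 -4 0 0 0 0; 3.9 0.5 -4 0 0 0 0; 3.9 0.5 -4 0 0 0 0; 3.9 0.5 -4 0 0 0 0; 3.9 0.5 -4 0 0 0 0; 3.9 0.5 -4 0 0 0 0"

```text
clock: 49.12
tool_pos: [0.4954, -0.1152, 0.1878]
orientation: [179.8, 0.2, 179.0]
force: [1.1, 1.0, -0.2]
opening: 0.0438
```

```bash
python3 - <<'E'
from go import *
p=bt(.036,.12,.03);p[2]=.185;p[0]-=.03
delta(p,tool_down(-178.66))
E
```

```text
t49.12 pos [ 0.4954 -0.1152  0.1878] rpy [179.82   0.21 178.95] F [ 1.1  1.  -0.2] op 0.0438
 turn [ 0.18  0.21 -2.39]  then shift cm [ 2.75 -5.04  0.28] | shift in present axes [ 2.54 -5.15  0.25]
```

Emit:
step_arm --plan "3.9 1.3 -2.5 0 0 0 -2.4; 3.9 1.3 -2.3 0 0 0 0; 3.9 0 0 0 0 0 0; 3.9 0 0 0 0 -6.4 0; 3.9 0 0 0 0 -6.4 0; 3.9 0 0 0 0 -6.4 0; 3.9 0 0 0 0 -6.4 0; 3.9 0 0 0 0 -6.4 0; 3.9 0 0 0 0 0 0; 3.9 0 0 0 0 0 0"

```text
clock: 49.95
tool_pos: [0.4667, -0.1615, 0.1852]
orientation: [179.8, 32.1, -178.8]
force: [0.6, -0.3, 1.0]
opening: 0.0438
```

```bash
python3 - <<'E'
from go import *
delta(bt(.036,.12,.011),TR)
E
```

```text
t49.95 pos [ 0.4667 -0.1615  0.1852] rpy [ 179.79   32.06 -178.78] F [ 0.6 -0.3  1. ] op 0.0438
 turn [ 0.15  0.06 -0.1 ]  then shift cm [ 4.49 -0.55 15.17] | shift in present axes [ 4.51 -0.6  15.16]
```

Emit:
step_arm --plan "3.9 1.1 -0.3 2.5 0.1 0 -0.1; 3.9 1.1 -0.2 3 0 0 0; 3.9 1.1 0 3 0 0 0; 3.9 1.1 0 3 0 0 0; 3.9 0 0 2 0 0 0; 3.9 0 0 1 0 0 0; 3.9 0 0 0.5 0 0 0; 3.9 0 0 0 0 0 0; 3.9 0 0 0 0 0 0"

```text
clock: 50.7
tool_pos: [0.5123, -0.1682, 0.0405]
orientation: [179.3, 31.8, -178.7]
force: [0.3, -0.5, -0.2]
opening: 0.0437
```

```bash
python3 - <<'E'
from go import *
delta(bt(.036,.12,.004),TR)
E
```

```text
t50.70 pos [ 0.5123 -0.1682  0.0405] rpy [ 179.29   31.81 -178.66] F [ 0.3 -0.5 -0.2] op 0.0437
 turn [ 0.71 -0.19  0.  ]  then shift cm [0.68 0.22 1.19] | shift in present axes [0.68 0.21 1.2 ]
```

Emit:
step_arm --plan "3.9 0.1 0.2 0.5 0.7 -0.2 0; 3.9 0.1 0 0.4 0 0 0; 3.9 0 0 0.1 0 0 0; 3.9 0 0 0 0 0 0; 3.9 0 0 0 0 0 0"

```text
clock: 51.12
tool_pos: [0.5146, -0.169, 0.0305]
orientation: [179.5, 32.1, -178.7]
force: [-0.8, -0.2, 0.4]
opening: 0.0433
```

Emit:
step_arm --plan "3.9 0 0 0.15 0 0 0; 3.9 0 0 0 0 0 0; 3.9 0 0 0 0 0 0"

```text
clock: 51.37
tool_pos: [0.515, -0.1689, 0.0287]
orientation: [179.5, 32.1, -178.7]
force: [0.1, -0.1, 0.1]
opening: 0.0434
```

Emit:
step_arm --plan "3.9 0 0 0.15 0 0 0; 3.9 0 0 0 0 0 0; 3.9 0 0 0 0 0 0"

```text
clock: 51.62
tool_pos: [0.5158, -0.1688, 0.0271]
orientation: [179.5, 32.1, -178.7]
force: [-0.2, -0.5, 0.1]
opening: 0.0434
```

Emit:
step_arm --plan "3.9 0 0 0.15 0.5 0 0; 3.9 0 0 0 0 0 0; 3.9 0 0 0 0 0 0"

```text
clock: 51.87
tool_pos: [0.5166, -0.1697, 0.0259]
orientation: [179.8, 32.2, -178.6]
force: [-5.8, 6.6, 10.3]
opening: 0.044
```

Emit:
step_arm --plan "3.9 0 0 0.15 0 0 0; 3.9 0 0 0 0 0 0; 3.9 0 0 0 0 0 0"

```text
clock: 52.12
tool_pos: [0.517, -0.1697, 0.0254]
orientation: [179.8, 32.2, -178.7]
force: [-18.0, 10.4, 28.4]
opening: 0.0435
```

Emit:
step_arm --plan "3.9 0 0 -0.2 0 0 0; 3.9 0.3 0 0 0 0 0; 3.9 0.3 0 0 0 0 0; 3.9 0 0 0 0 0 0; 3.9 0 0 0 0 0 0"

```text
clock: 52.53
tool_pos: [0.5114, -0.1705, 0.0227]
orientation: [179.8, 32.1, -178.7]
force: [0.0, -0.6, -0.3]
opening: 0.0435
```

Emit:
step_arm --plan "3.9 0.15 0 0 0 0 0; 3.9 0.15 0 0 0 0 0; 3.9 0 0 0 0 0 0; 3.9 0 0 0 0 0 0"

```text
clock: 52.87
tool_pos: [0.5086, -0.1705, 0.0209]
orientation: [179.8, 32.1, -178.7]
force: [0.1, 0.1, 0.1]
opening: 0.0434
```

Emit:
step_arm --plan "3.9 0.15 0 0 0 0 0; 3.9 0 0 0 0 0 0; 3.9 0 0 0 0 0 0"

```text
clock: 53.12
tool_pos: [0.5086, -0.1705, 0.0209]
orientation: [179.8, 32.3, -178.6]
force: [3.1, 1.0, 1.9]
opening: 0.0438
```

Emit:
step_arm --plan "3.9 0 0 0.1 0 0 0; 5.2 0 0 0 0 0 0; 5.2 0 0 0 0 0 0; 5.2 0 0 0 0 0 0; 5.2 0 0 -1 0 0 0; 5.2 0 0 -2 0 0 0; 5.2 0 0 -3 0 0 0; 5.2 0 0 -4 0 0 0; 5.2 0 0 -4 0 0 0; 5.2 0 0 0 0 6.4 0; 5.2 0 0 0 0 6.4 0; 5.2 0 0 0 0 6.4 0"

```text
clock: 54.12
tool_pos: [0.4328, -0.1747, 0.1426]
orientation: [179.6, 13.3, -178.5]
force: [0.4, -0.3, -0.2]
opening: 0.0518
```

```bash
python3 - <<'E'
from go import *
s=snapshot("scene");crop(s,180,230,190,170,4,"pics/h1.png")
t=snapshot("top");crop(t,300,170,200,150,4,"pics/h2.png")
cv2.imwrite("pics/s13.png",s);cv2.imwrite("pics/t13.png",t)
o=telemetry.get_obs();print(o["tool_pos"],o["orientation"],o["joint_pos"])
E
```

```text
[ 0.43645679 -0.17480671  0.13949224] [ 179.65346742   12.88138292 -178.43267264] [  2.01000818  -4.6521253  -37.99216127  -0.35822132 -43.77690216
 -90.17289255]
```

View pics/h1.png

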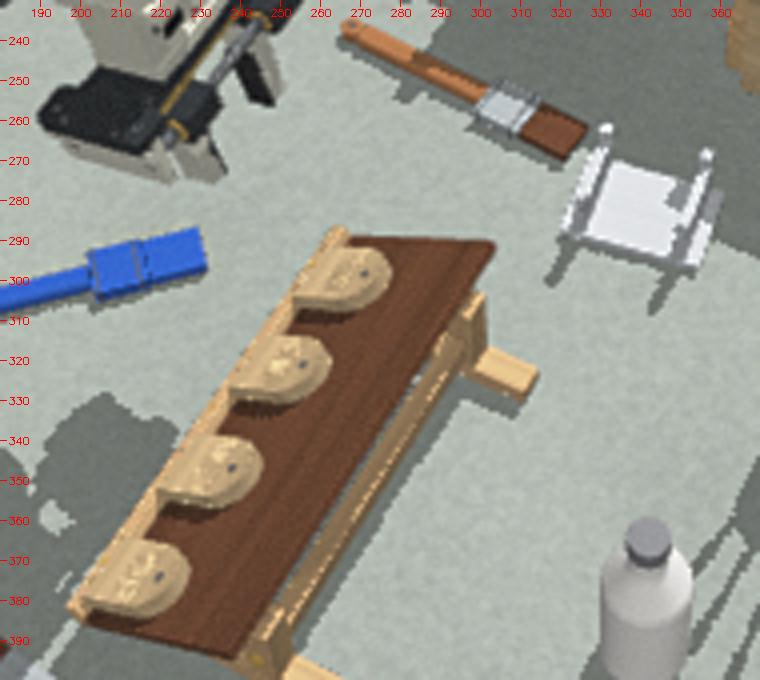

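View pics/h2.png

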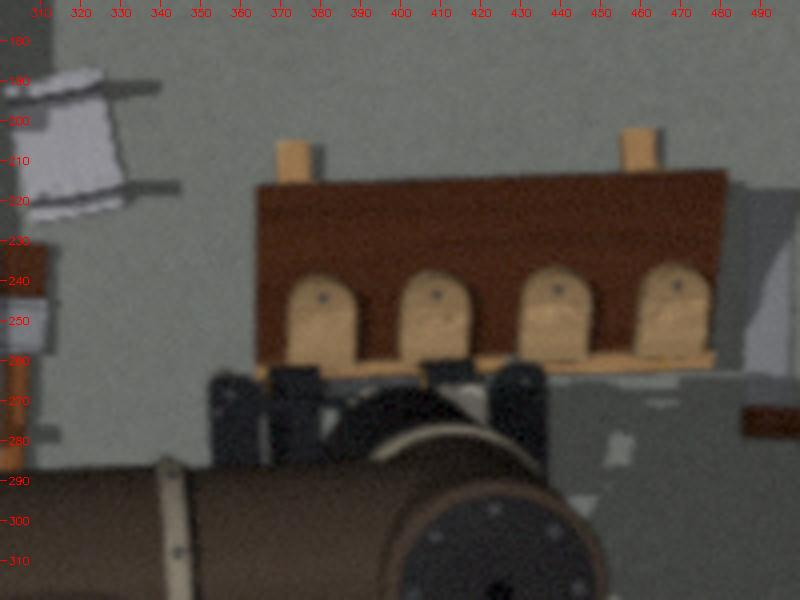

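```bash
python3 - <<'E'
from go import *
delta([.391,.2525,.17],tool_down(-177.3))
E
```

```text
t54.22 pos [ 0.4365 -0.1748  0.1395] rpy [ 179.65   12.88 -178.43] F [-0.1  0.9 -0.8] op 0.0520
 turn [ 0.22 12.88 -1.09]  then shift cm [ 2.53 42.9  -3.05] | shift in present axes [ 2.61 42.86 -3.47]
```

Emit:
step_arm --plan "0 0 0 -1.5 0 6.4 -0.5; 0 0 0 -1.5 0 6.4 -0.5; 0 0.2 3.9 0 0 0 0; 0 0.2 3.9 0 0 0 0; 0 0.2 3.9 0 0 0 0; 0 0.2 3.9 0 0 0 0; 0 0.2 3.9 0 0 0 0; 0 0.2 3.9 0 0 0 0; 0 0.3 3.9 0 0 0 0; 0 0.3 3.9 0 0 0 0; 0 0.3 3.9 0 0 0 0; 0 0.3 3.9 0 0 0 0"

```text
clock: 55.22
tool_pos: [0.3852, 0.2144, 0.1678]
orientation: [179.8, 0.1, -177.4]
force: [0.5, -0.9, -0.1]
opening: 0.0005
```

Emit:
step_arm --plan "0 0 3.5 0 0 0 0; 0 0 0 2 0 0 0; 0 0 0 0 0 0 0; 0 0 0 0 0 0 0"

```text
clock: 55.55
tool_pos: [0.384, 0.2472, 0.1473]
orientation: [179.9, -0.0, -177.4]
force: [-0.5, -0.7, -0.4]
opening: 0.0003
```

```bash
python3 - <<'E'
from go import *
delta([.391,.2525,.065],tool_down(-177.3))
E
```

```text
t55.55 pos [0.384  0.2472 0.1473] rpy [ 1.7994e+02 -3.0000e-02 -1.7738e+02] F [-0.5 -0.7 -0.4] op 0.0003
 turn [ 0.06 -0.03 -0.08]  then shift cm [-0.72  0.5   8.23] | shift in present axes [-0.73  0.49  8.23]
```

Emit:
step_arm --plan "0 -0.75 0.5 0 0 0 0; 0 0 0 2 0 0 0; 0 0 0 2 0 0 0; 0 0 0 1 0 0 0; 0 0 0 0 0 0 0; 0 0 0 0.8 0 0 0; 0 0 0 0.8 0 0 0; 0 0 0 0.8 0 0 0; 0 0 0 0.6 0 0 0; 0 0 0 0 0 0 0"

```text
clock: 56.38
tool_pos: [0.3924, 0.2536, 0.0678]
orientation: [179.8, 0.1, -177.4]
force: [0.2, 0.6, 0.5]
opening: 0.0006
```

Emit:
step_arm --plan "0 -0.6 0 0 0 0 0; 0 -1 0 0 0 0 0; 0 -1.6 0 0 0 0 0; 0 -2 0 0 0 0 0; 0 -2 0 0 0 0 0; 0 -2 0 0 0 0 0; 0 -2 0 0 0 0 0; 0 -2 0 0 0 0 0; 0 -2 0 0 0 0 0; 0 -1.7 0 0 0 0 0; 0 -1.2 0 0 0 0 0; 0 -0.8 0 0 0 0 0"

```text
clock: 57.38
tool_pos: [0.584, 0.2627, 0.0694]
orientation: [179.7, 0.2, -177.5]
force: [-0.2, 1.0, -0.7]
opening: 0.0003
```

Emit:
step_arm --plan "0 -0.5 0 0 0 0 0; 0 -0.3 0 0 0 0 0; 0 -0.3 0 0 0 0 0; 0 0 0 0 0 0 0; 0 0 0 0 0 0 0"

```text
clock: 57.8
tool_pos: [0.5926, 0.2634, 0.0698]
orientation: [179.7, 0.2, -177.4]
force: [-0.3, -0.0, -0.5]
opening: 0.0005
```

Emit:
step_arm --plan "0 -0.3 0 0 0 0 0; 0 -0.3 0 0 0 0 0; 0 0 0 0 0 0 0; 0 0 0 0 0 0 0"

```text
clock: 58.13
tool_pos: [0.597, 0.2635, 0.0698]
orientation: [179.7, 0.0, -177.4]
force: [-8.5, 0.7, 4.8]
opening: 0.0003
```

Emit:
step_arm --plan "0 -0.2 0 0 0 0 0; 0 -0.2 0 0 0 0 0; 0 0 0 0 0 0 0; 0 0 0 0 0 0 0"

```text
clock: 58.47
tool_pos: [0.5968, 0.2634, 0.0698]
orientation: [179.8, -0.3, -177.4]
force: [-26.8, 3.4, 15.9]
opening: 0.0004
```

Emit:
step_arm --plan "0 0.8 0 0 0 0 0; 0 0 0 -1 0 0 0; 0 0 0 -2 0 0 0; 0 0 0 -3 0 0 0; 0 0 0 -3 0 0 0; 0 0 0 -3 0 0 0; 0 2 -3 0 0 0 0; 0 2 -3 0 0 0 0; 0 2 -3 0 0 0 0; 0 2 -3 0 0 0 0; 0 2 0 0 0 0 0; 0 2 0 0 0 0 0"

```text
clock: 59.47
tool_pos: [0.4797, 0.1359, 0.1897]
orientation: [179.7, 0.3, -177.6]
force: [-0.2, -0.2, 0.4]
opening: 0.0007
```

```bash
python3 - <<'E'
from go import *
s=snapshot("scene");t=snapshot("top");cv2.imwrite("pics/s14.png",s);cv2.imwrite("pics/t14.png",t)
crop(s,250,150,180,150,4,"pics/h1.png");crop(t,150,180,200,150,4,"pics/h2.png")
o=telemetry.get_obs();print(o["tool_pos"],o["orientation"])
E
```

```text
[0.47858647 0.13672018 0.19020119] [ 179.64092002    0.27429662 -177.44159418]
```

View pics/h1.png

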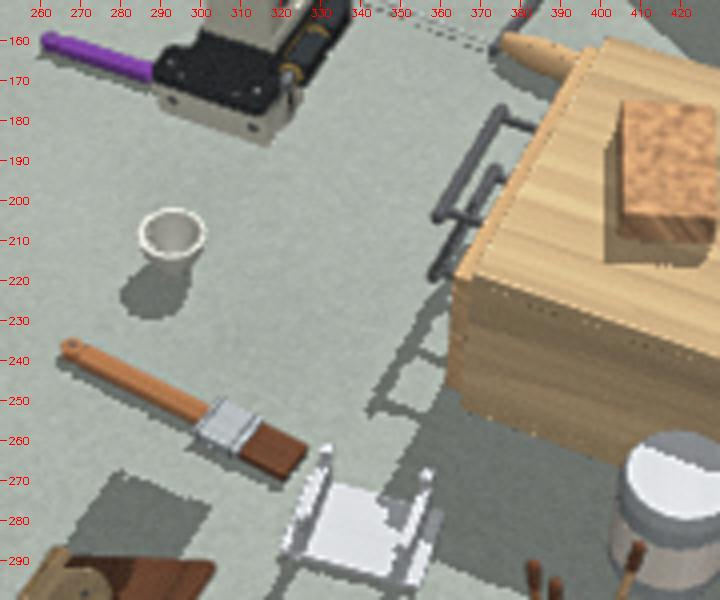

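View pics/h2.png

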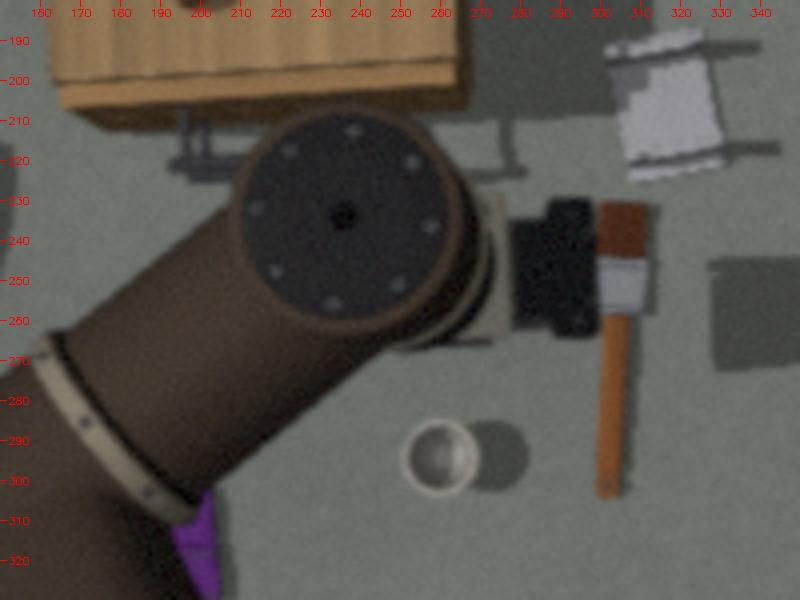

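```bash
python3 - <<'E'
from fit import *
s=cv2.imread("pics/s14.png");crop(s,255,225,80,55,10,"pics/h3.png")
t=cv2.imread("pics/t14.png");crop(t,285,220,40,95,7,"pics/h4.png")
E
```

```text
(no output)
```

View pics/h3.png

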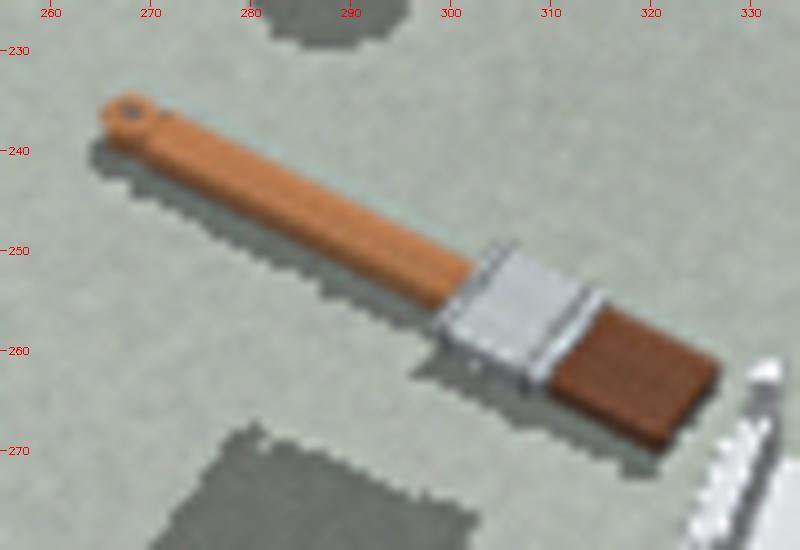

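View pics/h4.png

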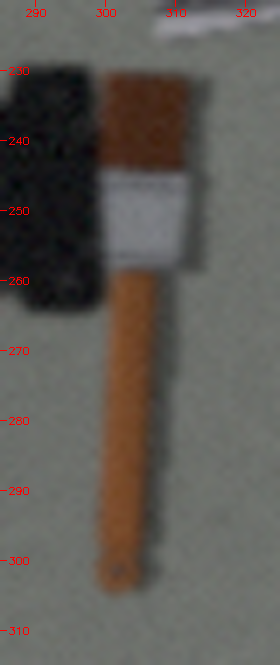

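```bash
python3 - <<'E'
from fit import *
from go import delta,tool_down
obs=[("top",(.096,0,.012),(305.9,230.7)),("top",(-.11,0,.012),(301.6,304)),("top",(.018,0,.012),(304.2,258.7)),("scene",(.096,0,.012),(324,265)),("scene",(-.11,0,.012),(265.3,236.5)),("scene",(.018,0,.012),(302.2,253.2))]
print([tri(obs[i+3][2],obs[i][2]) for i in range(3)])
p,r=fit(obs,[.4,0,0]);print("brush",p,np.degrees(p[2]));print(r.round(1))
for n in("scene","top"):
    q,_=fit([o for o in obs if o[0]==n],[.4,0,0]);print(n,q,np.degrees(q[2]))
b=np.degrees(p[2])
delta([p[0]-.003,p[1]-.003,.12],tool_down(b-180))
print(np.load("rest.npy"))
E
```

```text
[(array([0.55306918, 0.02829143, 0.00682335]), np.float64(0.0016546332198894454)), (array([0.34940371, 0.04149956, 0.00343465]), np.float64(0.0016811436516332645)), (array([0.47638076, 0.03476595, 0.00689336]), np.float64(0.004562203787536883))]
brush [ 0.45912248  0.03366116 -0.06638565] -3.8036177684979666
[[ 0.1 -1.1]
 [ 0.3  0.3]
 [ 0.3 -1. ]
 [ 0.1 -0.5]
 [-0.1 -1.8]
 [-1.  -0.3]]
scene [ 0.46163442  0.03141379 -0.04931337] -2.825448069871303
top [ 0.45724868  0.03438291 -0.06935351] -3.9736636872283593
t59.57 pos [0.4786 0.1367 0.1902] rpy [ 179.64    0.27 -177.44] F [0.1 0.1 0.8] op 0.0000
 turn [0.37 0.25 6.36]  then shift cm [  1.54 -10.73   7.02] | shift in present axes [  2.75 -10.54   6.94]
[ 0.62302902 -0.00268858  0.17257994]
```

Emit:
step_arm --plan "4.5 0 0 0 0.4 0.2 6.3; 4.5 0.5 -3.6 1 0 0 0; 4.5 0.5 -3.6 2 0 0 0; 4.5 0.5 -3.4 3 0 0 0; 4.5 0 0 3 0 0 0; 4.5 0 0 2 0 0 0; 4.5 0 0 0 0 0 0; 4.5 0 0 0 0 0 0; 4.5 0 0 0 0 0 0"

```text
clock: 60.32
tool_pos: [0.4601, 0.036, 0.0829]
orientation: [-179.9, 0.1, 176.3]
force: [0.2, 0.8, 0.1]
opening: 0.044
```

```bash
python3 - <<'E'
from ov import *
delta([.456,.0305,-.032],tool_down(-183.7))
s=snapshot("scene");t=snapshot("top");o=telemetry.get_obs();r=R.from_euler("xyz",o["orientation"],degrees=True)
crop(s,250,190,110,90,7,"pics/h1.png");crop(t,260,210,100,110,7,"pics/h2.png")
E
```

```text
t60.32 pos [0.4601 0.036  0.0829] rpy [-1.7990e+02  6.0000e-02  1.7633e+02] F [0.2 0.8 0.1] op 0.0440
 turn [-0.1   0.06  0.03]  then shift cm [ 0.38 -0.58 11.49] | shift in present axes [ 0.39 -0.56 11.49]
```

View pics/h1.png

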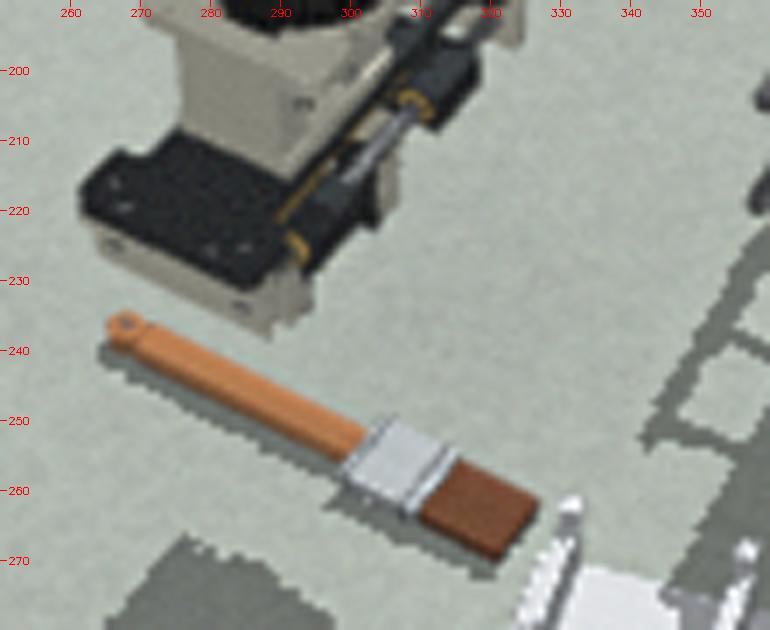

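View pics/h2.png

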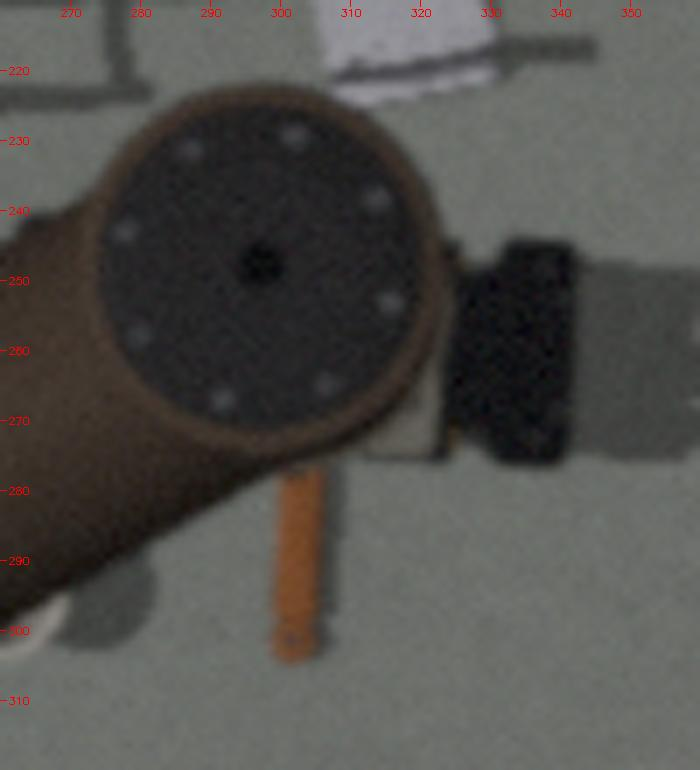

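Emit:
step_arm --plan "4.5 0.35 -0.5 0 0 0 0; 4.5 0 0 2.5 0 0 0; 4.5 0 0 2.5 0 0 0; 4.5 0 0 2.5 0 0 0; 4.5 0 0 2 0 0 0; 4.5 0 0 1 0 0 0; 4.5 0 0 0 0 0 0; 4.5 0 0 0 0 0 0"

```text
clock: 61.08
tool_pos: [0.4547, 0.0304, -0.0232]
orientation: [-179.9, -0.1, 176.3]
force: [0.2, 0.4, 0.9]
opening: 0.0448
```

```bash
python3 - <<'E'
from ov import *
delta([.456,.0305,-.032],tool_down(-183.7))
s=snapshot("scene");t=snapshot("top")
crop(s,250,190,110,90,7,"pics/h1.png")
E
```

```text
t61.08 pos [ 0.4547  0.0304 -0.0232] rpy [-1.7986e+02 -6.0000e-02  1.7630e+02] F [0.2 0.4 0.9] op 0.0448
 turn [-0.14 -0.06  0.  ]  then shift cm [-0.13  0.01  0.88] | shift in present axes [-0.13  0.02  0.88]
```

View pics/h1.png

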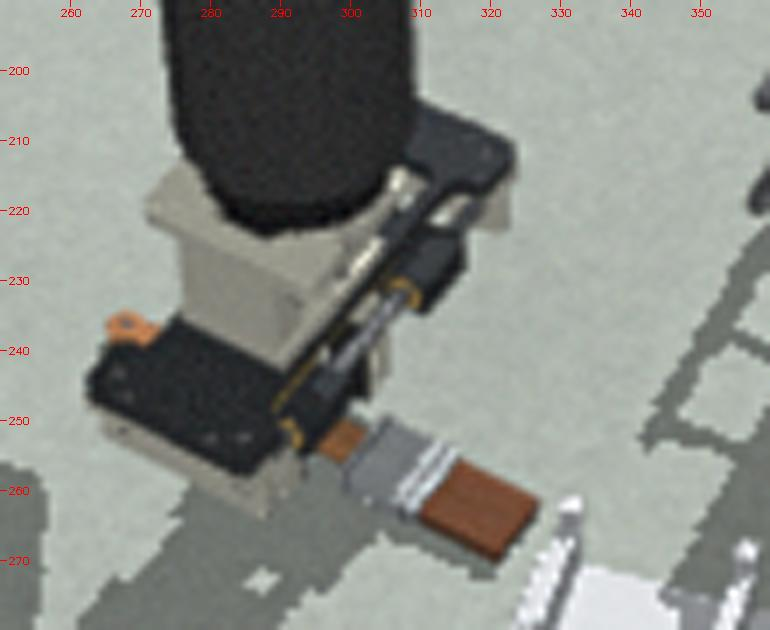

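Emit:
step_arm --plan "4.5 -0.1 0 0.4 0 0 0; 4.5 0 0 0.4 0 0 0; 4.5 0 0 0 0 0 0; 1.2 0 0 0 0 0 0; 1.2 0 0 0 0 0 0; 1.2 0 0 0 0 0 0; 1.2 0 0 0 0 0 0; 1.2 0 0 0 0 0 0; 1.2 0 0 0 0 0 0; 1.2 0 0 0 0 0 0"

```text
clock: 62.02
tool_pos: [0.4557, 0.0304, -0.0314]
orientation: [-179.9, -0.0, 176.3]
force: [-0.4, 0.2, 0.9]
opening: 0.0175
```

Emit:
step_arm --plan "1.2 0 0 -1 0 0 0; 1.2 0 0 -2 0 0 0; 1.2 0 0 -3 0 0 0; 1.2 0 0 -3 0 0 0; 1.2 0 0 -1 0 0 0; 1.2 0 0 0 0 0 -6.8; 1.2 0 0 0 0 0 -6.8; 1.2 0 0 0 0 0 0; 1.2 0 0 0 0 0 0"

```text
clock: 62.77
tool_pos: [0.4554, 0.0304, 0.0684]
orientation: [-179.9, -0.1, -170.3]
force: [-0.0, -0.1, -0.3]
opening: 0.0177
```

```bash
python3 - <<'E'
from ov import *
delta([.620,-.005,.065],tool_down(-170.1))
E
```

```text
t62.77 pos [0.4554 0.0304 0.0684] rpy [-1.7989e+02 -1.0000e-01 -1.7034e+02] F [-0.  -0.1 -0.3] op 0.0177
 turn [-0.11 -0.1  -0.24]  then shift cm [-15.6   -6.32   0.34] | shift in present axes [-15.63  -6.25   0.32]
```

Emit:
step_arm --plan "1.2 -2.6 -1.05 0 0 0 -0.2; 1.2 -3.2 -1.3 0 0 0 0; 1.2 -3.2 -1.3 0 0 0 0; 1.2 -3.2 -1.3 0 0 0 0; 1.2 -3 -1.2 0 0 0 0; 1.2 0 0 0 0 0 0; 1.2 0 0 0 0 0 0; 1.2 0 0 0 0 0 0"

```text
clock: 63.43
tool_pos: [0.6151, -0.0039, 0.0672]
orientation: [-179.9, -0.2, -170.1]
force: [0.1, -0.4, -0.5]
opening: 0.0177
```

```bash
python3 - <<'E'
from ov import *
delta([.620,-.005,.008],tool_down(-170.1))
s=snapshot("scene");t=snapshot("top");cv2.imwrite("pics/s15.png",s);cv2.imwrite("pics/t15.png",t)
crop(s,290,200,120,110,6,"pics/h1.png");crop(t,270,140,110,140,5,"pics/h2.png")
E
```

```text
t63.43 pos [ 0.6151 -0.0039  0.0672] rpy [-179.89   -0.22 -170.11] F [ 0.1 -0.4 -0.5] op 0.0177
 turn [-0.11 -0.22 -0.01]  then shift cm [-0.47 -0.2   5.92] | shift in present axes [-0.49 -0.19  5.92]
```

View pics/h1.png

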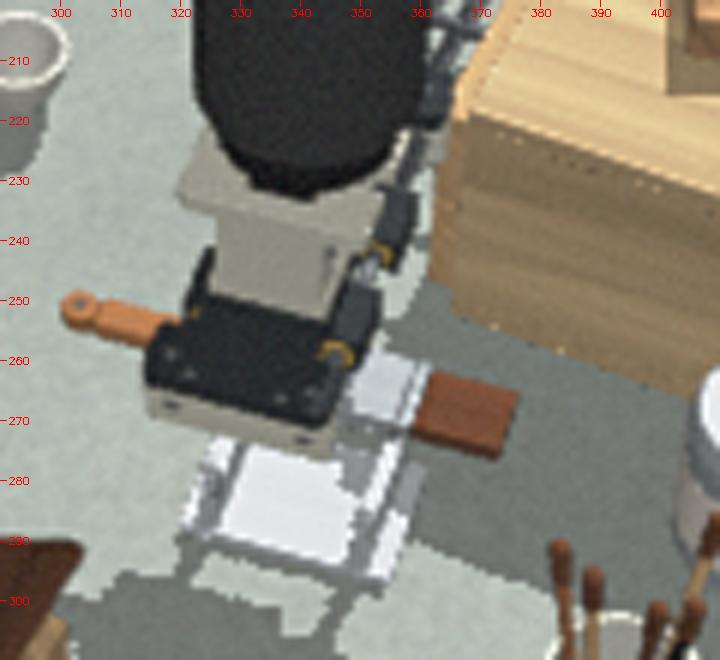

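View pics/h2.png

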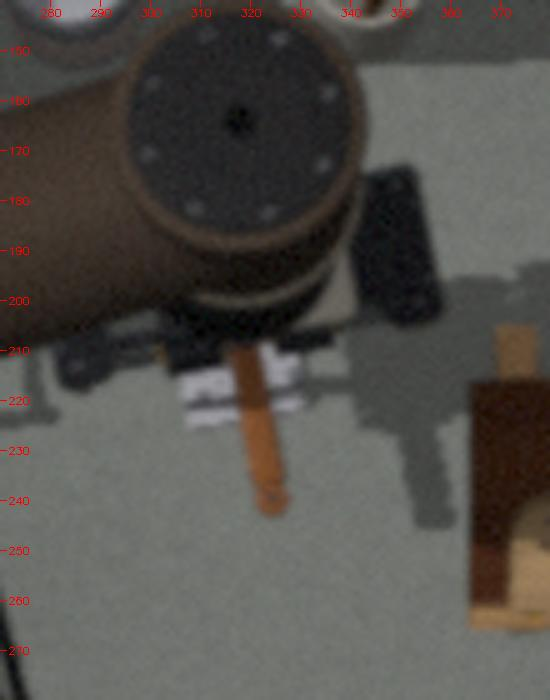

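```bash
python3 - <<'E'
from fit import *
s=cv2.imread("pics/s15.png");crop(s,295,240,90,45,8,"pics/h3.png")
z=.111
obs=[("scene",(.096,0,z),(374.5,270.3)),("scene",(-.11,0,z),(300.5,251)),("top",(-.11,0,z),(324.7,243.3)),("top",(-.06,0,z),(321,225))]
p,r=fit(obs[:3],[.6,0,.17]);print(p,np.degrees(p[2]),r.round(1))
o=telemetry.get_obs();print(o["tool_pos"]+[.003,.003,.035])
E
```

```text
[ 0.61836047 -0.00644146  0.1520345 ] 8.710935022392633 [[ 0.1  0. ]
 [-0.5 -1.7]
 [ 0.4 -0.8]]
[ 6.17999885e-01 -4.15395742e-04  1.03133328e-01]
```

View pics/h3.png

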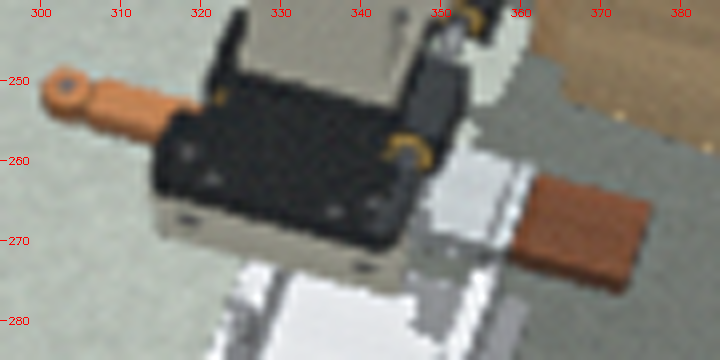

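Emit:
step_arm --plan "1.2 -0.45 0 0 0 -0.2 0; 1.2 0 0 1.5 0 0 0; 1.2 0 0 1.5 0 0 0; 1.2 0 0 1 0 0 0; 1.2 0 0 0 0 0 0; 1.2 0 0 0 0 0 0"

```text
clock: 64.03
tool_pos: [0.6202, -0.0027, 0.0283]
orientation: [-179.9, 0.1, -169.9]
force: [-0.8, -0.1, -0.8]
opening: 0.0175
```

```bash
python3 - <<'E'
from ov import *
delta([.620,-.005,.008],tool_down(-170.1))
s=snapshot("scene");t=snapshot("top");cv2.imwrite("pics/s16.png",s);cv2.imwrite("pics/t16.png",t)
crop(s,300,240,90,70,8,"pics/h1.png");crop(t,290,180,60,80,8,"pics/h2.png")
E
```

```text
t64.03 pos [ 0.6202 -0.0027  0.0283] rpy [-1.7988e+02  7.0000e-02 -1.6991e+02] F [-0.8 -0.1 -0.8] op 0.0175
 turn [-0.12  0.07  0.19]  then shift cm [ 0.06 -0.22  2.03] | shift in present axes [ 0.07 -0.21  2.03]
```

View pics/h1.png

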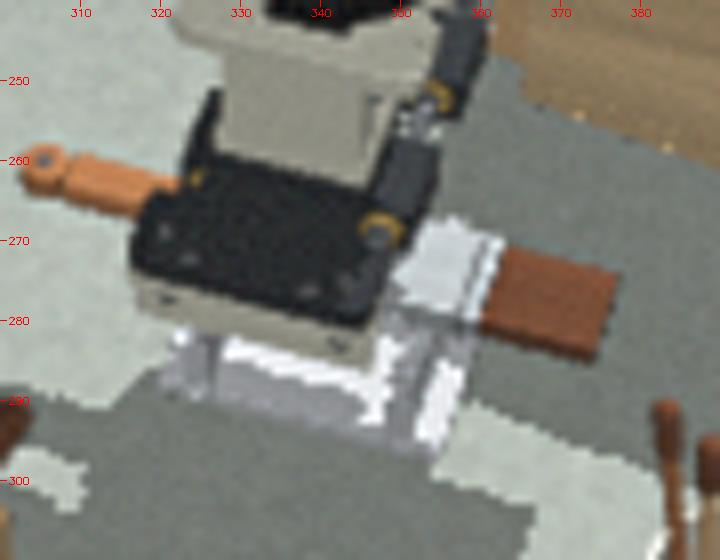

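View pics/h2.png

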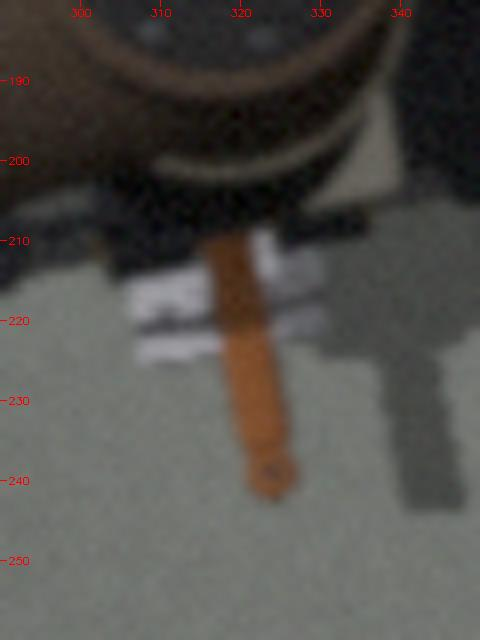

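```bash
python3 - <<'E'
from fit import *
z=.072
obs=[("scene",(.096,0,z),(375.6,279.8)),("scene",(-.11,0,z),(302.7,260.5)),("top",(-.11,0,z),(324.2,242.3)),("top",(-.07,0,z),(322,228))]
p,r=fit(obs,[.6,0,.17]);print(p,np.degrees(p[2]),r.round(1))
P=np.load("rest.npy");print(proj("top",T2(P,[[-.11,0,.072],[-.07,0,.072]])),proj("scene",T2(P,[[.096,0,.072],[-.11,0,.072]])))
o=telemetry.get_obs();print(o["tool_pos"]+[.003,.003,.035])
E
```

```text
[ 0.62334785 -0.00591252  0.15002261] 8.59566229808069 [[-0.3 -0.1]
 [-0.4 -1.9]
 [ 0.3 -0.4]
 [ 0.1 -0.8]]
[[324.24906892 241.92239588]
 [321.45830215 227.23785404]] [[375.9561374  278.08423036]
 [302.46722654 258.44563027]]
[6.24183562e-01 4.04683543e-04 6.42903285e-02]
```

Emit:
step_arm --plan "1.2 0 0.2 0.7 0 0 0.2; 1.2 0 0 0.6 0 0 0; 1.2 0 0 0.3 0 0 0; 1.2 0 0 0 0 0 0; 1.2 0 0 0 0 0 0"

```text
clock: 64.55
tool_pos: [0.6201, -0.001, 0.012]
orientation: [-179.9, 0.1, -170.1]
force: [0.0, 0.3, -0.5]
opening: 0.0176
```

Emit:
step_arm --plan "1.2 0 0 0.15 0 0 0; 1.2 0 0 0 0 0 0; 1.2 0 0 0 0 0 0"

```text
clock: 64.8
tool_pos: [0.6204, -0.0009, 0.0109]
orientation: [-179.9, 0.1, -170.1]
force: [-0.2, 0.1, -0.8]
opening: 0.0177
```

Emit:
step_arm --plan "1.2 0 0 0.15 0 0 0; 1.2 0 0 0 0 0 0; 1.2 0 0 0 0 0 0"

```text
clock: 65.05
tool_pos: [0.6202, -0.0009, 0.0093]
orientation: [-179.9, 0.1, -170.1]
force: [-1.0, -0.8, -1.8]
opening: 0.0177
```

Emit:
step_arm --plan "1.2 0 0 0.15 0 0 0; 1.2 0 0 0 0 0 0; 1.2 0 0 0 0 0 0"

```text
clock: 65.3
tool_pos: [0.6206, -0.0008, 0.0086]
orientation: [-179.9, 0.2, -170.1]
force: [-2.1, 0.4, 4.8]
opening: 0.0173
```

```bash
python3 - <<'E'
from ov import *
o=telemetry.get_obs();print(o["tool_pos"],o["force"])
s=snapshot("scene");t=snapshot("top");cv2.imwrite("pics/s17.png",s);cv2.imwrite("pics/t17.png",t)
crop(s,300,240,90,70,8,"pics/h1.png")
E
```

```text
[ 0.62055671 -0.00081139  0.0086077 ] [-2.11383708  0.39951858  4.82788339]
```

View pics/h1.png

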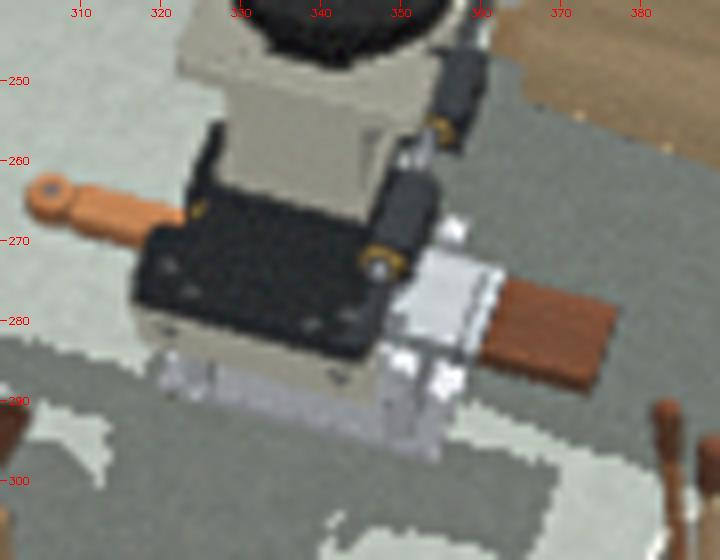

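Emit:
step_arm --plan "1.2 0 0 0.03 0 0 0; 3.2 0 0 0 0 0 0; 3.2 0 0 0 0 0 0; 3.2 0 0 0 0 0 0; 3.2 0 0 0 0 0 0; 3.2 0 0 -1 0 0 0; 3.2 0 0 -2 0 0 0; 3.2 0 0 -3 0 0 0; 3.2 0 0 -4 0 0 0; 3.2 0 0 -4 0 0 0; 3.2 2 -1 -2 0 0 0; 3.2 4 -1 0 0 0 0"

```text
clock: 66.4
tool_pos: [0.5696, -0.0299, 0.1733]
orientation: [-179.8, 0.7, -170.0]
force: [0.8, 0.2, 0.2]
opening: 0.0319
```

Emit:
step_arm --plan "3.2 4 0 0 0 0 0; 3.2 4 0 0 0 0 0; 3.2 4 0 0 0 0 0; 3.2 4 0 0 0 0 0; 3.2 0 4 0 0 0 0; 3.2 0 4 0 0 0 0; 3.2 0 4 0 0 0 0; 3.2 0 4 0 0 0 0; 3.2 0 4 0 0 0 0; 3.2 0 4 0 0 0 0; 3.2 0 0 0 0 0 0"

```text
clock: 67.32
tool_pos: [0.3653, 0.184, 0.168]
orientation: [180.0, 0.3, -169.8]
force: [1.2, -0.2, 0.6]
opening: 0.0319
```

```bash
python3 - <<'E'
from ov import *
s=snapshot("scene");t=snapshot("top");cv2.imwrite("pics/s18.png",s);cv2.imwrite("pics/t18.png",t)
crop(s,295,240,90,70,8,"pics/h1.png");crop(t,290,150,60,95,8,"pics/h2.png")
E
```

```text
(no output)
```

View pics/h1.png

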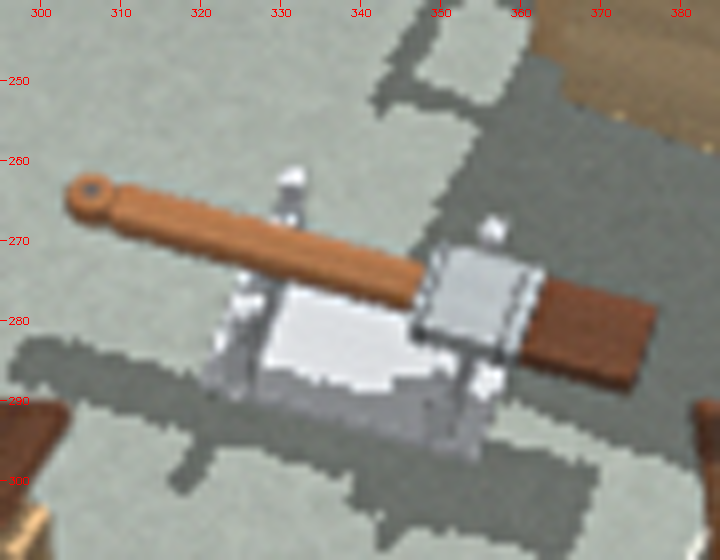

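View pics/h2.png

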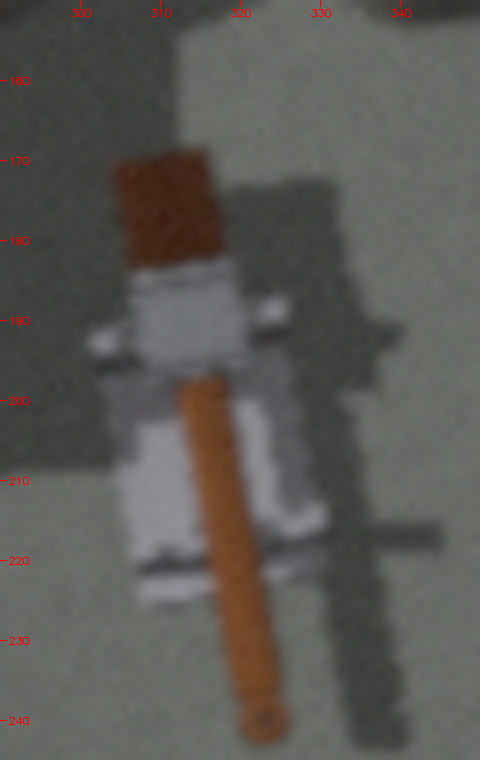

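View pics/s18.png

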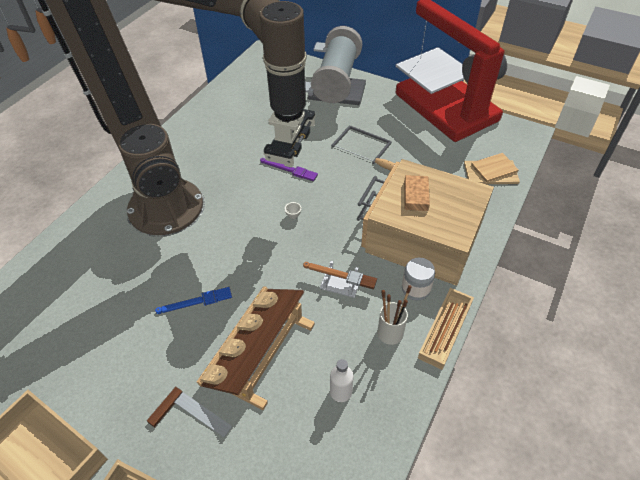

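View pics/t18.png

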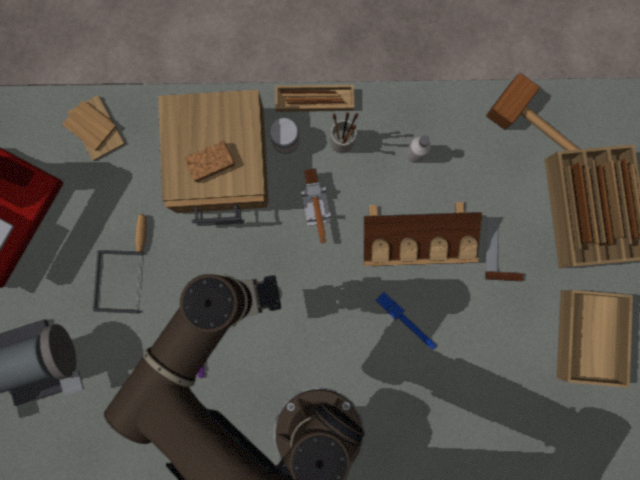

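```bash
python3 - <<'E'
import cv2,numpy as np
a=cv2.imread("pics/scene0.png").astype(int);b=cv2.imread("pics/s18.png").astype(int)
d=np.abs(a-b).max(2)
for n,(x0,y0,x1,y1) in {"drawer/handle":(352,160,400,250),"block":(400,170,435,215),"tin":(400,255,440,300),"jar":(375,285,412,345),"glue":(325,355,360,405),"pot":(280,198,305,222),"purple":(300,165,320,182),"blue":(150,285,235,317),"square":(145,385,180,430),"saw":(330,120,400,170)}.items():
    print(n,(d[y0:y1,x0:x1]>40).mean().round(4))
s=cv2.imread("pics/s18.png");c=cv2.resize(s[280:400,180:310],None,fx=6,fy=6,interpolation=cv2.INTER_CUBIC);cv2.imwrite("pics/z1.png",c)
t=cv2.imread("pics/t18.png");c=cv2.resize(t[200:275,355:490],None,fx=5,fy=5,interpolation=cv2.INTER_CUBIC);cv2.imwrite("pics/z2.png",c)
E
```

```text
drawer/handle 0.0646
block 0.0
tin 0.0
jar 0.0
glue 0.0
pot 0.0
purple 0.0
blue 0.6706
square 0.0
saw 0.0037
```

View pics/z1.png

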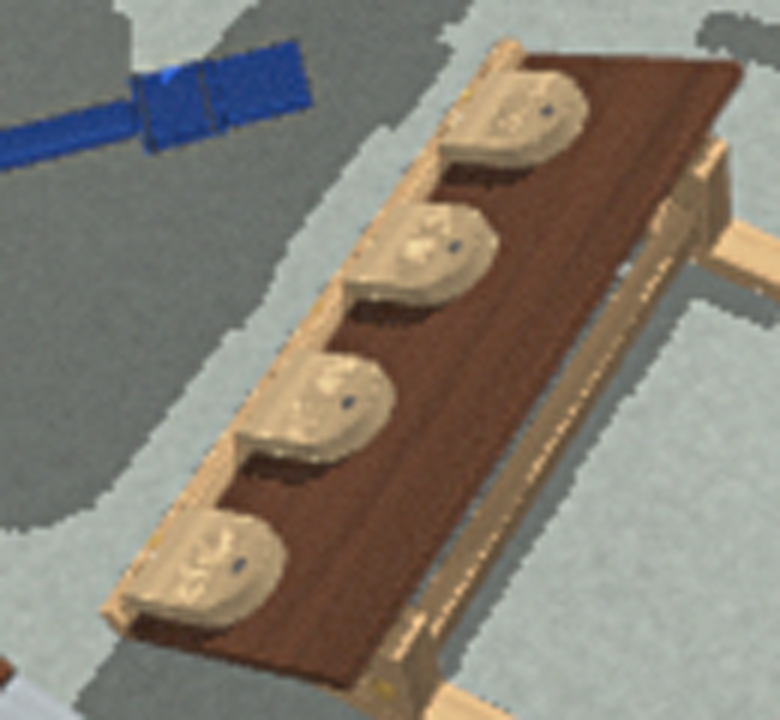

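View pics/z2.png

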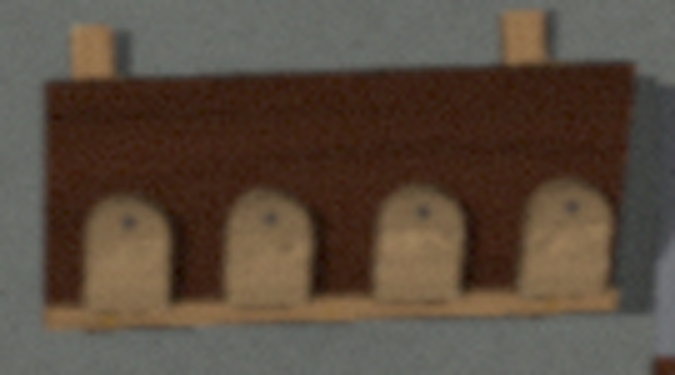

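```bash
python3 - <<'E'
import cv2,numpy as np
a=cv2.imread("pics/scene0.png")[165:235,345:405];b=cv2.imread("pics/s18.png")[165:235,345:405]
cv2.imwrite("pics/z3.png",np.hstack([cv2.resize(x,None,fx=6,fy=6,interpolation=cv2.INTER_CUBIC) for x in(a,b)]))
E
```

```text
(no output)
```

View pics/z3.png

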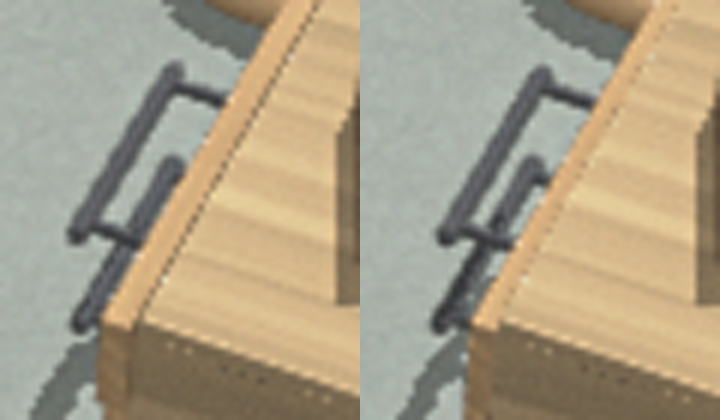

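```bash
python3 -c "
from plant import workorder,telemetry
print(telemetry.get_obs()['clock'],workorder.close_job())"
```

```text
the job is handed in; nothing more can be done
67.4167 None
```

The bench is set up as asked and the job is handed in at 67.4 s; no verdict is given.

- **Drawer:** I pulled it to a firm stop at about 25 N, with no further travel. After the plaques were out I pushed it shut to a hard stop at about 27 N. In the last picture it sits slightly further in than at the start, with the gap behind its front gone.
- **Plaques:** There were four. Each was gripped at about 44 mm and lowered onto the board until it touched. I then slid each one down to the ledge before letting go. Both final views show all four flat and square, straight ends on the ledge and about 36 mm between neighbours.
- **Brush:** It had been knocked a few centimetres during the run, so I measured it again before picking it up. It now lies across both uprights, between the lugs, with the ferrule over one upright and the bristles clear beyond it.
- **Everything else:** Comparing start and end pictures shows no change at the sanding block, tin, brush jar, glue, pot, square or purple brush, and almost none at the saw. The blue brush region differs only by the arm's shadow.

Checks that disagreed:
- **Tool reading:** The reported tool position was about 35 mm too far along the fingers, so my first pull passed over the handle without touching it. I found this by touching the bench, and contact with the board agreed with the correction.
- **Camera offsets:** The two cameras differed by a few millimetres on where the gripper and brush stood sideways. I allowed for this, and the final views agree.

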